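# Load the stone billets into the viewing tray

### The job

Slide the white tray, always flat on the black stage plate and never lifted, from the viewing window to the white loading outline, centred and square. There tip the stone billet out of every cup that holds one over the tray's walls into the tray, from just above it, and stand the cups upright on the rubber mat again. Then, with every billet in it, slide the tray back so that it sits centred and square over the window, and leave the bottle, the slide box and the glass dish alone.

Things in the scene. Friction and masses are not known exactly. Their poses are not given: they have to be found in the camera images.
- tray: white square open tray, 160 x 160 mm outside, walls 6 mm thick and 60 mm high, about 0.7 kg, loose on the black stage plate. Origin: centre of its underside; z up. Its sides lie along its x and y. An upright aluminium lug for gripping stands out from the middle of its -x wall.
- tray_lug (a point): point to grip on the tray's lug, 112 mm from the tray's centre along its -x and 62 mm above its underside. The lug is an upright plate 12 mm thick along the tray's y; it reaches from the wall to 52 mm out (the point is 32 mm out) and from 4 to 80 mm above the tray's underside.
- load_mark: loading place: a white square outline, 180 mm outside, printed on the black stage plate. Origin: its centre, on the plate's top face, 8 mm above the bench; axes along its sides, z up. It may be the left or the right of the two places.
- window: viewing window: a round glass disc 108 mm across with an aluminium rim, flush in the black stage plate, within a thin grey square outline 180 mm outside. Origin: its centre, on the plate's top face, 8 mm above the bench; axes along the outline's sides, z up.
- stage: black stage plate, 260 x 470 x 8 mm, fixed to the bench; the tray slides on its smooth top. Origin: centre of its underside; the long side lies along its y; the two marked places are on it, about 230 mm apart along y.
- mat: dark rubber mat, 220 x 390 mm, 4 mm thick, fixed, on which the cups stand. Origin: centre of its underside; the long side lies along its y.
- cup0: tapered steel cup, loose, 0.18 kg, 85 mm high, 54 mm across at the foot and 90 mm at the rim, wall 4 mm, base 5 mm. Origin: centre of its underside; z is its axis, towards the mouth. A flat upright handle tab stands out on its -x side.
- cup0_tab (a point): point to grip on this cup's handle tab: 66 mm from the cup's axis along its -x, 58 mm above its underside. The tab is 10 mm thick along the cup's y, reaches from 41 to 91 mm from the axis and from 32 to 80 mm above the underside.
- billet0_mid (a point): centre of a grey stone billet, 30 x 30 x 40 mm (40 mm along its z), about 0.1 kg, which starts standing in cup0, too deep in it for fingers to reach. It may be absent (None): then cup0 starts empty. It slides out of a cup only when the mouth points well below the horizontal (cup tilted some 105 to 120 degrees from upright).
- cup1: tapered steel cup, loose, 0.18 kg, 85 mm high, 54 mm across at the foot and 90 mm at the rim, wall 4 mm, base 5 mm. Origin: centre of its underside; z is its axis, towards the mouth. A flat upright handle tab stands out on its -x side.
- cup1_tab (a point): point to grip on this cup's handle tab: 66 mm from the cup's axis along its -x, 58 mm above its underside. The tab is 10 mm thick along the cup's y, reaches from 41 to 91 mm from the axis and from 32 to 80 mm above the underside.
- billet1_mid (a point): centre of a grey stone billet, 30 x 30 x 40 mm (40 mm along its z), about 0.1 kg, which starts standing in cup1, too deep in it for fingers to reach. It may be absent (None): then cup1 starts empty. It slides out of a cup only when the mouth points well below the horizontal (cup tilted some 105 to 120 degrees from upright).
- cup2: tapered steel cup, loose, 0.18 kg, 85 mm high, 54 mm across at the foot and 90 mm at the rim, wall 4 mm, base 5 mm. Origin: centre of its underside; z is its axis, towards the mouth. A flat upright handle tab stands out on its -x side.
- cup2_tab (a point): point to grip on this cup's handle tab: 66 mm from the cup's axis along its -x, 58 mm above its underside. The tab is 10 mm thick along the cup's y, reaches from 41 to 91 mm from the axis and from 32 to 80 mm above the underside.
- billet2_mid (a point): centre of a grey stone billet, 30 x 30 x 40 mm (40 mm along its z), about 0.1 kg, which starts standing in cup2, too deep in it for fingers to reach. It may be absent (None): then cup2 starts empty. It slides out of a cup only when the mouth points well below the horizontal (cup tilted some 105 to 120 degrees from upright).
- rinse_bottle: white closed bottle, 64 mm across, 110 mm high; not part of the job. Origin: centre of its underside.
- slide_box: blue slide box, 60 x 120 x 32 mm; not part of the job. Origin: centre of its underside.
- glass_dish: shallow glass dish, 90 mm across, 30 mm high; not part of the job. Origin: centre of its underside.

How it is judged:
By the outcome, as a careful person would: the job done as asked, in the order asked, and still so for the second after the job is handed in, with the robot touching nothing.
Of billet0, billet1, billet2 only 2 to 3 are there at a start; the rules pass over those that are not, and their reading is None.
At some moment in a run one of tray may be knocked a few centimetres aside while the robot is not near it.
It also fails if it takes over 208 s, if anything falls off the work surface, if the arm or the gripper's body presses on something with over 40 N, if the wrist force passes 120 N, or if a joint passes its speed limit or range.

### The arm

A 6-joint arm with a two-finger parallel gripper is mounted at the origin on the work surface. World frame = base frame: x ahead of the robot, y to its left, z up, the work surface at z = 0. Lengths are in m, angles in rad, forces in N, time in s.
With the tool pointing down it reaches from about 0.35 to 0.85 m from the base axis. Payload 8.1 kg.
Tool frame: the origin (TCP) lies on the front face of the gripper's body, between the roots of the fingers; the fingertips stand 84 mm ahead of it and the grasp point (between the pads) lies 65 mm ahead of it; x points along the fingers, y is the direction in which the jaws open and shut, and the axes are right-handed (so a half turn about x gives the same grasp; the last joint's range is limited). The gripper opens to 93 mm and grips with 3 to 60 N. Pads are 15 mm wide; open, the fingers measure 128 mm over their backs; the gripper's body (75 mm by 188 mm) begins 65 mm behind the grasp point.
Start: joints at [1.184, 0.13, 1.488, -0, 1.523, -0.085], TCP at [0.178, 0.573, 0.303] pointing down, gripper open.
Joint ranges: [-2.96, 2.96], [-0.89, 2.26], [0.02, 2.5], [-1.34, 4.48], [0, 2.73], [-2.66, 2.66]. Speed limits (rad/s): [2.39, 2.39, 2.79, 3.14, 3.14, 3.14].

### API

Orientations are given as a rotation vector (axis times angle).
In Python, from plant import telemetry, read_camera, camera_params, robot gives the robot as it stands.
- The arm moves only by the tool step_arm, never from a script. Its argument "commands" is a list of rows, each an object with "xyz": the shift along the tool's x, y, z in mm, a list of three; "turn": the turn, a rotation vector about the tool's x, y, z in rad, a list of three; "grip": the finger opening in mm, from 0 to 93. In form: [{"xyz": [dx, dy, dz], "turn": [ax, ay, az], "grip": grip}, ...]. A call has 1 to 12 rows; each row is the pose to reach, as a shift and turn from the pose commanded when the call began, along the tool's axes at that moment; what a row does not reach only later rows make up. A row lasts 1/8 s, in which the tool goes at most 62.5 mm and 10.7 degrees, less where a joint would pass 70% of its speed; a pose out of reach is approached as far as the arm can. A call with a gripper value outside its range is refused whole. The fingers move at their own pace and stop on an object; "force" is the grip in N (left out, the last holds). Time passes only in rows, so rows that repeat a pose let the fingers close. It gives the time, the measured TCP pose, the force and the opening at its end, in the units of the state.
- telemetry.read_state(): the state, without advancing time (a new reading comes with each control period).
- read_camera(name): name is "side" or "top"; returns the picture (420x560x3 uint8, red, green, blue); there is no depth.
- camera_params(name): a dict with "mtx" (3x3 intrinsics, pixels), "rvec" (rotation vector, rad) and "tvec" (3), from world to camera coordinates, as OpenCV has them. Camera axes: x right, y down, z forward; pixel columns grow to the right and rows downward; lengths in m; the calibration is good to about 2 mm. A picture is of the moment at which its call begins. camera_params takes no time and is no camera call.
- robot.close_job(): hands the job in, once; it reports no verdict.
The state is a dict: "t": time; "q": joint angles; "dq": joint speeds; "joint_torque": joint torques, N m; "tool_pos": TCP position; "orientation": TCP orientation; "force": force on the tool from outside, world axes, zero at the start; "wrist_torque": the same for the moment, N m; "opening": finger opening in m.
Only numpy, scipy, OpenCV 4.12 (cv2) and the standard library are available. Lean on these libraries where they do the work, as an engineer would, in place of code of your own. Each camera call takes 0.05 s, during which the arm holds its last target. There are 200 camera calls.

## Working session

There is one attempt and no reset: what is moved stays moved. The work goes in short steps, Python scripts to look and compute and a tool call to move; the robot and the scene stay as the last step left them, time stands still between calls to the robot, and variables do not carry over. Pictures are saved under pics/ and viewed, about 12 in all and at most 16, crops included, and the job is handed in when it is done.

Besides the shell and the picture viewer there is one more tool, called after "Call:" by a JSON object that holds its "op" and its "data", one argument or row to a line. step_arm: Moves the arm, as the interface text tells. Its arguments: {"type":"object","properties":{"commands":{"type":"array"},"force":{"type":"number"}},"required":["commands"]}

```bash
ls; mkdir -p pics; cat > h.py <<'E'
import numpy as np,cv2
from scipy.spatial.transform import Rotation as R
from plant import telemetry, read_camera, camera_params, robot
def snap(name,fn,crop=None,scale=1):
    im=read_camera(name); np.save('pics/last_%s.npy'%name,im)
    if crop: im=im[crop[1]:crop[3],crop[0]:crop[2]]
    cv2.imwrite('pics/'+fn,cv2.resize(im[:,:,::-1],None,fx=scale,fy=scale,interpolation=cv2.INTER_CUBIC))
def ray(name,uv,z):
    p=camera_params(name);Rm=cv2.Rodrigues(np.array(p['rvec'],float))[0];t=np.array(p['tvec'],float).ravel()
    uv=np.atleast_2d(np.array(uv,float));d=np.c_[uv,np.ones(len(uv))]@np.linalg.inv(np.array(p['mtx'])).T@Rm
    c=-Rm.T@t
    return c+d*((np.asarray(z)-c[2])/d[:,2])[:,None]
def proj(name,P):
    p=camera_params(name);return cv2.projectPoints(np.atleast_2d(np.array(P,float)),np.array(p['rvec'],float),np.array(p['tvec'],float),np.array(p['mtx'],float),None)[0][:,0]
def st():
    s=telemetry.read_state();return s
E
python3 - <<'E'
from h import *
snap('top','a.png',scale=1.42); snap('side','b.png',scale=1.42)
for n in('top','side'):
    p=camera_params(n);Rm=cv2.Rodrigues(np.array(p['rvec'],float))[0];print(n,-Rm.T@np.array(p['tvec']).ravel(),p['mtx'][0])
s=st();print(s)
print(R.from_rotvec(s['orientation']).as_matrix())
E
```

```text
pics
top [0.38293333 0.07165699 1.2352232 ] [501.14801717   0.         277.84198583]
side [0.33014258 0.7210756  0.84841425] [402.41583257   0.         280.84933926]
{'t': 0.1, 'q': array([ 1.18363974e+00,  1.31071311e-01,  1.48916948e+00, -4.93610632e-05,
        1.52301713e+00, -8.53876645e-02]), 'dq': array([ 0.00121456, -0.00099164, -0.00347527,  0.00123971, -0.0003824 ,
        0.00186876]), 'joint_torque': array([ 1.16817351e-03, -5.61339498e+01, -4.93099129e+01,  7.69892475e-02,
        2.90983234e-02, -2.99946308e-06]), 'tool_pos': array([0.178167  , 0.57253807, 0.3018013 ]), 'orientation': array([ 0.23557073,  1.55813113, -0.23814007]), 'force': array([-0.2959565 , -0.57362226,  0.05606016]), 'wrist_torque': array([ 0.00747713,  0.01267344, -0.01018589]), 'opening': 0.09293751623804819}
[[-5.83075360e-04  2.97206883e-01  9.54812929e-01]
 [-1.56062419e-03  9.54811658e-01 -2.97207441e-01]
 [-9.99998612e-01 -1.66339849e-03 -9.28989010e-05]]
```

View pics/a.png

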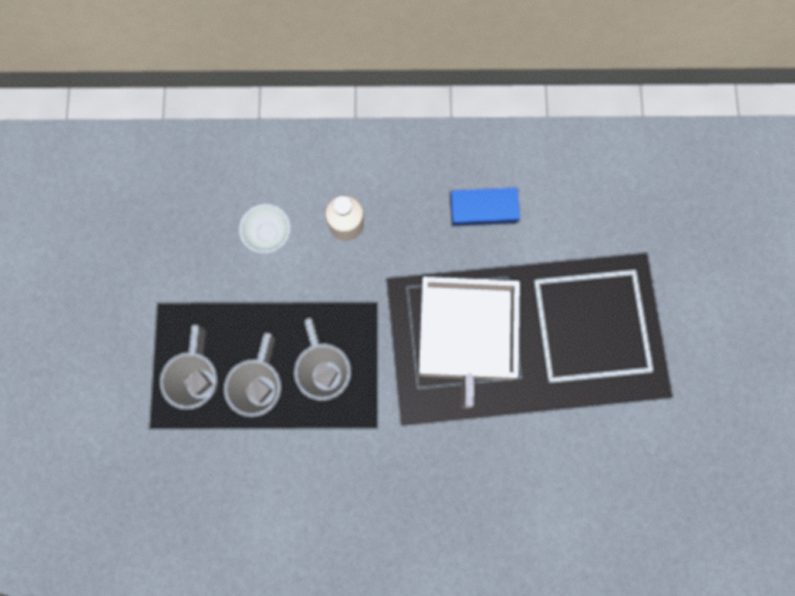

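View pics/b.png

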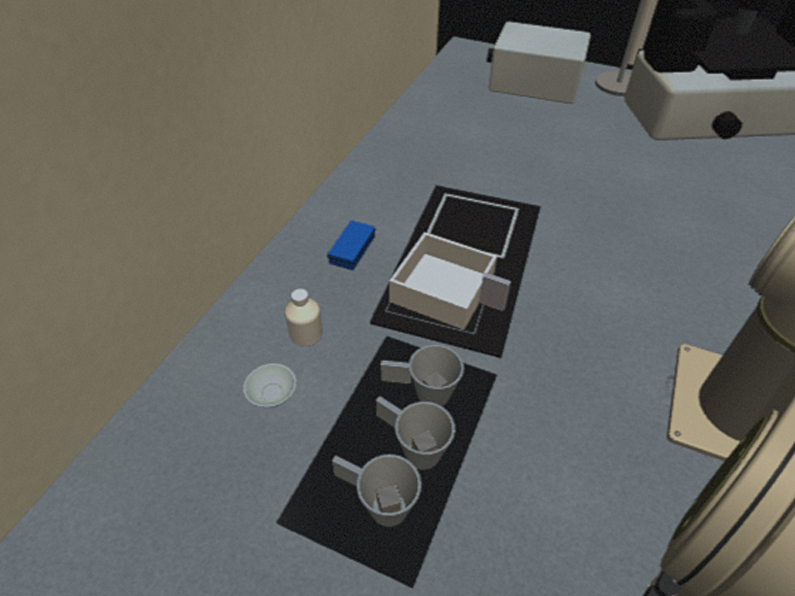

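Top view: up is +x, left is +y. Three cups stand on the mat, each with a billet, at about (189,380), (252,388) and (322,372), with tabs towards +x. The tray is on the window place at (470,328), and the loading outline is to its right at (594,326). I'll take closer crops.

```bash
python3 - <<'E'
from h import *
im=np.load('pics/last_top.npy')[:,:,::-1]
c=lambda x0,y0,x1,y1,f,s:cv2.imwrite('pics/'+f,cv2.resize(im[y0:y1,x0:x1],None,fx=s,fy=s,interpolation=cv2.INTER_CUBIC))
c(270,175,475,300,'c.png',3.9); c(100,205,270,305,'d.png',4.7)
E
```

```text
(no output)
```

View pics/c.png

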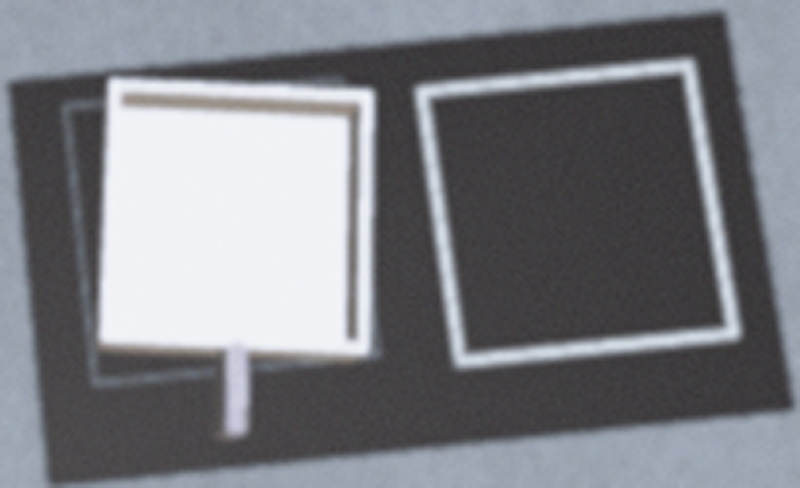

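View pics/d.png

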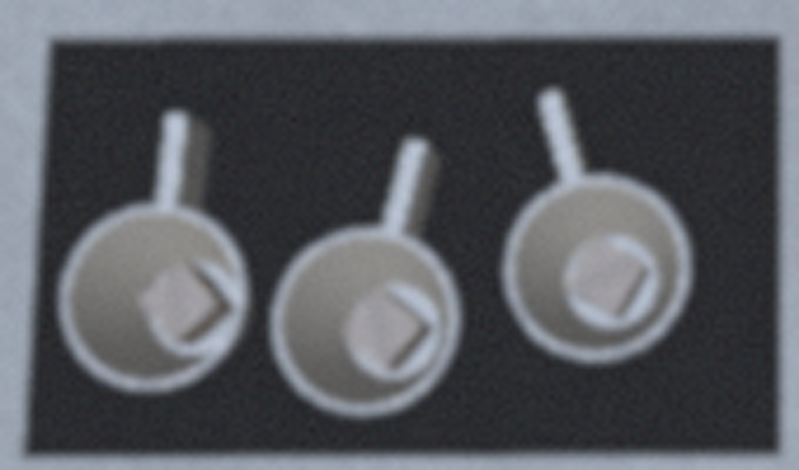

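```bash
cat > m.py <<'E'
from h import *
def C(p,s,o): return (np.array(p,float)+.5)/s-.5+np.array(o)
def sq(p,z,s,o):
    P=ray('top',C(p,s,o),z)[:,:2]
    # corners TL,TR,BR,BL seen in image ; TL=(+x,+y)
    ax=((P[0]-P[3])+(P[1]-P[2]))/2; ay=((P[0]-P[1])+(P[3]-P[2]))/2
    a=np.arctan2(ax[1],ax[0]); b=np.arctan2(-ay[0],ay[1])
    return P.mean(0).round(4),np.degrees([a,b]).round(2),np.linalg.norm(ax).round(4),np.linalg.norm(ay).round(4)
E
python3 - <<'E'
from m import *
o=(270,175);s=3.9
print('load',sq([(413,88),(693,58),(743,340),(457,369)],.008,s,o))
print('win',sq([(63,103),(347,76),(380,355),(95,386)],.008,s,o))
print('stage',sq([(10,83),(724,12),(793,407),(50,485)],.008,s,o))
print('tray',sq([(107,77),(376,90),(371,357),(98,347)],.068,s,o))
print('lug',ray('top',C([(237,352),(235,437)],s,o),.088)[:,:2])
o=(100,205);s=4.7
c=ray('top',C([(153,297),(366,320),(597,268)],s,o),.089)[:,:2]
t=ray('top',C([(176,112),(415,140),(551,92)],s,o),.084)[:,:2]
d=t-c;print(c,'\n',np.linalg.norm(d,axis=1),np.degrees(np.arctan2(d[:,1],d[:,0])))
print(c+d/np.linalg.norm(d,axis=1)[:,None]*.066)
E
```

```text
load (array([ 0.577 , -0.2812]), array([5.9 , 5.61]), np.float64(0.1823), np.float64(0.1823))
win (array([ 0.568 , -0.0549]), array([5.05, 5.48]), np.float64(0.181), np.float64(0.1819))
stage (array([ 0.5579, -0.1651]), array([5.28, 5.48]), np.float64(0.256), np.float64(0.4662))
tray (array([ 0.5663, -0.059 ]), array([-3.06, -2.84]), np.float64(0.1643), np.float64(0.1638))
lug [[ 0.48246981 -0.053958  ]
 [ 0.43320462 -0.05143056]]
[[0.47885589 0.39790015]
 [0.46705614 0.29444556]
 [0.49142826 0.18307604]] 
 [0.09164753 0.09084604 0.09105338] [ -3.39005134 -12.95084616  15.52340712]
[[0.5447404  0.39399737]
 [0.53137728 0.27965396]
 [0.55502066 0.20073975]]
```

Measured: tray at (0.566, -0.059) with yaw -3°, load mark at (0.577, -0.281) with yaw about 5.6°, and all three cups holding a billet. I'll move above the lug first.

Call:
{"op": "step_arm", "data": {
  "commands": [
    {"xyz": [67, -516, 450], "turn": [-0.25, 0, 0], "grip": 60},
    {"xyz": [67, -516, 450], "turn": [-0.25, 0, 0], "grip": 60},
    {"xyz": [67, -516, 450], "turn": [-0.25, 0, 0], "grip": 60},
    {"xyz": [67, -516, 450], "turn": [-0.25, 0, 0], "grip": 60},
    {"xyz": [67, -516, 450], "turn": [-0.25, 0, 0], "grip": 60},
    {"xyz": [67, -516, 450], "turn": [-0.25, 0, 0], "grip": 60},
    {"xyz": [67, -516, 450], "turn": [-0.25, 0, 0], "grip": 60},
    {"xyz": [67, -516, 450], "turn": [-0.25, 0, 0], "grip": 60},
    {"xyz": [67, -516, 450], "turn": [-0.25, 0, 0], "grip": 60},
    {"xyz": [67, -516, 450], "turn": [-0.25, 0, 0], "grip": 60},
    {"xyz": [67, -516, 450], "turn": [-0.25, 0, 0], "grip": 60},
    {"xyz": [67, -516, 450], "turn": [-0.25, 0, 0], "grip": 60}
  ],
  "force": 40
}}

```text
t: 1.6
tool_pos: [0.4548, -0.0571, 0.2347]
orientation: [0.045, 1.572, -0.045]
force: [0.3, 1.1, 0.0]
opening: 0.0601
```

```bash
cat >> h.py <<'E'
import json
def log():
    s=st();f=open('log.jsonl','a');f.write(json.dumps([list(s['q']),list(s['tool_pos']),list(s['orientation'])])+'\n');return s
def grasp_pose(s): 
    Rm=R.from_rotvec(s['orientation']).as_matrix();return np.array(s['tool_pos'])+.065*Rm[:,0],Rm
def go(gp,tx,ty):
    "grasp point target, tool x dir, tool y dir -> shift mm, turn in present tool frame"
    s=log();g,Rm=grasp_pose(s)
    tx=np.array(tx,float);tx/=np.linalg.norm(tx);ty=np.array(ty,float);ty-=tx*(tx@ty);ty/=np.linalg.norm(ty)
    T=np.c_[tx,ty,np.cross(tx,ty)]
    d=(np.array(gp)-.065*tx-s['tool_pos'])@Rm*1000
    print('t',round(s['t'],2),'q',s['q'].round(2),'grasp',g.round(4),'F',s['force'].round(1),'op',round(s['opening'],4))
    print('xyz',d.round(1),'turn',R.from_matrix(Rm.T@T).as_rotvec().round(3))
def yv(deg): a=np.radians(deg);return np.array([-np.sin(a),np.cos(a),0])
def xv(deg): a=np.radians(deg);return np.array([np.cos(a),np.sin(a),0])
E
python3 - <<'E'
from h import *
go([.454,-.053,.070],[0,0,-1],yv(-3))
E
```

```text
t 1.6 q [-0.24 -0.22  1.95 -0.    1.41 -1.75] grasp [ 0.4547 -0.0571  0.1697] F [0.3 1.1 0. ] op 0.0601
xyz [99.7  4.1 -0.9] turn [-0.005 -0.002  0.   ]
```

Call:
{"op": "step_arm", "data": {
  "commands": [
    {"xyz": [50, 4, -1], "turn": [0, 0, 0], "grip": 60},
    {"xyz": [80, 4, -1], "turn": [0, 0, 0], "grip": 60},
    {"xyz": [100, 4, -1], "turn": [0, 0, 0], "grip": 60},
    {"xyz": [100, 4, -1], "turn": [0, 0, 0], "grip": 40},
    {"xyz": [100, 4, -1], "turn": [0, 0, 0], "grip": 20},
    {"xyz": [100, 4, -1], "turn": [0, 0, 0], "grip": 0},
    {"xyz": [100, 4, -1], "turn": [0, 0, 0], "grip": 0},
    {"xyz": [100, 4, -1], "turn": [0, 0, 0], "grip": 0},
    {"xyz": [100, 4, -1], "turn": [0, 0, 0], "grip": 0},
    {"xyz": [100, 4, -1], "turn": [0, 0, 0], "grip": 0}
  ],
  "force": 40
}}

```text
t: 2.85
tool_pos: [0.4541, -0.0499, 0.1363]
orientation: [0.041, 1.57, -0.042]
force: [-1.6, -2.6, 5.9]
opening: 0.0119
```

```bash
cat >> h.py <<'E'
def tray(fn=None):
    im=read_camera('top');np.save('pics/last_top.npy',im)
    g=im.min(2);m=cv2.morphologyEx((g>200).astype(np.uint8),cv2.MORPH_OPEN,np.ones((7,7)))
    n,l,s,c=cv2.connectedComponentsWithStats(m)
    m2=m*0;s[:,4][(s[:,0]<265)|(s[:,1]<150)]=0;k=s[:,4].argmax();m2[l==k]=1
    h=cv2.convexHull(cv2.findContours(m2,0,1)[0][0])
    b=cv2.boxPoints(cv2.minAreaRect(h));P=ray('top',b,.068)[:,:2]
    e=P[1]-P[0];a=(np.degrees(np.arctan2(e[1],e[0]))+45)%90-45
    print('tray',P.mean(0).round(4),a.round(2),np.linalg.norm(e).round(4),np.linalg.norm(P[2]-P[1]).round(4))
E
python3 - <<'E'
from h import *
lg=np.array([.577,-.281])-.112*xv(5.6)[:2]
go([*lg,.070],[0,0,-1],yv(5.6)); tray()
E
```

```text
t 2.85 q [-0.22 -0.11  2.05 -0.    1.2  -1.74] grasp [ 0.4542 -0.0499  0.0713] F [-1.6 -2.6  5.9] op 0.0119
xyz [   1.5 -241.1   24.1] turn [-0.15   0.001  0.001]
tray [ 0.5682 -0.0505] -0.36 0.1478 0.1313
```

Call:
{"op": "step_arm", "data": {
  "commands": [
    {"xyz": [0, -10, 1], "turn": [-0.006, 0, 0], "grip": 0},
    {"xyz": [0, -30, 3], "turn": [-0.02, 0, 0], "grip": 0},
    {"xyz": [0, -55, 5], "turn": [-0.035, 0, 0], "grip": 0},
    {"xyz": [0, -80, 8], "turn": [-0.05, 0, 0], "grip": 0},
    {"xyz": [0, -105, 10], "turn": [-0.065, 0, 0], "grip": 0},
    {"xyz": [0, -130, 13], "turn": [-0.08, 0, 0], "grip": 0},
    {"xyz": [0, -155, 15], "turn": [-0.095, 0, 0], "grip": 0},
    {"xyz": [0, -180, 18], "turn": [-0.11, 0, 0], "grip": 0},
    {"xyz": [0, -205, 20], "turn": [-0.125, 0, 0], "grip": 0},
    {"xyz": [0, -225, 22], "turn": [-0.14, 0, 0], "grip": 0},
    {"xyz": [0, -237, 24], "turn": [-0.148, 0, 0], "grip": 0},
    {"xyz": [0, -241, 24], "turn": [-0.15, 0, 0], "grip": 0}
  ]
}}

```text
t: 4.4
tool_pos: [0.466, -0.2907, 0.1363]
orientation: [-0.076, 1.568, 0.079]
force: [-1.7, 11.9, 12.1]
opening: 0.0119
```

```bash
python3 - <<'E'
from h import *
lg=np.array([.577,-.281])-.112*xv(5.6)[:2]
go([*lg,.070],[0,0,-1],yv(5.6)); snap('top','e.png',(270,160,475,310),3.9)
E
```

```text
t 4.4 q [-0.65  0.14  1.79  0.    1.21 -2.32] grasp [ 0.4661 -0.2906  0.0713] F [-1.7 11.9 12.1] op 0.0119
xyz [ 1.3 -1.1 -0.6] turn [ 0.001  0.001 -0.002]
```

View pics/e.png

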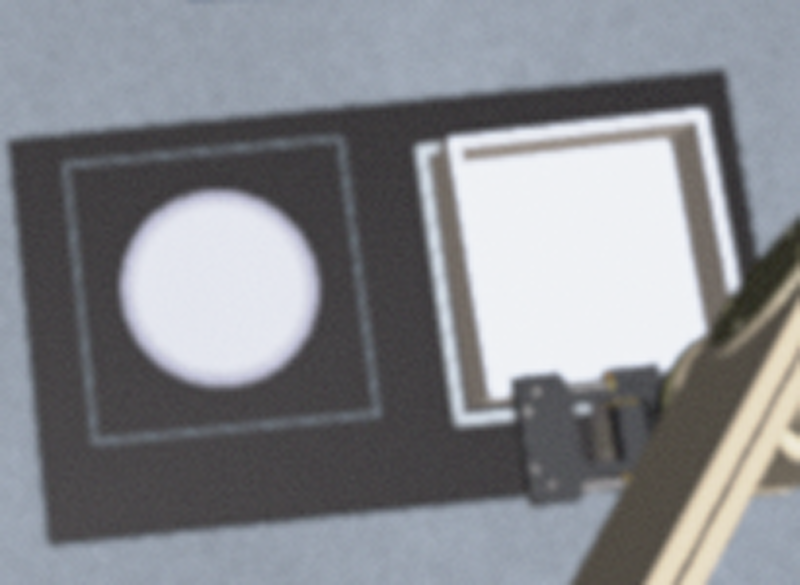

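```bash
cat > m2.py <<'E'
from m import *
def corners(c,a,z=.068,h=.08):
    return [[*(np.array(c)+xv(a)[:2]*sx*h+yv(a)[:2]*sy*h),z] for sx,sy in((1,1),(1,-1),(-1,-1),(-1,1))]
def pc(P,s,o): return ((proj('top',P)-np.array(o)+.5)*s-.5).round(0)
E
python3 - <<'E'
from m2 import *
o=(270,160);s=3.9
print('win',sq([(63,161),(345,136),(381,415),(95,443)],.008,s,o), ray('top',C([(220,288)],s,o),.008))
print('load',sq([(413,146),(693,116),(743,398),(457,427)],.008,s,o))
print(pc(corners((.577,-.281),5.6),s,o).tolist())
P=ray('top',C([(448,134),(711,108)],s,o),.068)[:,:2];print(P,np.degrees(np.arctan2(-(P[0]-P[1])[0],(P[0]-P[1])[1])))
print(corners((.577,-.281),5.6)[:2])
# lug implied
g,Rm=grasp_pose(st());a=np.degrees(np.arctan2(-Rm[0,1],Rm[1,1]));print(g[:2]+.112*xv(a)[:2],a)
E
```

```text
win (array([ 0.5678, -0.0547]), array([5.37, 4.99]), np.float64(0.1807), np.float64(0.1814)) [[ 0.56703683 -0.05407379  0.008     ]]
load (array([ 0.5773, -0.2812]), array([5.9 , 5.61]), np.float64(0.1823), np.float64(0.1823))
[[454.0, 140.0], [711.0, 114.0], [757.0, 372.0], [493.0, 400.0]]
[[ 0.65252102 -0.19031059]
 [ 0.66792309 -0.35309938]] 5.404883585191052
[[np.float64(0.6488115600178145), np.float64(-0.19357517602072158), 0.068], [np.float64(0.6644248239792784), np.float64(-0.35281156001781455), 0.068]]
[ 0.57750756 -0.2797338 ] 5.6719514991268145
```

Call:
{"op": "step_arm", "data": {
  "commands": [
    {"xyz": [0, -1, -1], "turn": [0, 0, 0], "grip": 0},
    {"xyz": [0, -1.5, -1.5], "turn": [0, 0, 0], "grip": 0},
    {"xyz": [0, -1.5, -1.5], "turn": [0, 0, 0], "grip": 0},
    {"xyz": [0, -1.5, -1.5], "turn": [0, 0, 0], "grip": 60},
    {"xyz": [0, -1.5, -1.5], "turn": [0, 0, 0], "grip": 60},
    {"xyz": [0, -1.5, -1.5], "turn": [0, 0, 0], "grip": 60},
    {"xyz": [-40, -1.5, -1.5], "turn": [0, 0, 0], "grip": 60},
    {"xyz": [-90, -1.5, -1.5], "turn": [0, 0, 0], "grip": 60},
    {"xyz": [-150, -1.5, -1.5], "turn": [0, 0, 0], "grip": 60},
    {"xyz": [-150, -1.5, -1.5], "turn": [0, 0, 0], "grip": 60}
  ]
}}

```text
t: 5.7
tool_pos: [0.466, -0.2948, 0.2923]
orientation: [-0.082, 1.561, 0.071]
force: [0.6, -0.1, -0.2]
opening: 0.0598
```

```bash
python3 - <<'E'
from h import *
g=[.555,.2007]
# cup2 (nearest tray): tab azimuth 15.5, tool phi=35 from vertical, pointing back to the cup axis
xc=-xv(15.5)
for phi in(0,35):
    p=np.radians(phi);tx=np.array([0,0,-np.cos(p)])+np.sin(p)*xc
    go([*g,.062+.1],tx,yv(15.5))
L=[json.loads(l) for l in open('log.jsonl')]
# fit arm: r-plane model, q4~0
from scipy.optimize import least_squares
def fk(q,p):
    a1,d1,L2,L3,e3,Lt,off=p
    A=R.from_euler('z',q[0])*R.from_euler('y',q[1]);
    pos=R.from_euler('z',q[0]).apply([a1,0,d1])+A.apply([0,off,L2])
    B=A*R.from_euler('y',q[2]-0); pos=pos+B.apply([e3,0,L3])   # forearm along its z
    D=B*R.from_euler('z',q[3])*R.from_euler('y',q[4]);pos=pos+D.apply([0,0,Lt])
    return pos
def res(p): return np.ravel([fk(q,p)-x for q,x,o in L])
r=least_squares(res,[0,.3,.4,.4,0,.2,.05]);print(len(L),r.x.round(4),abs(r.fun).max())
snap('top','f.png',(350,160,475,310),3.9)
E
```

```text
t 5.7 q [-0.66 -0.    1.65 -0.    1.49 -2.33] grasp [ 0.4665 -0.2952  0.2273] F [ 0.6 -0.1 -0.2] op 0.0598
xyz [ 62.8 484.8 136.6] turn [-0.173  0.007  0.008]
t 5.7 q [-0.66 -0.    1.65 -0.    1.49 -2.33] grasp [ 0.4665 -0.2952  0.2273] F [ 0.6 -0.1 -0.2] op 0.0598
xyz [ 74.8 491.3 173.2] turn [-0.17   0.616 -0.045]
5 [0.     0.3181 0.3691 0.5534 0.0616 0.2934 0.0512] 5.657274093628928e-10
```

View pics/f.png

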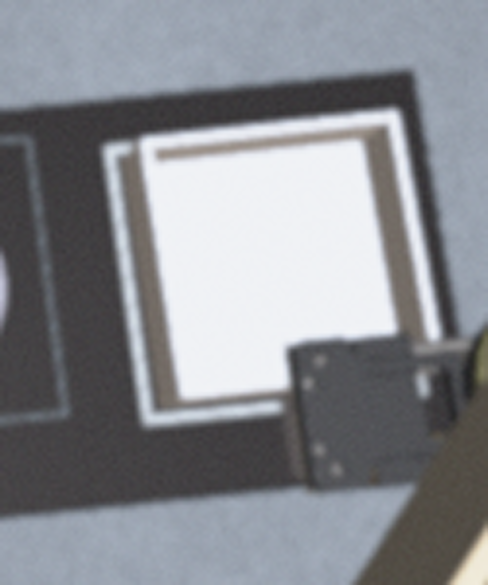

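Tray is on the mark to about 1 mm (top corners at 451,137 and 712,110 in the crop frame, against 454,140 and 711,114 expected). The arm model fits the logged poses exactly, so I can plan the tilt with it.

```bash
cat > plan.py <<'E'
from m2 import *
from scipy.optimize import least_squares
P=[0,.3181,.3691,.5534,.0616,.2934,.0512]
LO=np.array([-2.96,-.89,.02,-1.34,0,-2.66]);HI=np.array([2.96,2.26,2.5,4.48,2.73,2.66])
L=[json.loads(l) for l in open('log.jsonl')]
def fkR(q):
    a1,d1,L2,L3,e3,Lt,off=P
    A=R.from_euler('z',q[0])*R.from_euler('y',q[1]);pos=R.from_euler('z',q[0]).apply([a1,0,d1])+A.apply([0,off,L2])
    B=A*R.from_euler('y',q[2]);pos=pos+B.apply([e3,0,L3]);D=B*R.from_euler('z',q[3])*R.from_euler('y',q[4])
    return pos+D.apply([0,0,Lt]),D*R.from_euler('z',q[5])
# tool frame: fixed rotation from flange
M0=[(fkR(q)[1].inv()*R.from_rotvec(o)) for q,x,o in L]
M=R.concatenate(M0).mean()
def fk(q):
    p,r=fkR(q);return p,r*M
def ik(p,T,q0):
    f=lambda q:np.r_[(fk(q)[0]-p)*5,(T.inv()*fk(q)[1]).as_rotvec()]
    r=least_squares(f,np.clip(q0,LO+1e-6,HI-1e-6),bounds=(LO,HI));return r.x,np.abs(r.fun).max()
def frame(tx,ty):
    tx=np.array(tx,float);tx/=np.linalg.norm(tx);ty=ty-tx*(tx@ty);ty/=np.linalg.norm(ty)
    return R.from_matrix(np.c_[tx,ty,np.cross(tx,ty)])
def gf(az,phi,s): # grasp frame of cup whose tab points to azimuth az
    p=np.radians(phi);return frame(np.array([0,0,-np.cos(p)])-np.sin(p)*xv(az),s*yv(az))
def pf(psi,al,s): # tool azimuth psi, al from down; cup below
    a=np.radians(al);tx=np.array([0,0,-np.cos(a)])+np.sin(a)*xv(psi);return frame(tx,s*yv(psi))
CA=np.array([-3.4,-12.95,15.5]);CG=np.array([[.5447,.3940],[.5314,.2797],[.5550,.2007]])
def cupgeo(phi,T,s):
    "low rim point, cup foot low etc. relative grasp, for tool frame T"
    G=gf(0,phi,s);Rc=T*G.inv() # cup frame: tab at +x world when az=0
    ang=np.linspace(0,2*np.pi,73);
    rim=Rc.apply(np.c_[-.066+.045*np.cos(ang),.045*np.sin(ang),0*ang+.027]);foot=Rc.apply(np.c_[-.066+.027*np.cos(ang),.027*np.sin(ang),0*ang-.058])
    zc=Rc.apply([0,0,1]);return rim[rim[:,2].argmin()],foot[:,2].min(),np.degrees(np.arccos(zc[2])),zc
E
python3 - <<'E'
from plan import *
print('tool-frame spread',max((m.inv()*M).magnitude() for m in M0), M.as_matrix().round(2).tolist())
print('bottle/dish/box',ray('top',np.array([(346,230),(265,232),(486,208)])/1.42,0)[:,:2].round(3))
phi=30;q0=st()['q']
for s in(1,-1):
    T=gf(CA[2],phi,s);q,e=ik(np.r_[CG[2],.062]-.065*T.apply([1,0,0]),T,[.3,.3,1.6,0,1.8,-1.7 if s>0 else 1.5]);print('grasp',s,q.round(2),e.round(4))
    for psi in(0,30,60,90,120):
        for al in (60,90):
            T=pf(psi,al,s);low,ft,tilt,zc=cupgeo(phi,T,s)
            g=np.array([.577,-.281,.085])-low; g[:2]-=.02*zc[:2]/np.linalg.norm(zc[:2])
            best=min((ik(g-.065*T.apply([1,0,0]),T,[q1,.3,1.6,q4,.9,q6]) for q1 in(-.9,-.4) for q4 in(.3,1.57,3) for q6 in(-1.5,0,1.5)),key=lambda r:r[1])
            print(psi,al,'tilt',tilt.round(0),g.round(3),best[0].round(2),best[1].round(3))
E
```

```text
tool-frame spread 5.23691153334427e-16 [[-0.0, -1.0, -0.0], [-0.0, 0.0, -1.0], [1.0, -0.0, -0.0]]
bottle/dish/box [[ 0.755  0.151]
 [ 0.752  0.297]
 [ 0.795 -0.103]]
grasp 1 [ 0.26  0.76  1.1  -0.    1.81 -1.58] 0.0
0 60 tilt 90.0 [ 0.624 -0.281  0.196] [-0.87 -0.08  2.22  1.57  0.75  2.66] 0.115
0 90 tilt 120.0 [ 0.565 -0.281  0.195] [-1.08  0.2   2.32  1.98  1.29  2.14] 0.0
30 60 tilt 90.0 [ 0.618 -0.258  0.196] [-0.98  0.21  1.86  1.18  1.28  2.66] 0.053
30 90 tilt 120.0 [ 0.567 -0.287  0.195] [-1.16  0.54  1.84  1.49  1.65  2.34] 0.0
60 60 tilt 90.0 [ 0.6   -0.24   0.196] [-0.93  0.52  1.43  0.93  1.7   2.61] 0.0
60 90 tilt 120.0 [ 0.571 -0.291  0.195] [-1.07  0.89  1.26  1.25  2.02  2.49] 0.0
90 60 tilt 90.0 [ 0.577 -0.234  0.196] [-0.82  0.82  1.    0.75  2.09  2.43] 0.0
90 90 tilt 120.0 [ 0.577 -0.293  0.195] [-0.91  1.3   0.57  1.2   2.41  2.66] 0.012
120 60 tilt 90.0 [ 0.553 -0.24   0.196] [-0.68  1.08  0.58  0.49  2.43  2.15] 0.0
120 90 tilt 120.0 [ 0.583 -0.291  0.195] [-0.75  1.55  0.08  1.13  2.71  2.66] 0.158
grasp -1 [ 0.26  0.76  1.1  -0.    1.81  1.56] 0.0
0 60 tilt 90.0 [ 0.624 -0.281  0.196] [-0.85 -0.12  2.17  1.3   0.74 -0.16] 0.0
0 90 tilt 120.0 [ 0.565 -0.281  0.195] [-1.08  0.2   2.32  1.98  1.29 -1.01] 0.0
30 60 tilt 90.0 [ 0.618 -0.258  0.196] [-0.96  0.2   1.84  1.12  1.28 -0.38] 0.0
30 90 tilt 120.0 [ 0.567 -0.287  0.195] [-1.16  0.54  1.84  1.49  1.65 -0.81] 0.0
60 60 tilt 90.0 [ 0.6   -0.24   0.196] [-0.93  0.52  1.43  0.93  1.7  -0.53] 0.0
60 90 tilt 120.0 [ 0.571 -0.291  0.195] [-1.07  0.89  1.26  1.25  2.02 -0.65] 0.0
90 60 tilt 90.0 [ 0.577 -0.234  0.196] [-0.82  0.82  1.    0.75  2.09 -0.71] 0.0
90 90 tilt 120.0 [ 0.577 -0.293  0.195] [-0.9   1.31  0.55  1.22  2.42 -0.45] 0.0
120 60 tilt 90.0 [ 0.553 -0.24   0.196] [-0.68  1.08  0.58  0.49  2.43 -1.  ] 0.0
120 90 tilt 120.0 [ 0.583 -0.291  0.195] [-0.76  1.61  0.02  1.34  2.72 -0.24] 0.141
```

```bash
cat >> plan.py <<'E'
def cup_g(k): return np.r_[CG[k],.062]
def route(wps,show=True):
    "wps: list of (grasp pt, frame, nrows, grip). prints rows in present tool frame, checks ik"
    s=log();Rm=R.from_rotvec(s['orientation']);p0=np.array(s['tool_pos']);q=s['q'];prev=(p0,Rm);rv=np.zeros(3);rows=[];mx=0
    for g,T,n,gr in wps:
        p=np.array(g)-.065*T.apply([1,0,0]);dR=(prev[1].inv()*T).as_rotvec()
        for i in range(1,n+1):
            f=i/n;Ti=prev[1]*R.from_rotvec(dR*f);pi=prev[0]+(p-prev[0])*f
            q2,e=ik(pi,Ti,q);mx=max(mx,e);dq=abs(q2-q).max()*8;q=q2
            v=(Rm.inv()*Ti).as_rotvec();m=np.linalg.norm(v)
            if m>1e-6 and np.linalg.norm(v-v/m*2*np.pi-rv)<np.linalg.norm(v-rv): v=v-v/m*2*np.pi
            rv=v;rows.append('{"xyz": %s, "turn": %s, "grip": %g}'%((((pi-p0)@Rm.as_matrix())*1000).round(0).astype(int).tolist(),v.round(2).tolist(),gr))
        print('wp',np.array(g).round(3),'q',q.round(2),'err',round(mx,4),'lastdq/s',dq.round(2));prev=(p,T)
    print('t',round(s['t'],2),'op',round(s['opening'],4),'F',s['force'].round(1));print(',\n'.join(rows))
E
python3 - <<'E'
from plan import *
k=2;T=gf(CA[k],30,-1);tx=T.apply([1,0,0]);g=cup_g(k)
p,Rm=grasp_pose(st());Rm=R.from_matrix(Rm)
route([([.50,-.12,.23],Rm*R.from_euler('x',1.0),7,40),([.56,.05,.24],Rm*R.from_euler('x',2.0),6,40),(g-.1*tx,T,9,40)])
E
```

```text
wp [ 0.5  -0.12  0.23] q [-0.33 -0.1   1.74 -0.    1.5  -1.  ] err 0.0 lastdq/s 1.54
wp [0.56 0.05 0.24] q [ 0.    0.02  1.6  -0.    1.52  0.33] err 0.0 lastdq/s 1.75
wp [0.603 0.214 0.149] q [ 0.26  0.83  0.83 -0.    2.01  1.56] err 0.0 lastdq/s 1.02
t 5.75 op 0.06 F [-0.5 -0.8  0.1]
{"xyz": [-1, 24, 7], "turn": [0.14, 0.0, 0.0], "grip": 40},
{"xyz": [-2, 49, 15], "turn": [0.29, -0.0, -0.0], "grip": 40},
{"xyz": [-3, 73, 22], "turn": [0.43, -0.0, -0.0], "grip": 40},
{"xyz": [-4, 97, 30], "turn": [0.57, 0.0, 0.0], "grip": 40},
{"xyz": [-5, 121, 37], "turn": [0.71, 0.0, -0.0], "grip": 40},
{"xyz": [-6, 146, 44], "turn": [0.86, 0.0, 0.0], "grip": 40},
{"xyz": [-7, 170, 52], "turn": [1.0, 0.0, -0.0], "grip": 40},
{"xyz": [-8, 197, 64], "turn": [1.17, 0.0, -0.0], "grip": 40},
{"xyz": [-10, 224, 77], "turn": [1.33, 0.0, -0.0], "grip": 40},
{"xyz": [-12, 252, 90], "turn": [1.5, 0.0, 0.0], "grip": 40},
{"xyz": [-14, 279, 103], "turn": [1.67, 0.0, 0.0], "grip": 40},
{"xyz": [-15, 306, 115], "turn": [1.83, 0.0, 0.0], "grip": 40},
{"xyz": [-17, 333, 128], "turn": [2.0, 0.0, -0.0], "grip": 40},
{"xyz": [-6, 352, 138], "turn": [2.1, -0.01, -0.07], "grip": 40},
{"xyz": [5, 370, 148], "turn": [2.21, -0.01, -0.15], "grip": 40},
{"xyz": [16, 388, 158], "turn": [2.31, -0.02, -0.23], "grip": 40},
{"xyz": [27, 407, 168], "turn": [2.41, -0.02, -0.31], "grip": 40},
{"xyz": [38, 425, 179], "turn": [2.5, -0.03, -0.4], "grip": 40},
{"xyz": [50, 443, 189], "turn": [2.6, -0.04, -0.49], "grip": 40},
{"xyz": [61, 461, 199], "turn": [2.69, -0.04, -0.58], "grip": 40},
{"xyz": [72, 480, 209], "turn": [2.78, -0.05, -0.67], "grip": 40},
{"xyz": [83, 498, 219], "turn": [2.87, -0.06, -0.77], "grip": 40}
```

Call:
{"op": "step_arm", "data": {
  "commands": [
    {"xyz": [-3, 49, 15], "turn": [0.18, 0, 0], "grip": 40},
    {"xyz": [-4, 90, 28], "turn": [0.36, 0, 0], "grip": 40},
    {"xyz": [-5, 121, 37], "turn": [0.54, 0, 0], "grip": 40},
    {"xyz": [-6, 146, 44], "turn": [0.72, 0, 0], "grip": 40},
    {"xyz": [-7, 170, 52], "turn": [0.9, 0, 0], "grip": 40},
    {"xyz": [-8, 197, 64], "turn": [1.08, 0, 0], "grip": 40},
    {"xyz": [-10, 224, 77], "turn": [1.26, 0, 0], "grip": 40},
    {"xyz": [-12, 252, 90], "turn": [1.44, 0, 0], "grip": 40},
    {"xyz": [-14, 279, 103], "turn": [1.62, 0, 0], "grip": 40},
    {"xyz": [-15, 306, 115], "turn": [1.8, 0, 0], "grip": 40},
    {"xyz": [-17, 333, 128], "turn": [1.98, 0, 0], "grip": 40},
    {"xyz": [-17, 333, 128], "turn": [2.0, 0, 0], "grip": 40}
  ],
  "force": 60
}}

```text
t: 7.25
tool_pos: [0.5582, 0.0524, 0.3005]
orientation: [1.447, 1.037, -1.451]
force: [0.0, -0.1, 0.7]
opening: 0.04
```

```bash
python3 - <<'E'
from plan import *
k=2;T=gf(CA[k],30,-1);tx=T.apply([1,0,0]);g=cup_g(k)
route([(g-.1*tx,T,8,40),(g,T,3,40)])
E
```

```text
wp [0.603 0.214 0.149] q [ 0.26  0.83  0.83 -0.    2.01  1.56] err 0.0 lastdq/s 1.14
wp [0.555 0.201 0.062] q [ 0.26  0.76  1.1  -0.    1.81  1.56] err 0.0 lastdq/s 0.63
t 7.25 op 0.04 F [ 0.  -0.1  0.7]
{"xyz": [12, 2, -23], "turn": [0.12, -0.06, -0.03], "grip": 40},
{"xyz": [24, 4, -46], "turn": [0.24, -0.12, -0.06], "grip": 40},
{"xyz": [36, 6, -70], "turn": [0.36, -0.18, -0.09], "grip": 40},
{"xyz": [48, 9, -93], "turn": [0.47, -0.24, -0.13], "grip": 40},
{"xyz": [60, 11, -116], "turn": [0.59, -0.3, -0.16], "grip": 40},
{"xyz": [72, 13, -139], "turn": [0.71, -0.36, -0.19], "grip": 40},
{"xyz": [83, 15, -163], "turn": [0.83, -0.42, -0.22], "grip": 40},
{"xyz": [95, 17, -186], "turn": [0.95, -0.48, -0.25], "grip": 40},
{"xyz": [124, 4, -176], "turn": [0.95, -0.48, -0.25], "grip": 40},
{"xyz": [153, -10, -167], "turn": [0.95, -0.48, -0.25], "grip": 40},
{"xyz": [182, -24, -158], "turn": [0.95, -0.48, -0.25], "grip": 40}
```

Move to the pre-grasp pose only, then check from close by.

Call:
{"op": "step_arm", "data": {
  "commands": [
    {"xyz": [12, 2, -23], "turn": [0.12, -0.06, -0.03], "grip": 40},
    {"xyz": [24, 4, -46], "turn": [0.24, -0.12, -0.06], "grip": 40},
    {"xyz": [36, 6, -70], "turn": [0.36, -0.18, -0.09], "grip": 40},
    {"xyz": [48, 9, -93], "turn": [0.47, -0.24, -0.13], "grip": 40},
    {"xyz": [60, 11, -116], "turn": [0.59, -0.3, -0.16], "grip": 40},
    {"xyz": [72, 13, -139], "turn": [0.71, -0.36, -0.19], "grip": 40},
    {"xyz": [83, 15, -163], "turn": [0.83, -0.42, -0.22], "grip": 40},
    {"xyz": [95, 17, -186], "turn": [0.95, -0.48, -0.25], "grip": 40},
    {"xyz": [95, 17, -186], "turn": [0.95, -0.48, -0.25], "grip": 40},
    {"xyz": [95, 17, -186], "turn": [0.95, -0.48, -0.25], "grip": 40}
  ]
}}

```text
t: 8.5
tool_pos: [0.6351, 0.2201, 0.2071]
orientation: [1.454, 0.195, -2.51]
force: [0.2, -0.3, 0.6]
opening: 0.04
```

```bash
python3 - <<'E'
from plan import *
k=2;T=gf(CA[k],30,-1);tx=T.apply([1,0,0]);g=cup_g(k)
route([(g-.1*tx,T,1,40),(g,T,3,40),(g+[0,0,.15],T,5,0)])
snap('side','g.png',(200,200,420,400),3)
print(((proj('side',[g,[*g[:2],.084]])-[200,200])*3).round(0))
E
```

```text
wp [0.603 0.214 0.149] q [ 0.26  0.83  0.83 -0.    2.01  1.56] err 0.0 lastdq/s 0.04
wp [0.555 0.201 0.062] q [ 0.26  0.76  1.1  -0.    1.81  1.56] err 0.0 lastdq/s 0.63
wp [0.555 0.201 0.212] q [ 0.26  0.63  1.   -0.    2.04  1.56] err 0.0 lastdq/s 0.38
t 8.5 op 0.04 F [ 0.2 -0.3  0.6]
{"xyz": [2, -3, -1], "turn": [-0.0, -0.0, -0.0], "grip": 40},
{"xyz": [35, -3, -1], "turn": [-0.0, -0.0, -0.0], "grip": 40},
{"xyz": [69, -3, -1], "turn": [-0.0, -0.0, -0.0], "grip": 40},
{"xyz": [102, -3, -1], "turn": [-0.0, -0.0, -0.0], "grip": 40},
{"xyz": [76, -3, 14], "turn": [-0.0, -0.0, -0.0], "grip": 0},
{"xyz": [50, -3, 29], "turn": [-0.0, -0.0, -0.0], "grip": 0},
{"xyz": [24, -3, 44], "turn": [-0.0, -0.0, -0.0], "grip": 0},
{"xyz": [-2, -3, 59], "turn": [-0.0, -0.0, -0.0], "grip": 0},
{"xyz": [-28, -3, 74], "turn": [-0.0, -0.0, -0.0], "grip": 0}
[[237. 180.]
 [237. 164.]]
```

View pics/g.png

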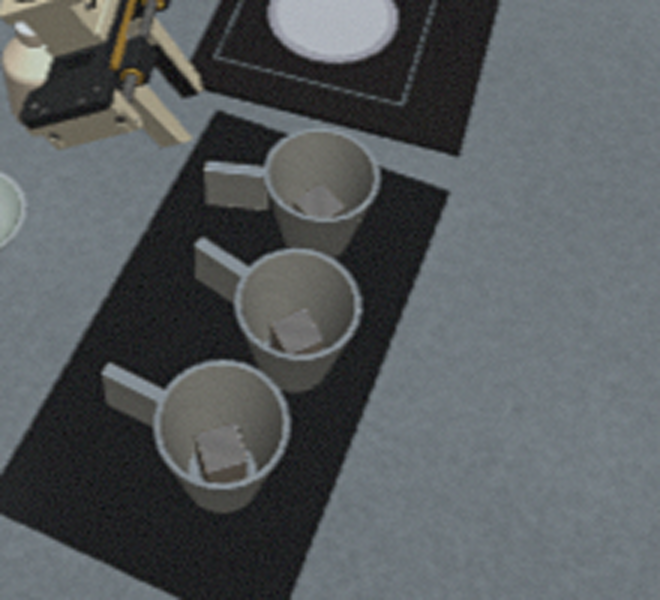

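The side view agrees: the cup2 tab spans (205,163) to (268,165), with its middle on my projected grip point (237,164). Grasp and lift.

Call:
{"op": "step_arm", "data": {
  "commands": [
    {"xyz": [35, -3, -1], "turn": [0, 0, 0], "grip": 40},
    {"xyz": [69, -3, -1], "turn": [0, 0, 0], "grip": 40},
    {"xyz": [90, -3, -1], "turn": [0, 0, 0], "grip": 40},
    {"xyz": [102, -3, -1], "turn": [0, 0, 0], "grip": 40},
    {"xyz": [102, -3, -1], "turn": [0, 0, 0], "grip": 20},
    {"xyz": [102, -3, -1], "turn": [0, 0, 0], "grip": 0},
    {"xyz": [102, -3, -1], "turn": [0, 0, 0], "grip": 0},
    {"xyz": [102, -3, -1], "turn": [0, 0, 0], "grip": 0},
    {"xyz": [102, -3, -1], "turn": [0, 0, 0], "grip": 0},
    {"xyz": [102, -3, -1], "turn": [0, 0, 0], "grip": 0}
  ],
  "force": 60
}}

```text
t: 9.8
tool_pos: [0.5871, 0.2108, 0.1195]
orientation: [1.458, 0.192, -2.51]
force: [2.5, 0.8, 6.4]
opening: 0.0098
```

Call:
{"op": "step_arm", "data": {
  "commands": [
    {"xyz": [-8, 0, 5], "turn": [0, 0, 0], "grip": 0},
    {"xyz": [-26, 0, 15], "turn": [0, 0, 0], "grip": 0},
    {"xyz": [-48, 0, 28], "turn": [0, 0, 0], "grip": 0},
    {"xyz": [-74, 0, 43], "turn": [0, 0, 0], "grip": 0},
    {"xyz": [-100, 0, 58], "turn": [0, 0, 0], "grip": 0},
    {"xyz": [-122, 0, 70], "turn": [0, 0, 0], "grip": 0},
    {"xyz": [-130, 0, 75], "turn": [0, 0, 0], "grip": 0},
    {"xyz": [-130, 0, 75], "turn": [0, 0, 0], "grip": 0}
  ]
}}

```text
t: 10.8
tool_pos: [0.5862, 0.2111, 0.2701]
orientation: [1.458, 0.193, -2.509]
force: [0.4, -1.0, -3.0]
opening: 0.0095
```

```bash
cat >> plan.py <<'E'
def pour_g(psi,al,lat,low_z=.085,back=.02,c=(.577,-.281)):
    low,ft,tilt,zc=cupgeo(30,pf(psi,al,-1),-1);h=zc[:2]/np.linalg.norm(zc[:2])
    g=np.array([*c,low_z])-low;g[:2]+=-back*h+lat*yv(psi)[:2];return g
E
python3 - <<'E'
from plan import *
psi=40
for al in range(-30,100,15):
    l,f,t,z=cupgeo(30,pf(psi,al,-1),-1);print(al,t.round(),l[2].round(3),f.round(3))
g=pour_g(psi,90,-.025)
s=st();g0,Rm=grasp_pose(s);T0=R.from_matrix(Rm)
gu=g+[0,0,.035]
route([((g0+gu)/2+[0.02,0,.02],pf(25,-30,-1),8,0),(gu,pf(psi,-30,-1),9,0)])
tray();snap('side','h.png',(150,100,450,340),2.5)
E
```

```text
-30 0.0 0.027 -0.058
-15 15.0 -0.003 -0.08
0 30.0 -0.032 -0.097
15 45.0 -0.059 -0.107
30 60.0 -0.083 -0.11
45 75.0 -0.1 -0.105
60 90.0 -0.111 -0.093
75 105.0 -0.114 -0.075
90 120.0 -0.11 -0.052
wp [ 0.589 -0.053  0.242] q [-0.04  0.57  1.03 -0.25  2.01  1.04] err 0.0 lastdq/s 0.52
wp [ 0.584 -0.308  0.23 ] q [-0.33  0.56  1.07 -0.45  1.78  0.51] err 0.0 lastdq/s 0.46
t 10.8 op 0.0095 F [ 0.4 -1.  -3. ]
{"xyz": [-1, 31, 5], "turn": [-0.02, -0.0, 0.01], "grip": 0},
{"xyz": [-2, 62, 11], "turn": [-0.04, -0.0, 0.02], "grip": 0},
{"xyz": [-2, 94, 16], "turn": [-0.06, -0.0, 0.03], "grip": 0},
{"xyz": [-3, 125, 22], "turn": [-0.07, -0.0, 0.04], "grip": 0},
{"xyz": [-4, 156, 27], "turn": [-0.09, -0.0, 0.05], "grip": 0},
{"xyz": [-5, 187, 33], "turn": [-0.11, -0.0, 0.06], "grip": 0},
{"xyz": [-6, 219, 38], "turn": [-0.13, -0.0, 0.07], "grip": 0},
{"xyz": [-6, 250, 43], "turn": [-0.15, -0.01, 0.08], "grip": 0},
{"xyz": [-1, 276, 50], "turn": [-0.17, -0.0, 0.1], "grip": 0},
{"xyz": [4, 303, 57], "turn": [-0.2, -0.0, 0.11], "grip": 0},
{"xyz": [10, 329, 63], "turn": [-0.22, -0.0, 0.12], "grip": 0},
{"xyz": [15, 355, 70], "turn": [-0.25, -0.0, 0.14], "grip": 0},
{"xyz": [21, 381, 76], "turn": [-0.27, -0.0, 0.15], "grip": 0},
{"xyz": [26, 408, 83], "turn": [-0.3, -0.0, 0.17], "grip": 0},
{"xyz": [31, 434, 90], "turn": [-0.32, -0.0, 0.18], "grip": 0},
{"xyz": [37, 460, 96], "turn": [-0.35, -0.0, 0.2], "grip": 0},
{"xyz": [42, 486, 103], "turn": [-0.37, -0.0, 0.21], "grip": 0}
tray [ 0.5692 -0.2693] 6.88 0.1377 0.1436
```

View pics/h.png

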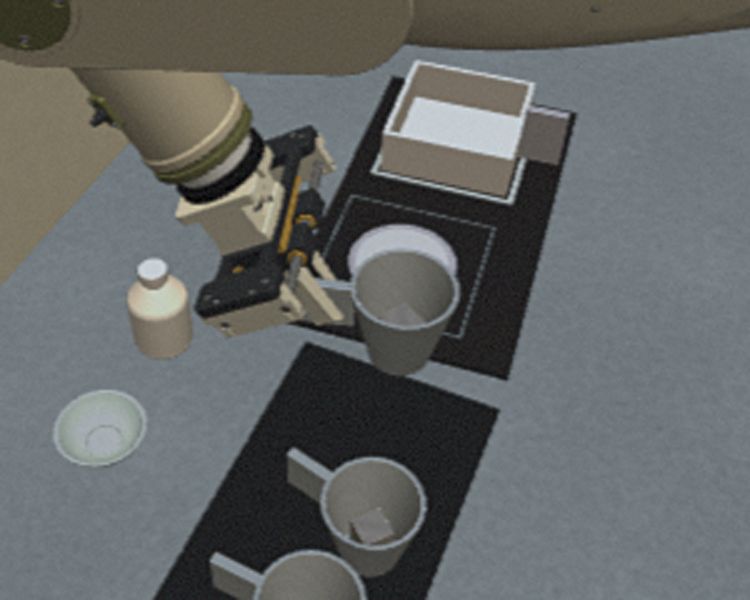

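Cup2 is held upright and lifted, and the tray is still on the mark. Carry it over.

Call:
{"op": "step_arm", "data": {
  "commands": [
    {"xyz": [0, 15, 3], "turn": [-0.01, 0, 0.01], "grip": 0},
    {"xyz": [-2, 50, 9], "turn": [-0.03, 0, 0.02], "grip": 0},
    {"xyz": [-3, 94, 16], "turn": [-0.06, 0, 0.03], "grip": 0},
    {"xyz": [-4, 140, 25], "turn": [-0.09, 0, 0.05], "grip": 0},
    {"xyz": [-6, 187, 33], "turn": [-0.11, 0, 0.06], "grip": 0},
    {"xyz": [-6, 235, 41], "turn": [-0.14, 0, 0.08], "grip": 0},
    {"xyz": [0, 282, 51], "turn": [-0.18, 0, 0.1], "grip": 0},
    {"xyz": [10, 329, 63], "turn": [-0.22, 0, 0.12], "grip": 0},
    {"xyz": [20, 376, 75], "turn": [-0.27, 0, 0.15], "grip": 0},
    {"xyz": [30, 425, 87], "turn": [-0.31, 0, 0.18], "grip": 0},
    {"xyz": [39, 468, 98], "turn": [-0.35, 0, 0.2], "grip": 0},
    {"xyz": [42, 486, 103], "turn": [-0.37, 0, 0.21], "grip": 0}
  ]
}}

```text
t: 12.4
tool_pos: [0.6063, -0.2902, 0.2838]
orientation: [1.252, 0.453, -2.17]
force: [-0.1, 0.4, -3.3]
opening: 0.0096
```

```bash
python3 - <<'E'
from plan import *
psi=40;g=pour_g(psi,90,-.025)
route([(g+[0,0,.035],pf(psi,30,-1),4,0),(g+[0,0,.015],pf(psi,60,-1),3,0),(g,pf(psi,90,-1),4,0)])
E
```

```text
wp [ 0.584 -0.308  0.23 ] q [-0.84  0.2   1.51  0.53  1.43 -0.05] err 0.0 lastdq/s 2.15
wp [ 0.584 -0.308  0.21 ] q [-1.06  0.35  1.62  1.02  1.52 -0.44] err 0.0 lastdq/s 1.21
wp [ 0.584 -0.308  0.195] q [-1.13  0.7   1.58  1.4   1.77 -0.72] err 0.0 lastdq/s 0.79
t 12.4 op 0.0096 F [-0.1  0.4 -3.3]
{"xyz": [7, 0, 14], "turn": [-0.0, 0.26, 0.0], "grip": 0},
{"xyz": [14, 0, 27], "turn": [-0.0, 0.52, 0.0], "grip": 0},
{"xyz": [22, 0, 41], "turn": [-0.0, 0.79, 0.0], "grip": 0},
{"xyz": [29, 0, 54], "turn": [-0.01, 1.05, 0.0], "grip": 0},
{"xyz": [45, 0, 54], "turn": [-0.01, 1.22, 0.0], "grip": 0},
{"xyz": [62, 0, 53], "turn": [-0.01, 1.4, 0.0], "grip": 0},
{"xyz": [79, 0, 53], "turn": [-0.01, 1.57, -0.0], "grip": 0},
{"xyz": [90, 0, 49], "turn": [-0.01, 1.7, -0.0], "grip": 0},
{"xyz": [101, 0, 45], "turn": [-0.01, 1.83, -0.0], "grip": 0},
{"xyz": [113, 0, 41], "turn": [-0.01, 1.96, -0.0], "grip": 0},
{"xyz": [124, 0, 37], "turn": [-0.01, 2.09, -0.0], "grip": 0}
```

Call:
{"op": "step_arm", "data": {
  "commands": [
    {"xyz": [4, 0, 7], "turn": [0, 0.13, 0], "grip": 0},
    {"xyz": [7, 0, 14], "turn": [0, 0.26, 0], "grip": 0},
    {"xyz": [11, 0, 21], "turn": [0, 0.4, 0], "grip": 0},
    {"xyz": [14, 0, 27], "turn": [0, 0.53, 0], "grip": 0},
    {"xyz": [19, 0, 35], "turn": [0, 0.67, 0], "grip": 0},
    {"xyz": [22, 0, 42], "turn": [0, 0.8, 0], "grip": 0},
    {"xyz": [26, 0, 48], "turn": [0, 0.93, 0], "grip": 0},
    {"xyz": [29, 0, 54], "turn": [0, 1.05, 0], "grip": 0},
    {"xyz": [40, 0, 54], "turn": [0, 1.17, 0], "grip": 0},
    {"xyz": [51, 0, 54], "turn": [0, 1.29, 0], "grip": 0},
    {"xyz": [62, 0, 53], "turn": [0, 1.4, 0], "grip": 0},
    {"xyz": [62, 0, 53], "turn": [0, 1.4, 0], "grip": 0}
  ]
}}

```text
t: 13.9
tool_pos: [0.5465, -0.3362, 0.2537]
orientation: [2.595, 0.938, -0.941]
force: [-0.0, 0.2, -2.4]
opening: 0.0096
```

```bash
python3 - <<'E'
from plan import *
psi=40;g=pour_g(psi,90,-.025)
route([(g+[0,0,.007],pf(psi,75,-1),3,0),(g,pf(psi,90,-1),4,0)])
snap('side','i.png',(200,40,420,200),3.2)
E
```

```text
wp [ 0.584 -0.308  0.202] q [-1.11  0.51  1.62  1.22  1.63 -0.6 ] err 0.0 lastdq/s 0.84
wp [ 0.584 -0.308  0.195] q [-1.13  0.7   1.58  1.4   1.77 -0.72] err 0.0 lastdq/s 0.4
t 13.9 op 0.0096 F [-0.   0.2 -2.4]
{"xyz": [3, 1, 12], "turn": [-0.0, 0.14, -0.0], "grip": 0},
{"xyz": [7, 2, 25], "turn": [-0.01, 0.29, -0.0], "grip": 0},
{"xyz": [10, 3, 37], "turn": [-0.01, 0.43, -0.0], "grip": 0},
{"xyz": [14, 3, 42], "turn": [-0.01, 0.5, -0.0], "grip": 0},
{"xyz": [17, 3, 47], "turn": [-0.01, 0.56, -0.0], "grip": 0},
{"xyz": [20, 3, 52], "turn": [-0.01, 0.63, -0.0], "grip": 0},
{"xyz": [24, 3, 57], "turn": [-0.01, 0.69, -0.0], "grip": 0}
```

View pics/i.png

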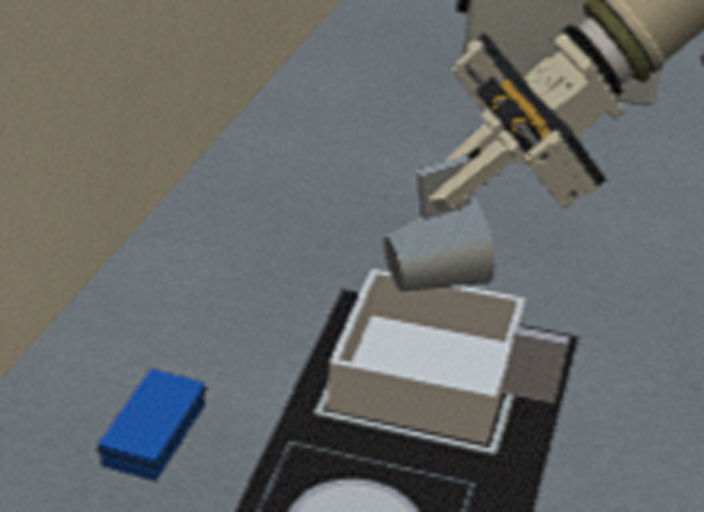

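Call:
{"op": "step_arm", "data": {
  "commands": [
    {"xyz": [3, 1, 12], "turn": [0, 0.14, 0], "grip": 0},
    {"xyz": [7, 2, 25], "turn": [-0.01, 0.29, 0], "grip": 0},
    {"xyz": [10, 3, 37], "turn": [-0.01, 0.43, 0], "grip": 0},
    {"xyz": [14, 3, 42], "turn": [-0.01, 0.5, 0], "grip": 0},
    {"xyz": [17, 3, 47], "turn": [-0.01, 0.56, 0], "grip": 0},
    {"xyz": [20, 3, 52], "turn": [-0.01, 0.63, 0], "grip": 0},
    {"xyz": [24, 3, 57], "turn": [-0.01, 0.69, 0], "grip": 0},
    {"xyz": [24, 3, 57], "turn": [-0.01, 0.69, 0], "grip": 0},
    {"xyz": [24, 3, 57], "turn": [-0.01, 0.69, 0], "grip": 0},
    {"xyz": [24, 3, 57], "turn": [-0.01, 0.69, 0], "grip": 0},
    {"xyz": [24, 3, 57], "turn": [-0.01, 0.69, 0], "grip": 0},
    {"xyz": [24, 3, 57], "turn": [-0.01, 0.69, 0], "grip": 0}
  ]
}}

```text
t: 15.45
tool_pos: [0.5373, -0.3498, 0.199]
orientation: [2.942, 1.069, 0.002]
force: [-0.1, -0.3, -1.7]
opening: 0.0095
```

```bash
python3 - <<'E'
from plan import *
psi=40;g=pour_g(psi,90,-.025)
s=st();print(s['force'],grasp_pose(s)[0],g)
route([(g+[0,0,.015],pf(psi,60,-1),3,0),(g+[0,0,.035],pf(psi,30,-1),4,0),(g+[0,0,.035],pf(psi,-30,-1),7,0)])
snap('side','j.png',(200,40,420,200),3.2)
E
```

```text
[-0.05774884 -0.26629234 -1.74348482] [ 0.58718488 -0.30805975  0.19878126] [ 0.58378729 -0.30793997  0.19462882]
wp [ 0.584 -0.308  0.21 ] q [-1.06  0.35  1.62  1.02  1.52 -0.44] err 0.0 lastdq/s 1.11
wp [ 0.584 -0.308  0.23 ] q [-0.84  0.2   1.51  0.53  1.43 -0.05] err 0.0 lastdq/s 1.06
wp [ 0.584 -0.308  0.23 ] q [-0.33  0.56  1.07 -0.45  1.78  0.51] err 0.0 lastdq/s 0.97
t 15.45 op 0.0095 F [-0.1 -0.3 -1.7]
{"xyz": [2, -1, -14], "turn": [0.0, -0.17, -0.0], "grip": 0},
{"xyz": [4, -1, -29], "turn": [0.01, -0.35, -0.0], "grip": 0},
{"xyz": [6, -2, -43], "turn": [0.01, -0.52, -0.0], "grip": 0},
{"xyz": [12, -2, -54], "turn": [0.01, -0.65, -0.0], "grip": 0},
{"xyz": [18, -1, -65], "turn": [0.01, -0.78, -0.01], "grip": 0},
{"xyz": [24, -1, -76], "turn": [0.01, -0.91, -0.01], "grip": 0},
{"xyz": [30, -1, -87], "turn": [0.01, -1.04, -0.01], "grip": 0},
{"xyz": [39, -1, -87], "turn": [0.01, -1.19, -0.01], "grip": 0},
{"xyz": [48, -1, -87], "turn": [0.01, -1.34, -0.01], "grip": 0},
{"xyz": [58, -1, -87], "turn": [0.01, -1.49, -0.01], "grip": 0},
{"xyz": [67, -1, -87], "turn": [0.01, -1.64, -0.01], "grip": 0},
{"xyz": [76, -1, -87], "turn": [0.01, -1.79, -0.01], "grip": 0},
{"xyz": [85, -1, -87], "turn": [0.01, -1.94, -0.01], "grip": 0},
{"xyz": [95, -1, -87], "turn": [0.01, -2.09, -0.01], "grip": 0}
```

View pics/j.png

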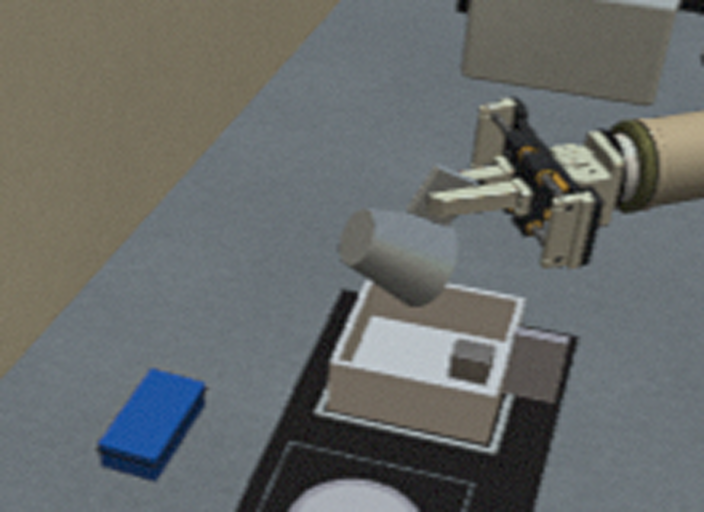

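Billet 2 lies in the tray at (472,362). Untilt and bring the cup back.

Call:
{"op": "step_arm", "data": {
  "commands": [
    {"xyz": [2, -1, -14], "turn": [0, -0.17, 0], "grip": 0},
    {"xyz": [4, -1, -29], "turn": [0.01, -0.35, 0], "grip": 0},
    {"xyz": [6, -2, -43], "turn": [0.01, -0.52, 0], "grip": 0},
    {"xyz": [12, -2, -54], "turn": [0.01, -0.65, 0], "grip": 0},
    {"xyz": [18, -1, -65], "turn": [0.01, -0.78, -0.01], "grip": 0},
    {"xyz": [24, -1, -76], "turn": [0.01, -0.91, -0.01], "grip": 0},
    {"xyz": [30, -1, -87], "turn": [0.01, -1.04, -0.01], "grip": 0},
    {"xyz": [42, -1, -87], "turn": [0.01, -1.22, -0.01], "grip": 0},
    {"xyz": [54, -1, -87], "turn": [0.01, -1.4, -0.01], "grip": 0},
    {"xyz": [65, -1, -87], "turn": [0.01, -1.58, -0.01], "grip": 0},
    {"xyz": [76, -1, -87], "turn": [0.01, -1.76, -0.01], "grip": 0},
    {"xyz": [86, -1, -87], "turn": [0.01, -1.94, -0.01], "grip": 0}
  ]
}}

```text
t: 17.0
tool_pos: [0.6026, -0.2924, 0.2864]
orientation: [1.418, 0.513, -2.084]
force: [-0.7, -1.1, -2.4]
opening: 0.0098
```

```bash
python3 - <<'E'
from plan import *
k=2;T=gf(CA[k],30,-1);g=cup_g(k)
p,Rm=grasp_pose(st())
route([((p+g)/2+[0,0,.08],pf(27,-30,-1),6,0),(g+[0,0,.12],T,6,0)])
E
```

```text
wp [ 0.57  -0.053  0.224] q [-0.03  0.51  1.14 -0.26  1.95  1.03] err 0.0 lastdq/s 0.74
wp [0.555 0.201 0.182] q [ 0.26  0.65  1.03 -0.    1.99  1.56] err 0.0 lastdq/s 0.7
t 17.0 op 0.0098 F [-0.7 -1.1 -2.4]
{"xyz": [-9, -33, -25], "turn": [0.03, -0.02, -0.02], "grip": 0},
{"xyz": [-18, -66, -50], "turn": [0.07, -0.05, -0.03], "grip": 0},
{"xyz": [-26, -99, -75], "turn": [0.1, -0.07, -0.05], "grip": 0},
{"xyz": [-35, -132, -100], "turn": [0.13, -0.1, -0.06], "grip": 0},
{"xyz": [-44, -165, -125], "turn": [0.17, -0.12, -0.08], "grip": 0},
{"xyz": [-53, -198, -150], "turn": [0.2, -0.15, -0.1], "grip": 0},
{"xyz": [-55, -231, -176], "turn": [0.23, -0.15, -0.11], "grip": 0},
{"xyz": [-58, -264, -202], "turn": [0.26, -0.15, -0.13], "grip": 0},
{"xyz": [-61, -297, -227], "turn": [0.29, -0.15, -0.14], "grip": 0},
{"xyz": [-63, -330, -253], "turn": [0.32, -0.15, -0.16], "grip": 0},
{"xyz": [-66, -363, -279], "turn": [0.35, -0.15, -0.17], "grip": 0},
{"xyz": [-68, -396, -304], "turn": [0.38, -0.15, -0.18], "grip": 0}
```

Call:
{"op": "step_arm", "data": {
  "commands": [
    {"xyz": [-6, -20, -15], "turn": [0.02, -0.02, -0.01], "grip": 0},
    {"xyz": [-17, -62, -47], "turn": [0.06, -0.05, -0.03], "grip": 0},
    {"xyz": [-26, -99, -75], "turn": [0.1, -0.07, -0.05], "grip": 0},
    {"xyz": [-35, -132, -100], "turn": [0.13, -0.1, -0.06], "grip": 0},
    {"xyz": [-44, -165, -125], "turn": [0.17, -0.12, -0.08], "grip": 0},
    {"xyz": [-53, -198, -150], "turn": [0.2, -0.15, -0.1], "grip": 0},
    {"xyz": [-55, -231, -176], "turn": [0.23, -0.15, -0.11], "grip": 0},
    {"xyz": [-58, -264, -202], "turn": [0.26, -0.15, -0.13], "grip": 0},
    {"xyz": [-61, -303, -232], "turn": [0.29, -0.15, -0.14], "grip": 0},
    {"xyz": [-64, -345, -265], "turn": [0.33, -0.15, -0.16], "grip": 0},
    {"xyz": [-67, -380, -292], "turn": [0.36, -0.15, -0.17], "grip": 0},
    {"xyz": [-68, -396, -304], "turn": [0.38, -0.15, -0.18], "grip": 0}
  ]
}}

```text
t: 18.5
tool_pos: [0.5845, 0.2112, 0.2381]
orientation: [1.446, 0.201, -2.509]
force: [0.4, -0.2, -1.2]
opening: 0.0098
```

```bash
python3 - <<'E'
from plan import *
k=2;T=gf(CA[k],30,-1);g=cup_g(k);tx=T.apply([1,0,0])
route([(g+[0,0,.02],T,4,0),(g+[0,0,.001],T,4,0),(g-.1*tx,T,4,40)])
im=read_camera('side')[:,:,::-1];cv2.imwrite('pics/k.png',cv2.resize(im[200:400,200:420],None,fx=3,fy=3,interpolation=cv2.INTER_CUBIC))
E
```

```text
wp [0.555 0.201 0.082] q [ 0.26  0.73  1.09 -0.    1.84  1.56] err 0.0 lastdq/s 0.29
wp [0.555 0.201 0.063] q [ 0.26  0.76  1.1  -0.    1.81  1.56] err 0.0 lastdq/s 0.05
wp [0.603 0.214 0.149] q [ 0.26  0.83  0.83 -0.    2.01  1.56] err 0.0 lastdq/s 0.61
t 18.5 op 0.0098 F [ 0.4 -0.2 -1.2]
{"xyz": [21, 1, -13], "turn": [0.0, 0.0, -0.0], "grip": 0},
{"xyz": [43, 1, -26], "turn": [0.0, 0.0, -0.0], "grip": 0},
{"xyz": [64, 2, -38], "turn": [0.0, 0.0, -0.0], "grip": 0},
{"xyz": [86, 2, -51], "turn": [0.0, 0.0, -0.0], "grip": 0},
{"xyz": [90, 2, -54], "turn": [0.0, 0.0, -0.0], "grip": 0},
{"xyz": [94, 2, -56], "turn": [0.0, 0.0, -0.0], "grip": 0},
{"xyz": [98, 2, -58], "turn": [0.0, 0.0, -0.0], "grip": 0},
{"xyz": [102, 2, -61], "turn": [0.0, 0.0, -0.0], "grip": 0},
{"xyz": [77, 2, -61], "turn": [0.0, 0.0, -0.0], "grip": 40},
{"xyz": [53, 2, -61], "turn": [0.0, 0.0, -0.0], "grip": 40},
{"xyz": [28, 2, -61], "turn": [0.0, 0.0, -0.0], "grip": 40},
{"xyz": [3, 3, -61], "turn": [0.0, 0.0, -0.0], "grip": 40}
```

View pics/k.png

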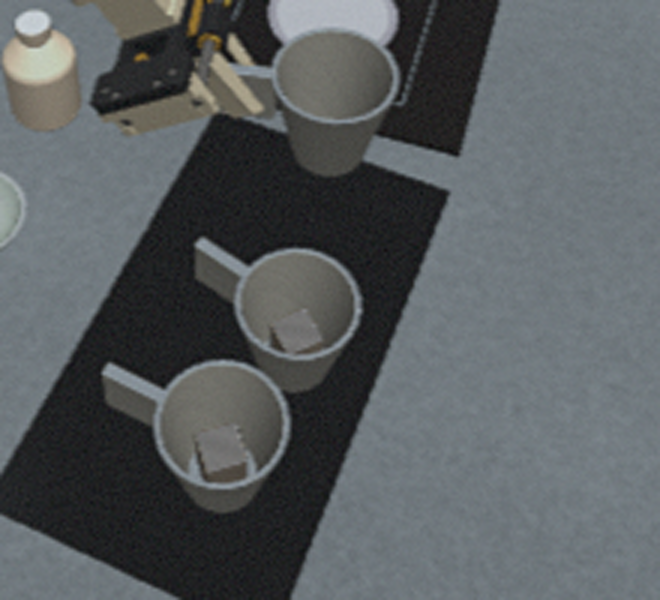

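Cup2 is empty and hangs upright above its place. Set it down, release and back out.

Call:
{"op": "step_arm", "data": {
  "commands": [
    {"xyz": [21, 1, -13], "turn": [0, 0, 0], "grip": 0},
    {"xyz": [43, 1, -26], "turn": [0, 0, 0], "grip": 0},
    {"xyz": [64, 2, -38], "turn": [0, 0, 0], "grip": 0},
    {"xyz": [86, 2, -51], "turn": [0, 0, 0], "grip": 0},
    {"xyz": [94, 2, -56], "turn": [0, 0, 0], "grip": 0},
    {"xyz": [99, 2, -59], "turn": [0, 0, 0], "grip": 0},
    {"xyz": [102, 2, -61], "turn": [0, 0, 0], "grip": 0},
    {"xyz": [102, 2, -61], "turn": [0, 0, 0], "grip": 0}
  ]
}}

```text
t: 19.55
tool_pos: [0.588, 0.2071, 0.1206]
orientation: [1.449, 0.199, -2.508]
force: [-0.4, -0.9, -1.6]
opening: 0.0098
```

Call:
{"op": "step_arm", "data": {
  "commands": [
    {"xyz": [0, 0, 0], "turn": [0, 0, 0], "grip": 20},
    {"xyz": [0, 0, 0], "turn": [0, 0, 0], "grip": 40},
    {"xyz": [0, 0, 0], "turn": [0, 0, 0], "grip": 40},
    {"xyz": [0, 0, 0], "turn": [0, 0, 0], "grip": 40},
    {"xyz": [-20, 0, 0], "turn": [0, 0, 0], "grip": 40},
    {"xyz": [-50, 0, 0], "turn": [0, 0, 0], "grip": 40},
    {"xyz": [-80, 0, 0], "turn": [0, 0, 0], "grip": 40},
    {"xyz": [-110, 0, 0], "turn": [0, 0, 0], "grip": 40}
  ]
}}

```text
t: 20.55
tool_pos: [0.6409, 0.222, 0.2163]
orientation: [1.448, 0.199, -2.509]
force: [0.2, 0.2, -0.6]
opening: 0.0399
```

```bash
python3 - <<'E'
from plan import *
k=1;T=gf(CA[k],30,-1);g=cup_g(k);tx=T.apply([1,0,0])
route([(g-.11*tx,T,6,40),(g,T,4,40),(g+[0,0,.15],T,5,0)])
E
```

```text
wp [0.585 0.267 0.157] q [0.23 0.74 0.95 0.24 1.93 2.05] err 0.0 lastdq/s 0.63
wp [0.531 0.28  0.062] q [0.26 0.69 1.19 0.24 1.73 2.04] err 0.0 lastdq/s 0.42
wp [0.531 0.28  0.212] q [0.26 0.56 1.09 0.25 1.95 2.09] err 0.0 lastdq/s 0.37
t 20.55 op 0.0399 F [ 0.2  0.2 -0.6]
{"xyz": [1, -7, 2], "turn": [0.07, 0.0, -0.04], "grip": 40},
{"xyz": [3, -14, 3], "turn": [0.14, 0.0, -0.08], "grip": 40},
{"xyz": [4, -22, 5], "turn": [0.22, 0.0, -0.13], "grip": 40},
{"xyz": [6, -29, 7], "turn": [0.29, 0.0, -0.17], "grip": 40},
{"xyz": [7, -36, 8], "turn": [0.36, 0.0, -0.21], "grip": 40},
{"xyz": [9, -43, 10], "turn": [0.43, 0.0, -0.25], "grip": 40},
{"xyz": [36, -50, 8], "turn": [0.43, 0.0, -0.25], "grip": 40},
{"xyz": [62, -56, 7], "turn": [0.43, 0.0, -0.25], "grip": 40},
{"xyz": [89, -63, 6], "turn": [0.43, 0.0, -0.25], "grip": 40},
{"xyz": [115, -70, 4], "turn": [0.43, 0.0, -0.25], "grip": 40},
{"xyz": [90, -70, 19], "turn": [0.43, 0.0, -0.25], "grip": 0},
{"xyz": [64, -70, 34], "turn": [0.43, 0.0, -0.25], "grip": 0},
{"xyz": [38, -70, 49], "turn": [0.43, 0.0, -0.25], "grip": 0},
{"xyz": [12, -70, 64], "turn": [0.43, 0.0, -0.25], "grip": 0},
{"xyz": [-14, -70, 79], "turn": [0.43, 0.0, -0.25], "grip": 0}
```

Call:
{"op": "step_arm", "data": {
  "commands": [
    {"xyz": [2, -10, 2], "turn": [0.11, 0, -0.06], "grip": 40},
    {"xyz": [4, -22, 5], "turn": [0.22, 0, -0.13], "grip": 40},
    {"xyz": [6, -32, 7], "turn": [0.32, 0, -0.19], "grip": 40},
    {"xyz": [9, -43, 10], "turn": [0.43, 0, -0.25], "grip": 40},
    {"xyz": [9, -43, 10], "turn": [0.43, 0, -0.25], "grip": 40},
    {"xyz": [36, -50, 8], "turn": [0.43, 0, -0.25], "grip": 40},
    {"xyz": [62, -56, 7], "turn": [0.43, 0, -0.25], "grip": 40},
    {"xyz": [89, -63, 6], "turn": [0.43, 0, -0.25], "grip": 40},
    {"xyz": [106, -68, 5], "turn": [0.43, 0, -0.25], "grip": 40},
    {"xyz": [115, -70, 4], "turn": [0.43, 0, -0.25], "grip": 40},
    {"xyz": [115, -70, 4], "turn": [0.43, 0, -0.25], "grip": 40}
  ]
}}

```text
t: 21.92
tool_pos: [0.5629, 0.2727, 0.1176]
orientation: [-1.472, 0.164, 2.55]
force: [0.1, -0.3, -0.6]
opening: 0.0397
```

Call:
{"op": "step_arm", "data": {
  "commands": [
    {"xyz": [0, 0, 0], "turn": [0, 0, 0], "grip": 20},
    {"xyz": [0, 0, 0], "turn": [0, 0, 0], "grip": 0},
    {"xyz": [0, 0, 0], "turn": [0, 0, 0], "grip": 0},
    {"xyz": [0, 0, 0], "turn": [0, 0, 0], "grip": 0},
    {"xyz": [0, 0, 0], "turn": [0, 0, 0], "grip": 0},
    {"xyz": [-8, 0, 5], "turn": [0, 0, 0], "grip": 0},
    {"xyz": [-26, 0, 15], "turn": [0, 0, 0], "grip": 0},
    {"xyz": [-48, 0, 28], "turn": [0, 0, 0], "grip": 0},
    {"xyz": [-74, 0, 43], "turn": [0, 0, 0], "grip": 0},
    {"xyz": [-100, 0, 58], "turn": [0, 0, 0], "grip": 0},
    {"xyz": [-122, 0, 70], "turn": [0, 0, 0], "grip": 0},
    {"xyz": [-130, 0, 75], "turn": [0, 0, 0], "grip": 0}
  ]
}}

```text
t: 23.42
tool_pos: [0.5639, 0.2729, 0.2719]
orientation: [-1.477, 0.161, 2.545]
force: [0.4, 0.1, -2.7]
opening: 0.0099
```

```bash
python3 - <<'E'
from plan import *
psi=40;g=pour_g(psi,90,.005,back=.042)
g0=grasp_pose(st())[0];gu=g+[0,0,.035]
route([(g0*.5+gu*.5+[0.02,0,.03],pf(20,-30,-1),6,0),(gu,pf(psi,-30,-1),6,0)]);print(gu)
im=read_camera('top')[:,:,::-1];cv2.imwrite('pics/l.png',cv2.resize(im[150:310,90:480],None,fx=2,fy=2,interpolation=cv2.INTER_CUBIC))
print(((proj('top',corners((.577,-.281),5.6))-[90,150])*2).round().tolist())
E
```

```text
wp [0.577 0.005 0.253] q [ 0.02  0.55  1.03 -0.18  2.05  1.2 ] err 0.0 lastdq/s 1.22
wp [ 0.581 -0.271  0.23 ] q [-0.28  0.53  1.11 -0.44  1.79  0.55] err 0.0 lastdq/s 0.81
t 23.43 op 0.0099 F [ 0.4  0.1 -2.7]
{"xyz": [-14, 40, -11], "turn": [-0.08, -0.0, 0.05], "grip": 0},
{"xyz": [-27, 80, -23], "turn": [-0.16, -0.0, 0.1], "grip": 0},
{"xyz": [-41, 120, -34], "turn": [-0.25, -0.0, 0.14], "grip": 0},
{"xyz": [-55, 161, -45], "turn": [-0.33, -0.0, 0.19], "grip": 0},
{"xyz": [-68, 201, -56], "turn": [-0.41, -0.0, 0.24], "grip": 0},
{"xyz": [-82, 241, -68], "turn": [-0.49, -0.01, 0.29], "grip": 0},
{"xyz": [-84, 284, -78], "turn": [-0.54, -0.01, 0.32], "grip": 0},
{"xyz": [-85, 327, -88], "turn": [-0.6, -0.01, 0.35], "grip": 0},
{"xyz": [-87, 371, -98], "turn": [-0.65, -0.01, 0.37], "grip": 0},
{"xyz": [-88, 414, -108], "turn": [-0.7, -0.01, 0.4], "grip": 0},
{"xyz": [-90, 457, -118], "turn": [-0.75, -0.01, 0.43], "grip": 0},
{"xyz": [-91, 500, -128], "turn": [-0.8, -0.01, 0.46], "grip": 0}
[ 0.58135664 -0.27081731  0.22962882]
[[592.0, 91.0], [724.0, 77.0], [747.0, 210.0], [612.0, 224.0]]
```

View pics/l.png

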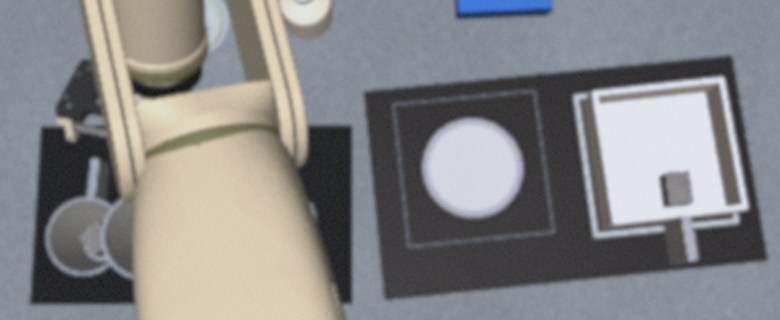

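Tray still matches the mark, with the first billet at (677,188). Continue with cup1.

Call:
{"op": "step_arm", "data": {
  "commands": [
    {"xyz": [-7, 20, -6], "turn": [-0.04, 0, 0.02], "grip": 0},
    {"xyz": [-24, 70, -20], "turn": [-0.14, 0, 0.09], "grip": 0},
    {"xyz": [-41, 120, -34], "turn": [-0.25, 0, 0.14], "grip": 0},
    {"xyz": [-55, 161, -45], "turn": [-0.33, 0, 0.19], "grip": 0},
    {"xyz": [-68, 201, -56], "turn": [-0.41, 0, 0.24], "grip": 0},
    {"xyz": [-82, 241, -68], "turn": [-0.49, -0.01, 0.29], "grip": 0},
    {"xyz": [-84, 284, -78], "turn": [-0.54, -0.01, 0.32], "grip": 0},
    {"xyz": [-85, 327, -88], "turn": [-0.6, -0.01, 0.35], "grip": 0},
    {"xyz": [-87, 375, -99], "turn": [-0.65, -0.01, 0.37], "grip": 0},
    {"xyz": [-89, 425, -110], "turn": [-0.71, -0.01, 0.41], "grip": 0},
    {"xyz": [-90, 475, -122], "turn": [-0.77, -0.01, 0.44], "grip": 0},
    {"xyz": [-91, 500, -128], "turn": [-0.8, -0.01, 0.46], "grip": 0}
  ]
}}

```text
t: 24.98
tool_pos: [0.6038, -0.2519, 0.2809]
orientation: [1.237, 0.461, -2.172]
force: [0.2, -0.3, -3.0]
opening: 0.0095
```

```bash
python3 - <<'E'
from plan import *
psi=40;g=pour_g(psi,90,.005,back=.042)
route([(g+[0,0,.035],pf(psi,30,-1),7,0),(g+[0,0,.015],pf(psi,60,-1),4,0)])
E
```

```text
wp [ 0.581 -0.271  0.23 ] q [-0.8   0.13  1.59  0.53  1.41 -0.02] err 0.0 lastdq/s 1.25
wp [ 0.581 -0.271  0.21 ] q [-1.03  0.28  1.72  1.03  1.49 -0.44] err 0.0 lastdq/s 0.91
t 24.98 op 0.0095 F [ 0.2 -0.3 -3. ]
{"xyz": [4, 0, 8], "turn": [0.0, 0.15, 0.0], "grip": 0},
{"xyz": [8, 0, 16], "turn": [0.0, 0.3, 0.0], "grip": 0},
{"xyz": [12, 0, 24], "turn": [0.0, 0.45, 0.0], "grip": 0},
{"xyz": [15, 0, 32], "turn": [0.0, 0.6, 0.0], "grip": 0},
{"xyz": [19, 0, 40], "turn": [0.0, 0.75, 0.01], "grip": 0},
{"xyz": [23, 0, 48], "turn": [0.0, 0.9, 0.01], "grip": 0},
{"xyz": [27, 0, 56], "turn": [0.0, 1.06, 0.01], "grip": 0},
{"xyz": [40, 0, 55], "turn": [0.0, 1.19, 0.01], "grip": 0},
{"xyz": [52, 0, 55], "turn": [0.0, 1.32, 0.01], "grip": 0},
{"xyz": [64, 0, 55], "turn": [-0.0, 1.45, 0.01], "grip": 0},
{"xyz": [77, 0, 54], "turn": [-0.0, 1.58, 0.01], "grip": 0}
```

Call:
{"op": "step_arm", "data": {
  "commands": [
    {"xyz": [4, 0, 8], "turn": [0, 0.15, 0], "grip": 0},
    {"xyz": [8, 0, 16], "turn": [0, 0.3, 0], "grip": 0},
    {"xyz": [12, 0, 24], "turn": [0, 0.45, 0], "grip": 0},
    {"xyz": [15, 0, 32], "turn": [0, 0.6, 0], "grip": 0},
    {"xyz": [19, 0, 40], "turn": [0, 0.75, 0.01], "grip": 0},
    {"xyz": [23, 0, 48], "turn": [0, 0.9, 0.01], "grip": 0},
    {"xyz": [27, 0, 56], "turn": [0, 1.06, 0.01], "grip": 0},
    {"xyz": [40, 0, 55], "turn": [0, 1.19, 0.01], "grip": 0},
    {"xyz": [52, 0, 55], "turn": [0, 1.32, 0.01], "grip": 0},
    {"xyz": [64, 0, 55], "turn": [0, 1.45, 0.01], "grip": 0},
    {"xyz": [77, 0, 54], "turn": [0, 1.58, 0.01], "grip": 0},
    {"xyz": [77, 0, 54], "turn": [0, 1.58, 0.01], "grip": 0}
  ]
}}

```text
t: 26.48
tool_pos: [0.5374, -0.3041, 0.2393]
orientation: [2.707, 0.984, -0.726]
force: [0.1, 0.7, -2.6]
opening: 0.0096
```

```bash
python3 - <<'E'
from plan import *
psi=40;g=pour_g(psi,90,.005,back=.042)
route([(g,pf(psi,90,-1),5,0)])
E
```

```text
wp [ 0.581 -0.271  0.195] q [-1.11  0.64  1.68  1.41  1.74 -0.76] err 0.0 lastdq/s 0.66
t 26.48 op 0.0096 F [ 0.1  0.7 -2.6]
{"xyz": [3, 1, 9], "turn": [-0.0, 0.1, -0.0], "grip": 0},
{"xyz": [5, 1, 17], "turn": [-0.0, 0.21, -0.0], "grip": 0},
{"xyz": [8, 2, 26], "turn": [-0.0, 0.31, -0.0], "grip": 0},
{"xyz": [11, 2, 35], "turn": [-0.0, 0.42, -0.0], "grip": 0},
{"xyz": [14, 3, 44], "turn": [-0.01, 0.52, -0.0], "grip": 0}
```

Call:
{"op": "step_arm", "data": {
  "commands": [
    {"xyz": [3, 1, 9], "turn": [0, 0.1, 0], "grip": 0},
    {"xyz": [5, 1, 17], "turn": [0, 0.21, 0], "grip": 0},
    {"xyz": [8, 2, 26], "turn": [0, 0.31, 0], "grip": 0},
    {"xyz": [11, 2, 35], "turn": [0, 0.42, 0], "grip": 0},
    {"xyz": [14, 3, 44], "turn": [-0.01, 0.52, 0], "grip": 0},
    {"xyz": [14, 3, 44], "turn": [-0.01, 0.52, 0], "grip": 0},
    {"xyz": [14, 3, 44], "turn": [-0.01, 0.52, 0], "grip": 0},
    {"xyz": [14, 3, 44], "turn": [-0.01, 0.52, 0], "grip": 0},
    {"xyz": [14, 3, 44], "turn": [-0.01, 0.52, 0], "grip": 0},
    {"xyz": [14, 3, 44], "turn": [-0.01, 0.52, 0], "grip": 0}
  ]
}}

```text
t: 27.72
tool_pos: [0.5339, -0.3133, 0.1988]
orientation: [2.939, 1.073, 0.003]
force: [0.1, 0.9, -2.9]
opening: 0.0096
```

```bash
python3 - <<'E'
from plan import *
psi=40;g=pour_g(psi,90,.005,back=.042)
route([(g+[0,0,.015],pf(psi,60,-1),3,0),(g+[0,0,.035],pf(psi,30,-1),3,0),(g+[0,0,.045],pf(psi,-30,-1),6,0)])
np.save('pics/side1.npy',read_camera('side'))
E
```

```text
wp [ 0.581 -0.271  0.21 ] q [-1.03  0.28  1.72  1.03  1.49 -0.44] err 0.0 lastdq/s 1.12
wp [ 0.581 -0.271  0.23 ] q [-0.8   0.13  1.59  0.53  1.41 -0.02] err 0.0 lastdq/s 1.44
wp [ 0.581 -0.271  0.24 ] q [-0.28  0.52  1.1  -0.44  1.81  0.55] err 0.0 lastdq/s 1.11
t 27.73 op 0.0096 F [ 0.1  0.9 -2.9]
{"xyz": [2, 0, -14], "turn": [0.0, -0.17, -0.0], "grip": 0},
{"xyz": [5, -1, -29], "turn": [0.01, -0.35, -0.0], "grip": 0},
{"xyz": [7, -1, -43], "turn": [0.01, -0.52, -0.0], "grip": 0},
{"xyz": [15, -1, -58], "turn": [0.01, -0.7, -0.0], "grip": 0},
{"xyz": [23, -1, -73], "turn": [0.01, -0.87, -0.0], "grip": 0},
{"xyz": [31, -1, -87], "turn": [0.01, -1.04, -0.01], "grip": 0},
{"xyz": [42, -1, -89], "turn": [0.01, -1.22, -0.01], "grip": 0},
{"xyz": [53, -1, -91], "turn": [0.01, -1.39, -0.01], "grip": 0},
{"xyz": [63, -1, -92], "turn": [0.01, -1.57, -0.01], "grip": 0},
{"xyz": [74, -1, -94], "turn": [0.01, -1.74, -0.01], "grip": 0},
{"xyz": [85, -1, -96], "turn": [0.01, -1.92, -0.01], "grip": 0},
{"xyz": [96, -1, -97], "turn": [0.01, -2.09, -0.01], "grip": 0}
```

The wrist still carries 2.9 N, so the billet is probably still inside. Tilt a bit more and wait.

Call:
{"op": "step_arm", "data": {
  "commands": [
    {"xyz": [0, 0, 6], "turn": [0, 0.1, 0], "grip": 0},
    {"xyz": [1, 0, 13], "turn": [0, 0.2, 0], "grip": 0},
    {"xyz": [1, 0, 13], "turn": [0, 0.2, 0], "grip": 0},
    {"xyz": [1, 0, 13], "turn": [0, 0.2, 0], "grip": 0},
    {"xyz": [1, 0, 13], "turn": [0, 0.2, 0], "grip": 0},
    {"xyz": [1, 0, 13], "turn": [0, 0.2, 0], "grip": 0},
    {"xyz": [1, 0, 13], "turn": [0, 0.2, 0], "grip": 0},
    {"xyz": [1, 0, 13], "turn": [0, 0.2, 0], "grip": 0}
  ]
}}

```text
t: 28.78
tool_pos: [0.5346, -0.3127, 0.1853]
orientation: [-2.885, -1.055, -0.293]
force: [-0.1, -0.1, -1.5]
opening: 0.0096
```

```bash
python3 - <<'E'
from plan import *
psi=40;g=pour_g(psi,90,.005,back=.042)
route([(g+[0,0,.02],pf(psi,60,-1),4,0),(g+[0,0,.035],pf(psi,30,-1),3,0),(g+[0,0,.045],pf(psi,-30,-1),6,0)])
im=read_camera('side')[:,:,::-1];a=np.load('pics/side1.npy')[:,:,::-1]
cv2.imwrite('pics/n.png',cv2.resize(np.hstack([a[60:190,270:400],im[60:190,270:400]]),None,fx=3,fy=3,interpolation=cv2.INTER_CUBIC))
E
```

```text
wp [ 0.581 -0.271  0.215] q [-1.03  0.27  1.72  1.03  1.49 -0.44] err 0.0 lastdq/s 1.17
wp [ 0.581 -0.271  0.23 ] q [-0.8   0.13  1.59  0.53  1.41 -0.02] err 0.0 lastdq/s 1.44
wp [ 0.581 -0.271  0.24 ] q [-0.28  0.52  1.1  -0.44  1.81  0.55] err 0.0 lastdq/s 1.11
t 28.77 op 0.0096 F [-0.1 -0.1 -1.5]
{"xyz": [5, 0, -15], "turn": [0.0, -0.18, -0.0], "grip": 0},
{"xyz": [9, -1, -30], "turn": [0.01, -0.36, -0.0], "grip": 0},
{"xyz": [14, -1, -44], "turn": [0.01, -0.54, -0.0], "grip": 0},
{"xyz": [18, -1, -59], "turn": [0.01, -0.72, -0.0], "grip": 0},
{"xyz": [29, -1, -70], "turn": [0.01, -0.9, -0.0], "grip": 0},
{"xyz": [39, -1, -82], "turn": [0.01, -1.07, -0.0], "grip": 0},
{"xyz": [49, -1, -93], "turn": [0.01, -1.24, -0.0], "grip": 0},
{"xyz": [60, -1, -92], "turn": [0.01, -1.42, -0.0], "grip": 0},
{"xyz": [71, -1, -92], "turn": [0.01, -1.59, -0.01], "grip": 0},
{"xyz": [82, -1, -91], "turn": [0.01, -1.77, -0.01], "grip": 0},
{"xyz": [93, -1, -91], "turn": [0.01, -1.94, -0.01], "grip": 0},
{"xyz": [104, -1, -90], "turn": [0.01, -2.12, -0.01], "grip": 0},
{"xyz": [115, -1, -90], "turn": [0.01, -2.29, -0.01], "grip": 0}
```

View pics/n.png

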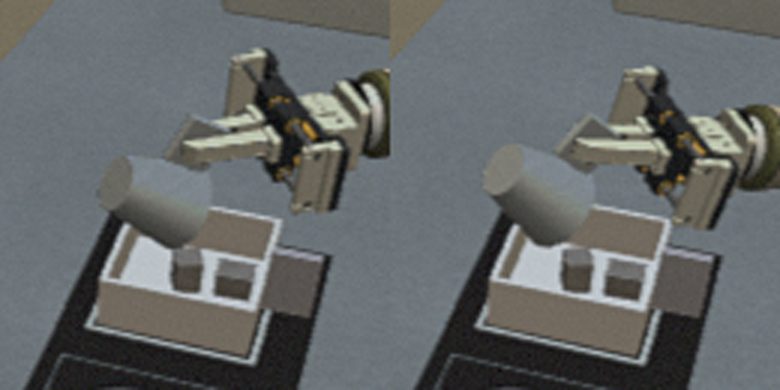

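Two billets are in the tray, at (187,270) and (235,278) in the left frame. Bring cup1 back.

Call:
{"op": "step_arm", "data": {
  "commands": [
    {"xyz": [5, 0, -15], "turn": [0, -0.18, 0], "grip": 0},
    {"xyz": [9, -1, -30], "turn": [0.01, -0.36, 0], "grip": 0},
    {"xyz": [14, -1, -44], "turn": [0.01, -0.54, 0], "grip": 0},
    {"xyz": [18, -1, -59], "turn": [0.01, -0.72, 0], "grip": 0},
    {"xyz": [29, -1, -70], "turn": [0.01, -0.9, 0], "grip": 0},
    {"xyz": [39, -1, -82], "turn": [0.01, -1.07, 0], "grip": 0},
    {"xyz": [49, -1, -93], "turn": [0.01, -1.24, 0], "grip": 0},
    {"xyz": [60, -1, -92], "turn": [0.01, -1.42, 0], "grip": 0},
    {"xyz": [71, -1, -92], "turn": [0.01, -1.59, 0], "grip": 0},
    {"xyz": [82, -1, -91], "turn": [0.01, -1.77, 0], "grip": 0},
    {"xyz": [93, -1, -91], "turn": [0.01, -1.94, 0], "grip": 0},
    {"xyz": [104, -1, -90], "turn": [0.01, -2.12, 0], "grip": 0}
  ]
}}

```text
t: 30.32
tool_pos: [0.5979, -0.2561, 0.2948]
orientation: [1.442, 0.511, -2.067]
force: [-0.9, 0.3, -2.6]
opening: 0.0098
```

```bash
python3 - <<'E'
from plan import *
k=1;T=gf(CA[k],30,-1);g=cup_g(k)
p,Rm=grasp_pose(st())
route([((p+g)/2+[0.01,0,.10],pf(14,-30,-1),7,0),(g+[0,0,.12],T,7,0)])
E
```

```text
wp [0.566 0.004 0.248] q [-0.    0.54  1.06 -0.14  2.05  1.29] err 0.0 lastdq/s 0.91
wp [0.531 0.28  0.182] q [0.26 0.58 1.12 0.25 1.9  2.08] err 0.0 lastdq/s 0.84
t 30.32 op 0.0098 F [-0.9  0.3 -2.6]
{"xyz": [-10, -30, -22], "turn": [0.06, -0.02, -0.03], "grip": 0},
{"xyz": [-20, -59, -45], "turn": [0.12, -0.05, -0.06], "grip": 0},
{"xyz": [-30, -89, -67], "turn": [0.17, -0.07, -0.09], "grip": 0},
{"xyz": [-40, -118, -90], "turn": [0.23, -0.1, -0.11], "grip": 0},
{"xyz": [-50, -148, -112], "turn": [0.29, -0.12, -0.14], "grip": 0},
{"xyz": [-60, -177, -134], "turn": [0.35, -0.14, -0.17], "grip": 0},
{"xyz": [-70, -207, -157], "turn": [0.4, -0.17, -0.2], "grip": 0},
{"xyz": [-68, -238, -179], "turn": [0.46, -0.17, -0.23], "grip": 0},
{"xyz": [-67, -270, -200], "turn": [0.53, -0.17, -0.26], "grip": 0},
{"xyz": [-65, -302, -222], "turn": [0.59, -0.16, -0.28], "grip": 0},
{"xyz": [-63, -334, -244], "turn": [0.65, -0.16, -0.31], "grip": 0},
{"xyz": [-62, -366, -266], "turn": [0.71, -0.16, -0.34], "grip": 0},
{"xyz": [-60, -397, -288], "turn": [0.77, -0.16, -0.37], "grip": 0},
{"xyz": [-58, -429, -310], "turn": [0.83, -0.16, -0.4], "grip": 0}
```

Call:
{"op": "step_arm", "data": {
  "commands": [
    {"xyz": [-8, -22, -16], "turn": [0.05, -0.02, -0.02], "grip": 0},
    {"xyz": [-22, -66, -50], "turn": [0.13, -0.05, -0.06], "grip": 0},
    {"xyz": [-37, -110, -83], "turn": [0.21, -0.09, -0.1], "grip": 0},
    {"xyz": [-50, -148, -112], "turn": [0.29, -0.12, -0.14], "grip": 0},
    {"xyz": [-60, -177, -134], "turn": [0.35, -0.14, -0.17], "grip": 0},
    {"xyz": [-70, -207, -157], "turn": [0.4, -0.17, -0.2], "grip": 0},
    {"xyz": [-68, -245, -184], "turn": [0.48, -0.17, -0.24], "grip": 0},
    {"xyz": [-66, -285, -210], "turn": [0.56, -0.16, -0.27], "grip": 0},
    {"xyz": [-64, -325, -238], "turn": [0.63, -0.16, -0.3], "grip": 0},
    {"xyz": [-62, -366, -266], "turn": [0.71, -0.16, -0.34], "grip": 0},
    {"xyz": [-60, -405, -293], "turn": [0.78, -0.16, -0.37], "grip": 0},
    {"xyz": [-58, -429, -310], "turn": [0.83, -0.16, -0.4], "grip": 0}
  ]
}}

```text
t: 31.82
tool_pos: [0.5615, 0.274, 0.2379]
orientation: [-1.468, 0.16, 2.545]
force: [-0.9, -0.7, -1.2]
opening: 0.0098
```

```bash
python3 - <<'E'
from plan import *
k=1;T=gf(CA[k],30,-1);g=cup_g(k)
route([(g+[0,0,.02],T,4,0),(g+[0,0,.001],T,3,0)])
E
```

```text
wp [0.531 0.28  0.082] q [0.26 0.67 1.18 0.24 1.75 2.04] err 0.0 lastdq/s 0.28
wp [0.531 0.28  0.063] q [0.26 0.69 1.19 0.24 1.73 2.04] err 0.0 lastdq/s 0.07
t 31.82 op 0.0098 F [-0.9 -0.7 -1.2]
{"xyz": [21, 0, -13], "turn": [0.0, 0.0, 0.0], "grip": 0},
{"xyz": [43, 1, -26], "turn": [0.0, 0.0, 0.0], "grip": 0},
{"xyz": [64, 1, -39], "turn": [0.0, 0.0, 0.0], "grip": 0},
{"xyz": [85, 2, -52], "turn": [0.0, 0.0, 0.01], "grip": 0},
{"xyz": [91, 2, -55], "turn": [0.0, 0.0, 0.01], "grip": 0},
{"xyz": [96, 2, -58], "turn": [0.0, 0.0, 0.01], "grip": 0},
{"xyz": [102, 2, -61], "turn": [0.0, 0.0, 0.01], "grip": 0}
```

Call:
{"op": "step_arm", "data": {
  "commands": [
    {"xyz": [21, 0, -13], "turn": [0, 0, 0], "grip": 0},
    {"xyz": [43, 1, -26], "turn": [0, 0, 0], "grip": 0},
    {"xyz": [64, 1, -39], "turn": [0, 0, 0], "grip": 0},
    {"xyz": [85, 2, -52], "turn": [0, 0, 0], "grip": 0},
    {"xyz": [93, 2, -56], "turn": [0, 0, 0], "grip": 0},
    {"xyz": [98, 2, -59], "turn": [0, 0, 0], "grip": 0},
    {"xyz": [102, 2, -61], "turn": [0, 0, 0], "grip": 0},
    {"xyz": [102, 2, -61], "turn": [0, 0, 0], "grip": 0}
  ]
}}

```text
t: 32.83
tool_pos: [0.5644, 0.2702, 0.1204]
orientation: [-1.472, 0.16, 2.543]
force: [0.7, 0.3, -0.7]
opening: 0.0097
```

Call:
{"op": "step_arm", "data": {
  "commands": [
    {"xyz": [0, 0, 0], "turn": [0, 0, 0], "grip": 20},
    {"xyz": [0, 0, 0], "turn": [0, 0, 0], "grip": 40},
    {"xyz": [0, 0, 0], "turn": [0, 0, 0], "grip": 40},
    {"xyz": [0, 0, 0], "turn": [0, 0, 0], "grip": 40},
    {"xyz": [-20, 0, 0], "turn": [0, 0, 0], "grip": 40},
    {"xyz": [-50, 0, 0], "turn": [0, 0, 0], "grip": 40},
    {"xyz": [-80, 0, 0], "turn": [0, 0, 0], "grip": 40},
    {"xyz": [-110, 0, 0], "turn": [0, 0, 0], "grip": 40}
  ]
}}

```text
t: 33.83
tool_pos: [0.6179, 0.2571, 0.2162]
orientation: [-1.471, 0.16, 2.544]
force: [0.7, 0.2, 0.0]
opening: 0.0398
```

```bash
python3 - <<'E'
from plan import *
k=0
for s in (-1,1):
    T=gf(CA[k],30,s);print(s,ik(cup_g(k)-.065*T.apply([1,0,0]),T,[.4,.7,1.1,.1,1.8,-1.5*s]))
T=gf(CA[k],30,-1);g=cup_g(k);tx=T.apply([1,0,0])
route([(g-.11*tx,T,6,40),(g,T,4,40)])
E
```

```text
-1 (array([0.42465502, 0.89874026, 0.88188265, 0.24282953, 1.82603842,
       2.06048667]), np.float64(3.9257739420373034e-11))
1 (array([ 0.42465502,  0.89874026,  0.88188265,  0.24282953,  1.82603842,
       -1.08110598]), np.float64(7.366329768387914e-13))
wp [0.6   0.391 0.157] q [0.4  1.   0.55 0.25 2.06 2.09] err 0.0 lastdq/s 0.7
wp [0.545 0.394 0.062] q [0.42 0.9  0.88 0.24 1.83 2.06] err 0.0 lastdq/s 0.54
t 33.83 op 0.0398 F [0.7 0.2 0. ]
{"xyz": [2, -22, 2], "turn": [-0.02, -0.0, 0.01], "grip": 40},
{"xyz": [4, -44, 4], "turn": [-0.05, -0.0, 0.03], "grip": 40},
{"xyz": [5, -66, 6], "turn": [-0.07, -0.0, 0.04], "grip": 40},
{"xyz": [7, -88, 8], "turn": [-0.09, -0.0, 0.06], "grip": 40},
{"xyz": [9, -110, 10], "turn": [-0.12, -0.0, 0.07], "grip": 40},
{"xyz": [11, -131, 12], "turn": [-0.14, -0.0, 0.09], "grip": 40},
{"xyz": [38, -129, 12], "turn": [-0.14, -0.0, 0.09], "grip": 40},
{"xyz": [66, -127, 12], "turn": [-0.14, -0.0, 0.09], "grip": 40},
{"xyz": [93, -124, 12], "turn": [-0.14, -0.0, 0.09], "grip": 40},
{"xyz": [120, -122, 11], "turn": [-0.14, -0.0, 0.09], "grip": 40}
```

Call:
{"op": "step_arm", "data": {
  "commands": [
    {"xyz": [2, -22, 2], "turn": [-0.02, 0, 0.01], "grip": 40},
    {"xyz": [5, -66, 6], "turn": [-0.07, 0, 0.04], "grip": 40},
    {"xyz": [9, -110, 10], "turn": [-0.12, 0, 0.07], "grip": 40},
    {"xyz": [11, -131, 12], "turn": [-0.14, 0, 0.09], "grip": 40},
    {"xyz": [11, -131, 12], "turn": [-0.14, 0, 0.09], "grip": 40},
    {"xyz": [38, -129, 12], "turn": [-0.14, 0, 0.09], "grip": 40},
    {"xyz": [66, -127, 12], "turn": [-0.14, 0, 0.09], "grip": 40},
    {"xyz": [93, -124, 12], "turn": [-0.14, 0, 0.09], "grip": 40},
    {"xyz": [111, -123, 12], "turn": [-0.14, 0, 0.09], "grip": 40},
    {"xyz": [120, -122, 11], "turn": [-0.14, 0, 0.09], "grip": 40},
    {"xyz": [120, -122, 11], "turn": [-0.14, 0, 0.09], "grip": 40}
  ]
}}

```text
t: 35.2
tool_pos: [0.5775, 0.3912, 0.1174]
orientation: [-1.545, 0.052, 2.676]
force: [-0.4, -0.3, -0.1]
opening: 0.0396
```

Call:
{"op": "step_arm", "data": {
  "commands": [
    {"xyz": [0, 0, 0], "turn": [0, 0, 0], "grip": 20},
    {"xyz": [0, 0, 0], "turn": [0, 0, 0], "grip": 0},
    {"xyz": [0, 0, 0], "turn": [0, 0, 0], "grip": 0},
    {"xyz": [0, 0, 0], "turn": [0, 0, 0], "grip": 0},
    {"xyz": [0, 0, 0], "turn": [0, 0, 0], "grip": 0},
    {"xyz": [-8, 0, 5], "turn": [0, 0, 0], "grip": 0},
    {"xyz": [-26, 0, 15], "turn": [0, 0, 0], "grip": 0},
    {"xyz": [-48, 0, 28], "turn": [0, 0, 0], "grip": 0},
    {"xyz": [-74, 0, 43], "turn": [0, 0, 0], "grip": 0},
    {"xyz": [-100, 0, 58], "turn": [0, 0, 0], "grip": 0},
    {"xyz": [-122, 0, 70], "turn": [0, 0, 0], "grip": 0},
    {"xyz": [-130, 0, 75], "turn": [0, 0, 0], "grip": 0}
  ]
}}

```text
t: 36.7
tool_pos: [0.5781, 0.393, 0.272]
orientation: [-1.553, 0.047, 2.671]
force: [0.4, 0.7, -2.6]
opening: 0.0095
```

```bash
python3 - <<'E'
from plan import *
psi=40;g=pour_g(psi,90,.02,back=.04)
g0=grasp_pose(st())[0];gu=g+[0,0,.035];print(gu)
route([(g0*.5+gu*.5+[0.02,0,.04],pf(20,-30,-1),8,0),(gu,pf(psi,-30,-1),8,0)])
im=read_camera('top')[:,:,::-1];a=im[160:300,370:480];b=im[205:305,100:270]
b=cv2.copyMakeBorder(b,0,40,0,0,0)
cv2.imwrite('pics/o.png',cv2.resize(np.hstack([b,a]),None,fx=2.8,fy=2.8,interpolation=cv2.INTER_CUBIC))
print(((proj('top',corners((.577,-.281),5.6))-[370-170,160])*2.8).round().tolist())
E
```

```text
[ 0.57018274 -0.26061222  0.22962882]
wp [0.578 0.067 0.263] q [ 0.1   0.58  0.98 -0.14  2.09  1.29] err 0.0 lastdq/s 0.86
wp [ 0.57  -0.261  0.23 ] q [-0.27  0.49  1.16 -0.44  1.79  0.57] err 0.0 lastdq/s 0.67
t 36.7 op 0.0095 F [ 0.4  0.7 -2.6]
{"xyz": [-8, 39, -2], "turn": [-0.04, -0.0, 0.03], "grip": 0},
{"xyz": [-16, 78, -5], "turn": [-0.09, -0.0, 0.05], "grip": 0},
{"xyz": [-24, 117, -7], "turn": [-0.13, -0.0, 0.08], "grip": 0},
{"xyz": [-33, 156, -10], "turn": [-0.18, -0.0, 0.1], "grip": 0},
{"xyz": [-41, 195, -12], "turn": [-0.22, -0.0, 0.13], "grip": 0},
{"xyz": [-49, 234, -15], "turn": [-0.27, -0.0, 0.15], "grip": 0},
{"xyz": [-57, 273, -17], "turn": [-0.31, -0.01, 0.18], "grip": 0},
{"xyz": [-65, 312, -20], "turn": [-0.35, -0.01, 0.2], "grip": 0},
{"xyz": [-62, 352, -22], "turn": [-0.39, -0.01, 0.23], "grip": 0},
{"xyz": [-59, 392, -25], "turn": [-0.43, -0.01, 0.25], "grip": 0},
{"xyz": [-55, 432, -28], "turn": [-0.47, -0.01, 0.27], "grip": 0},
{"xyz": [-52, 471, -30], "turn": [-0.51, -0.01, 0.29], "grip": 0},
{"xyz": [-49, 511, -33], "turn": [-0.54, -0.01, 0.31], "grip": 0},
{"xyz": [-46, 551, -36], "turn": [-0.58, -0.01, 0.33], "grip": 0},
{"xyz": [-43, 591, -38], "turn": [-0.62, -0.01, 0.36], "grip": 0},
{"xyz": [-39, 631, -41], "turn": [-0.66, -0.01, 0.38], "grip": 0}
[[521.0, 99.0], [705.0, 80.0], [738.0, 266.0], [549.0, 286.0]]
```

View pics/o.png

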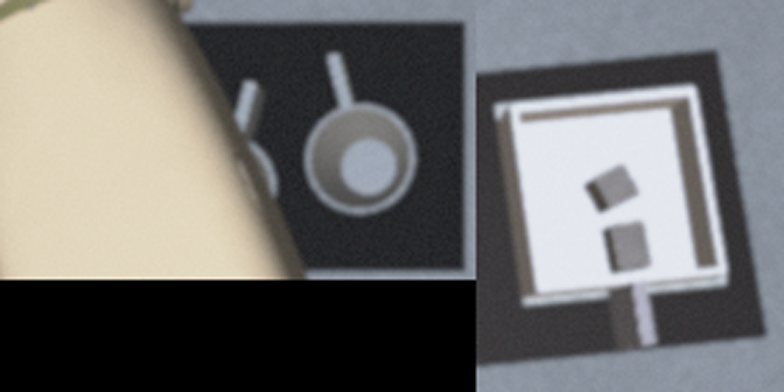

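The tray has been knocked: its top corners are now at about (508,104), (696,86), (729,280) and (528,300), against an expected TL of (521,99). I'll set cup0 down again with its billet and realign the tray first.

Call:
{"op": "step_arm", "data": {
  "commands": [
    {"xyz": [22, 0, -13], "turn": [0, 0, 0], "grip": 0},
    {"xyz": [50, 0, -29], "turn": [0, 0, 0], "grip": 0},
    {"xyz": [78, 0, -45], "turn": [0, 0, 0], "grip": 0},
    {"xyz": [104, 0, -60], "turn": [0, 0, 0], "grip": 0},
    {"xyz": [119, 0, -69], "turn": [0, 0, 0], "grip": 0},
    {"xyz": [126, 0, -73], "turn": [0, 0, 0], "grip": 0},
    {"xyz": [129, 0, -75], "turn": [0, 0, 0], "grip": 0},
    {"xyz": [129, 0, -75], "turn": [0, 0, 0], "grip": 0},
    {"xyz": [129, 0, -75], "turn": [0, 0, 0], "grip": 40},
    {"xyz": [129, 0, -75], "turn": [0, 0, 0], "grip": 40},
    {"xyz": [129, 0, -75], "turn": [0, 0, 0], "grip": 40},
    {"xyz": [129, 0, -75], "turn": [0, 0, 0], "grip": 40}
  ]
}}

```text
t: 38.25
tool_pos: [0.578, 0.3922, 0.1186]
orientation: [-1.547, 0.05, 2.675]
force: [-0.4, 0.2, 0.7]
opening: 0.0395
```

```bash
python3 - <<'E'
from plan import *
o=(200,160)
print(sq([(508,104),(696,86),(728,278),(529,298)],.068,2.8,o))
lug=ray('top',C([(627,288),(640,343)],2.8,o),.088)[:,:2];print(lug) # rough
im=read_camera('top');np.save('pics/t2.npy',im);g=im.min(2)
# floor of tray: bright region inside -> bounding
m=((g>205)).astype(np.uint8);m[:, :375]=0;m[:190]=0
n,l,s,c=cv2.connectedComponentsWithStats(m);k=1+s[1:,4].argmax();print(s[k],c[k])
h=cv2.convexHull(cv2.findContours((l==k).astype(np.uint8),0,1)[0][0]);r=cv2.minAreaRect(h);print(r)
print(ray('top',cv2.boxPoints(r),.068)[:,:2].round(4))
cv2.imwrite('pics/p.png',cv2.resize(im[170:300,365:475,::-1],None,fx=4.5,fy=4.5,interpolation=cv2.INTER_CUBIC))
route([(grasp_pose(st())[0]-.11*grasp_pose(st())[1][:,0]+[0,0,.05],R.from_rotvec(st()['orientation']),4,40)])
E
```

```text
(array([ 0.5706, -0.2688]), array([4.2 , 5.26]), np.float64(0.1653), np.float64(0.165))
[[ 0.48637322 -0.26756559]
 [ 0.44175016 -0.27527034]]
[ 383  192   76   72 3104] [415.53157216 228.24838918]
((420.3414001464844, 227.07318115234375), (67.58409881591797, 68.9092788696289), 83.6598129272461)
[[ 0.6445 -0.1848]
 [ 0.6621 -0.3501]
 [ 0.5009 -0.3555]
 [ 0.4842 -0.1945]]
wp [0.6   0.391 0.207] q [0.4  0.99 0.47 0.26 2.14 2.12] err 0.0 lastdq/s 1.09
t 38.3 op 0.0396 F [ 0.7 -0.6 -0.3]
{"xyz": [-38, 0, 6], "turn": [0.0, -0.0, 0.0], "grip": 40},
{"xyz": [-77, 0, 12], "turn": [0.0, -0.0, 0.0], "grip": 40},
{"xyz": [-115, 0, 19], "turn": [0.0, -0.0, 0.0], "grip": 40},
{"xyz": [-153, 0, 25], "turn": [0.0, -0.0, 0.0], "grip": 40}
```

View pics/p.png

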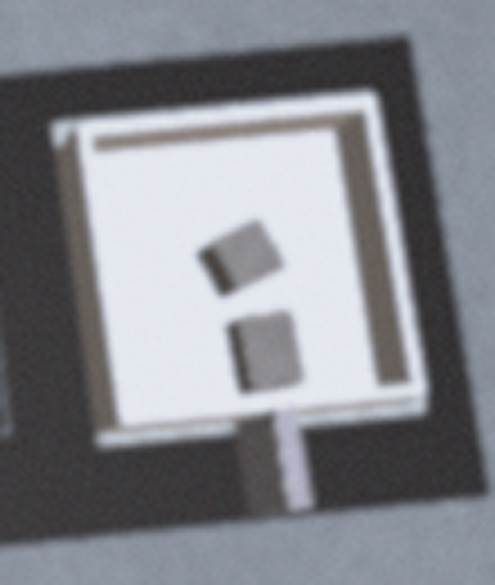

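```bash
python3 - <<'E'
from plan import *
o=(365,170);s=4.5
print(sq([(75,122),(380,90),(428,395),(118,427)],.068,s,o))
l=ray('top',C([(285,415),(300,505)],s,o),.088)[:,:2];d=l[0]-l[1];print(l,np.degrees(np.arctan2(d[1],d[0])))
E
```

```text
(array([ 0.573 , -0.2709]), array([4.84, 5.6 ]), np.float64(0.1628), np.float64(0.1634))
[[ 0.48791102 -0.27761213]
 [ 0.44247922 -0.2822097 ]] 5.778488172823826
```

Call:
{"op": "step_arm", "data": {
  "commands": [
    {"xyz": [-38, 0, 6], "turn": [0, 0, 0], "grip": 40},
    {"xyz": [-77, 0, 12], "turn": [0, 0, 0], "grip": 40},
    {"xyz": [-115, 0, 19], "turn": [0, 0, 0], "grip": 40},
    {"xyz": [-153, 0, 25], "turn": [0, 0, 0], "grip": 40}
  ]
}}

```text
t: 38.8
tool_pos: [0.6328, 0.3892, 0.2648]
orientation: [-1.547, 0.05, 2.676]
force: [0.7, 0.3, 0.6]
opening: 0.0403
```

```bash
python3 - <<'E'
from plan import *
T=frame([0,0,-1],-yv(5.5));g=np.array([.4615,-.2805,.07])
route([(g+[0,0,.13],T,14,50),(g,T,3,50)])
E
```

```text
wp [ 0.462 -0.28   0.2  ] q [-0.64 -0.01  1.7   0.    1.45  0.83] err 0.0 lastdq/s 0.89
wp [ 0.462 -0.28   0.07 ] q [-0.64  0.12  1.82 -0.    1.2   0.83] err 0.0 lastdq/s 0.66
t 38.8 op 0.0403 F [0.7 0.3 0.6]
{"xyz": [5, 48, 8], "turn": [-0.01, 0.04, 0.0], "grip": 50},
{"xyz": [10, 97, 16], "turn": [-0.02, 0.07, 0.01], "grip": 50},
{"xyz": [14, 145, 24], "turn": [-0.03, 0.11, 0.01], "grip": 50},
{"xyz": [19, 194, 32], "turn": [-0.04, 0.15, 0.01], "grip": 50},
{"xyz": [24, 242, 40], "turn": [-0.05, 0.19, 0.01], "grip": 50},
{"xyz": [29, 291, 48], "turn": [-0.07, 0.22, 0.02], "grip": 50},
{"xyz": [33, 339, 56], "turn": [-0.08, 0.26, 0.02], "grip": 50},
{"xyz": [38, 388, 64], "turn": [-0.09, 0.3, 0.02], "grip": 50},
{"xyz": [43, 436, 72], "turn": [-0.1, 0.34, 0.02], "grip": 50},
{"xyz": [48, 485, 80], "turn": [-0.11, 0.37, 0.03], "grip": 50},
{"xyz": [52, 533, 88], "turn": [-0.12, 0.41, 0.03], "grip": 50},
{"xyz": [57, 582, 96], "turn": [-0.13, 0.45, 0.03], "grip": 50},
{"xyz": [62, 630, 104], "turn": [-0.14, 0.48, 0.04], "grip": 50},
{"xyz": [67, 679, 112], "turn": [-0.15, 0.52, 0.04], "grip": 50},
{"xyz": [104, 679, 91], "turn": [-0.15, 0.52, 0.04], "grip": 50},
{"xyz": [142, 679, 69], "turn": [-0.15, 0.52, 0.04], "grip": 50},
{"xyz": [179, 678, 48], "turn": [-0.15, 0.52, 0.04], "grip": 50}
```

Call:
{"op": "step_arm", "data": {
  "commands": [
    {"xyz": [5, 56, 9], "turn": [-0.01, 0.04, 0], "grip": 50},
    {"xyz": [10, 113, 18], "turn": [-0.02, 0.08, 0.01], "grip": 50},
    {"xyz": [15, 170, 28], "turn": [-0.04, 0.13, 0.01], "grip": 50},
    {"xyz": [21, 226, 37], "turn": [-0.05, 0.17, 0.01], "grip": 50},
    {"xyz": [27, 283, 47], "turn": [-0.06, 0.22, 0.02], "grip": 50},
    {"xyz": [33, 340, 56], "turn": [-0.08, 0.26, 0.02], "grip": 50},
    {"xyz": [38, 396, 65], "turn": [-0.09, 0.3, 0.02], "grip": 50},
    {"xyz": [44, 453, 75], "turn": [-0.1, 0.35, 0.02], "grip": 50},
    {"xyz": [50, 510, 84], "turn": [-0.11, 0.39, 0.03], "grip": 50},
    {"xyz": [56, 566, 93], "turn": [-0.13, 0.44, 0.03], "grip": 50},
    {"xyz": [62, 623, 103], "turn": [-0.14, 0.48, 0.04], "grip": 50},
    {"xyz": [67, 679, 112], "turn": [-0.15, 0.52, 0.04], "grip": 50}
  ]
}}

```text
t: 40.3
tool_pos: [0.4607, -0.2822, 0.2635]
orientation: [2.172, 0.098, -2.172]
force: [0.6, -0.1, -0.0]
opening: 0.0501
```

```bash
python3 - <<'E'
from plan import *
T=frame([0,0,-1],-yv(5.5));g=np.array([.4615,-.2805,.07])
route([(g,T,4,50)])
E
```

```text
wp [ 0.462 -0.28   0.07 ] q [-0.64  0.12  1.82 -0.    1.2   0.83] err 0.0 lastdq/s 0.48
t 40.3 op 0.0501 F [ 0.6 -0.1 -0. ]
{"xyz": [32, -1, 0], "turn": [-0.0, 0.0, -0.0], "grip": 50},
{"xyz": [64, -1, -1], "turn": [-0.0, 0.0, -0.0], "grip": 50},
{"xyz": [96, -2, -1], "turn": [-0.0, 0.0, -0.0], "grip": 50},
{"xyz": [129, -2, -1], "turn": [-0.0, 0.0, -0.0], "grip": 50}
```

Call:
{"op": "step_arm", "data": {
  "commands": [
    {"xyz": [32, -1, 0], "turn": [0, 0, 0], "grip": 50},
    {"xyz": [64, -1, -1], "turn": [0, 0, 0], "grip": 50},
    {"xyz": [96, -2, -1], "turn": [0, 0, 0], "grip": 50},
    {"xyz": [120, -2, -1], "turn": [0, 0, 0], "grip": 50},
    {"xyz": [128, -2, -1], "turn": [0, 0, 0], "grip": 50},
    {"xyz": [128, -2, -1], "turn": [0, 0, 0], "grip": 30},
    {"xyz": [128, -2, -1], "turn": [0, 0, 0], "grip": 0},
    {"xyz": [128, -2, -1], "turn": [0, 0, 0], "grip": 0},
    {"xyz": [128, -2, -1], "turn": [0, 0, 0], "grip": 0},
    {"xyz": [128, -2, -1], "turn": [0, 0, 0], "grip": 0},
    {"xyz": [128, -2, -1], "turn": [0, 0, 0], "grip": 0}
  ],
  "force": 40
}}

```text
t: 41.68
tool_pos: [0.4623, -0.2793, 0.1358]
orientation: [2.171, 0.097, -2.173]
force: [-0.5, -2.0, 3.8]
opening: 0.0118
```

```bash
python3 - <<'E'
from plan import *
p,Rm=grasp_pose(st());T=frame([0,0,-1],-yv(5.6));lg=np.array([.577,-.2815])-.112*xv(5.6)[:2]
print('yaw',np.degrees(np.arctan2(Rm[0,1],-Rm[1,1])))
route([([*lg,p[2]],T,5,0)])
# edge-based check of tray: subpixel bright edges along right and top outer rim
E
```

```text
yaw 5.322760698337217
wp [ 0.466 -0.292  0.071] q [-0.65  0.14  1.79 -0.    1.21  0.82] err 0.0 lastdq/s 0.05
t 41.67 op 0.0118 F [-0.5 -2.   3.8]
{"xyz": [0, 3, 0], "turn": [-0.0, 0.0, -0.0], "grip": 0},
{"xyz": [0, 5, -1], "turn": [-0.0, 0.0, -0.0], "grip": 0},
{"xyz": [0, 8, -1], "turn": [-0.0, 0.0, -0.0], "grip": 0},
{"xyz": [0, 11, -2], "turn": [-0.0, 0.0, -0.0], "grip": 0},
{"xyz": [0, 13, -2], "turn": [-0.0, 0.0, -0.0], "grip": 0}
```

Call:
{"op": "step_arm", "data": {
  "commands": [
    {"xyz": [0, 3, 0], "turn": [0, 0, 0], "grip": 0},
    {"xyz": [0, 6, -1], "turn": [0, 0, 0], "grip": 0},
    {"xyz": [0, 10, -2], "turn": [0, 0, 0], "grip": 0},
    {"xyz": [0, 13, -3], "turn": [-0.005, 0, 0], "grip": 0},
    {"xyz": [0, 14, -3], "turn": [-0.005, 0, 0], "grip": 0},
    {"xyz": [0, 14, -3], "turn": [-0.005, 0, 0], "grip": 0}
  ]
}}

```text
t: 42.42
tool_pos: [0.4664, -0.2908, 0.1357]
orientation: [2.168, 0.109, -2.173]
force: [-4.6, 11.5, 14.5]
opening: 0.0121
```

```bash
cat > edge.py <<'E'
from plan import *
def edges(c,a,z=.068,im=None,h=.08,span=(-.05,.05),sides=('+x','+y','-y','-x'),R_=.014):
    "signed offset mm (outward +) of outer bright edge of the tray rim on each side from its place for centre c, yaw a"
    if im is None: im=read_camera('top')
    g=cv2.GaussianBlur(im.min(2).astype(np.float32),(0,0),.7);X=xv(a);Y=yv(a);C0=np.r_[c,z]
    for sd in sides:
        n,t={'+x':(X,Y),'-x':(-X,Y),'+y':(Y,X),'-y':(-Y,X)}[sd];out=[]
        for u in np.linspace(*span,21):
            d=np.linspace(-.006,R_,81);pts=proj('top',[C0+n*(h+e)+t*u for e in d]).astype(np.float32)
            v=cv2.remap(g,pts[:,0:1],pts[:,1:2],cv2.INTER_LINEAR)[:,0];gr=-np.diff(v);out.append((u,d[gr.argmax()]*1000))
        o=np.array(out);med=np.median(o[:,1]);k=abs(o[:,1]-med)<2;f=np.polyfit(o[k,0],o[k,1],1);print(sd,'off %.1f mm'%med,'slope %.1f deg'%np.degrees(f[0]/1000),'n',k.sum())
E
python3 - <<'E'
from edge import *
p,Rm=grasp_pose(st());print(p, np.degrees(np.arctan2(Rm[0,1],-Rm[1,1])),st()['force'])
edges((.5773,-.2812),5.6)
print('initial picture (known offset)');
E
```

```text
[ 0.46627222 -0.29082302  0.0707313 ] 5.730916415825915 [-4.56272487 11.53751159 14.52962316]
+x off 0.3 mm slope -1.0 deg n 19
+y off 6.0 mm slope 1.4 deg n 19
-y off -3.8 mm slope -0.6 deg n 18
-x off 0.5 mm slope 0.0 deg n 4
initial picture (known offset)
```

Call:
{"op": "step_arm", "data": {
  "commands": [
    {"xyz": [-1, 1, 0], "turn": [0.01, 0, 0], "grip": 0},
    {"xyz": [-1, 2.5, 0], "turn": [0.02, 0, 0], "grip": 0},
    {"xyz": [-1, 2.5, 0], "turn": [0.02, 0, 0], "grip": 0},
    {"xyz": [-1, 2.5, 0], "turn": [0.02, 0, 0], "grip": 0}
  ]
}}

```text
t: 42.98
tool_pos: [0.4665, -0.2934, 0.1358]
orientation: [2.178, 0.087, -2.184]
force: [-0.8, 7.6, 5.2]
opening: 0.0116
```

```bash
python3 - <<'E'
from edge import *
p,Rm=grasp_pose(st());print(p, np.degrees(np.arctan2(Rm[0,1],-Rm[1,1])),st()['force'])
edges((.5773,-.2812),5.6)
E
```

```text
[ 0.46636497 -0.29343695  0.07077242] 4.576587317053511 [-0.80596515  7.63385595  5.24436089]
+x off -0.3 mm slope -0.6 deg n 21
+y off 0.7 mm slope 0.5 deg n 21
-y off 1.7 mm slope 0.2 deg n 17
-x off -0.7 mm slope 0.2 deg n 7
```

Call:
{"op": "step_arm", "data": {
  "commands": [
    {"xyz": [0, 0, 0], "turn": [0, 0, 0], "grip": 30},
    {"xyz": [0, 0, 0], "turn": [0, 0, 0], "grip": 50},
    {"xyz": [0, 0, 0], "turn": [0, 0, 0], "grip": 50},
    {"xyz": [0, 0, 0], "turn": [0, 0, 0], "grip": 50},
    {"xyz": [-40, 0, 0], "turn": [0, 0, 0], "grip": 50},
    {"xyz": [-90, 0, 0], "turn": [0, 0, 0], "grip": 50},
    {"xyz": [-150, 0, 0], "turn": [0, 0, 0], "grip": 50}
  ]
}}

```text
t: 43.9
tool_pos: [0.4662, -0.2942, 0.2865]
orientation: [2.177, 0.084, -2.185]
force: [0.5, -0.7, 0.9]
opening: 0.05
```

```bash
python3 - <<'E'
from edge import *
edges((.5773,-.2812),5.6)
k=0;T=gf(CA[k],30,-1);g=cup_g(k);tx=T.apply([1,0,0])
route([(g-.13*tx+[0,0,.03],T,14,40)])
E
```

```text
+x off 0.0 mm slope -0.3 deg n 20
+y off 0.7 mm slope 0.6 deg n 21
-y off 1.7 mm slope 0.1 deg n 20
-x off 3.2 mm slope 3.7 deg n 3
wp [0.61  0.39  0.205] q [0.39 1.03 0.41 0.26 2.16 2.12] err 0.0 lastdq/s 2.08
t 43.95 op 0.0501 F [ 2.5 -0.8  7.3]
{"xyz": [2, -48, -16], "turn": [0.01, -0.04, -0.0], "grip": 40},
{"xyz": [4, -96, -32], "turn": [0.02, -0.08, -0.01], "grip": 40},
{"xyz": [7, -143, -48], "turn": [0.03, -0.11, -0.01], "grip": 40},
{"xyz": [9, -191, -65], "turn": [0.04, -0.15, -0.01], "grip": 40},
{"xyz": [11, -239, -81], "turn": [0.05, -0.19, -0.02], "grip": 40},
{"xyz": [13, -287, -97], "turn": [0.06, -0.23, -0.02], "grip": 40},
{"xyz": [16, -335, -113], "turn": [0.07, -0.26, -0.02], "grip": 40},
{"xyz": [18, -382, -129], "turn": [0.08, -0.3, -0.03], "grip": 40},
{"xyz": [20, -430, -145], "turn": [0.08, -0.34, -0.03], "grip": 40},
{"xyz": [22, -478, -161], "turn": [0.09, -0.38, -0.03], "grip": 40},
{"xyz": [24, -526, -178], "turn": [0.1, -0.42, -0.04], "grip": 40},
{"xyz": [27, -574, -194], "turn": [0.11, -0.45, -0.04], "grip": 40},
{"xyz": [29, -621, -210], "turn": [0.12, -0.49, -0.04], "grip": 40},
{"xyz": [31, -669, -226], "turn": [0.13, -0.53, -0.05], "grip": 40}
```

Tray is back on the mark (about 1 mm, under 0.5°). Back to cup0.

Call:
{"op": "step_arm", "data": {
  "commands": [
    {"xyz": [2, -48, -16], "turn": [0.01, -0.04, 0], "grip": 40},
    {"xyz": [5, -105, -35], "turn": [0.02, -0.08, -0.01], "grip": 40},
    {"xyz": [8, -163, -55], "turn": [0.03, -0.13, -0.01], "grip": 40},
    {"xyz": [10, -220, -75], "turn": [0.04, -0.17, -0.02], "grip": 40},
    {"xyz": [13, -277, -94], "turn": [0.05, -0.22, -0.02], "grip": 40},
    {"xyz": [16, -335, -113], "turn": [0.07, -0.26, -0.02], "grip": 40},
    {"xyz": [18, -392, -132], "turn": [0.08, -0.31, -0.03], "grip": 40},
    {"xyz": [21, -450, -152], "turn": [0.09, -0.35, -0.03], "grip": 40},
    {"xyz": [24, -507, -171], "turn": [0.1, -0.4, -0.04], "grip": 40},
    {"xyz": [26, -564, -190], "turn": [0.11, -0.45, -0.04], "grip": 40},
    {"xyz": [29, -621, -210], "turn": [0.12, -0.49, -0.04], "grip": 40},
    {"xyz": [31, -669, -226], "turn": [0.13, -0.53, -0.05], "grip": 40}
  ]
}}

```text
t: 45.45
tool_pos: [0.6394, 0.3909, 0.2525]
orientation: [-1.53, 0.029, 2.679]
force: [0.8, 0.7, 1.6]
opening: 0.0401
```

```bash
python3 - <<'E'
from plan import *
k=0;T=gf(CA[k],30,-1);g=cup_g(k);tx=T.apply([1,0,0])
route([(g-.1*tx,T,3,40),(g,T,4,40)])
E
```

```text
wp [0.595 0.391 0.149] q [0.4  0.98 0.59 0.25 2.03 2.09] err 0.0 lastdq/s 0.37
wp [0.545 0.394 0.062] q [0.42 0.9  0.88 0.24 1.83 2.06] err 0.0 lastdq/s 0.49
t 45.45 op 0.0401 F [0.8 0.7 1.6]
{"xyz": [16, 1, -5], "turn": [0.0, 0.0, 0.0], "grip": 40},
{"xyz": [31, 2, -9], "turn": [0.0, 0.01, 0.01], "grip": 40},
{"xyz": [47, 3, -14], "turn": [0.01, 0.01, 0.01], "grip": 40},
{"xyz": [72, 3, -14], "turn": [0.01, 0.01, 0.01], "grip": 40},
{"xyz": [97, 3, -14], "turn": [0.01, 0.01, 0.01], "grip": 40},
{"xyz": [122, 4, -14], "turn": [0.01, 0.01, 0.01], "grip": 40},
{"xyz": [147, 4, -15], "turn": [0.01, 0.01, 0.01], "grip": 40}
```

Call:
{"op": "step_arm", "data": {
  "commands": [
    {"xyz": [16, 1, -5], "turn": [0, 0, 0], "grip": 40},
    {"xyz": [47, 3, -14], "turn": [0.01, 0.01, 0.01], "grip": 40},
    {"xyz": [72, 3, -14], "turn": [0.01, 0.01, 0.01], "grip": 40},
    {"xyz": [97, 3, -14], "turn": [0.01, 0.01, 0.01], "grip": 40},
    {"xyz": [122, 4, -14], "turn": [0.01, 0.01, 0.01], "grip": 40},
    {"xyz": [139, 4, -15], "turn": [0.01, 0.01, 0.01], "grip": 40},
    {"xyz": [147, 4, -15], "turn": [0.01, 0.01, 0.01], "grip": 40},
    {"xyz": [147, 4, -15], "turn": [0.01, 0.01, 0.01], "grip": 40},
    {"xyz": [147, 4, -15], "turn": [0.01, 0.01, 0.01], "grip": 20},
    {"xyz": [147, 4, -15], "turn": [0.01, 0.01, 0.01], "grip": 0},
    {"xyz": [147, 4, -15], "turn": [0.01, 0.01, 0.01], "grip": 0},
    {"xyz": [147, 4, -15], "turn": [0.01, 0.01, 0.01], "grip": 0}
  ],
  "force": 60
}}

```text
t: 46.95
tool_pos: [0.5782, 0.3898, 0.1193]
orientation: [-1.547, 0.051, 2.673]
force: [0.6, -0.2, 2.4]
opening: 0.0098
```

Call:
{"op": "step_arm", "data": {
  "commands": [
    {"xyz": [0, 0, 0], "turn": [0, 0, 0], "grip": 0},
    {"xyz": [0, 0, 0], "turn": [0, 0, 0], "grip": 0},
    {"xyz": [-8, 0, 5], "turn": [0, 0, 0], "grip": 0},
    {"xyz": [-26, 0, 15], "turn": [0, 0, 0], "grip": 0},
    {"xyz": [-48, 0, 28], "turn": [0, 0, 0], "grip": 0},
    {"xyz": [-74, 0, 43], "turn": [0, 0, 0], "grip": 0},
    {"xyz": [-100, 0, 58], "turn": [0, 0, 0], "grip": 0},
    {"xyz": [-122, 0, 70], "turn": [0, 0, 0], "grip": 0},
    {"xyz": [-130, 0, 75], "turn": [0, 0, 0], "grip": 0},
    {"xyz": [-130, 0, 75], "turn": [0, 0, 0], "grip": 0}
  ]
}}

```text
t: 48.2
tool_pos: [0.5781, 0.3902, 0.2704]
orientation: [-1.549, 0.05, 2.672]
force: [0.6, -0.7, -2.6]
opening: 0.0097
```

```bash
python3 - <<'E'
from edge import *
edges((.5773,-.2812),5.6)
psi=40;g=pour_g(psi,90,.022,back=.035)
g0=grasp_pose(st())[0];gu=g+[0,0,.035];print(gu)
route([(g0*.5+gu*.5+[0.02,0,.04],pf(20,-30,-1),6,0),(gu,pf(psi,-30,-1),6,0)])
E
```

```text
+x off -0.3 mm slope -0.5 deg n 20
+y off 0.0 mm slope 0.3 deg n 21
-y off 2.0 mm slope -0.6 deg n 21
-x off 13.2 mm slope -0.1 deg n 12
[ 0.56506694 -0.26229407  0.22962882]
wp [0.575 0.065 0.261] q [ 0.1   0.57  1.   -0.14  2.08  1.28] err 0.0 lastdq/s 1.15
wp [ 0.565 -0.262  0.23 ] q [-0.28  0.48  1.18 -0.44  1.78  0.57] err 0.0 lastdq/s 0.9
t 48.25 op 0.0096 F [-0.1  0.7 -3.2]
{"xyz": [-11, 52, -3], "turn": [-0.06, -0.0, 0.03], "grip": 0},
{"xyz": [-22, 104, -6], "turn": [-0.12, -0.0, 0.07], "grip": 0},
{"xyz": [-33, 156, -9], "turn": [-0.18, -0.0, 0.1], "grip": 0},
{"xyz": [-43, 208, -12], "turn": [-0.24, -0.0, 0.14], "grip": 0},
{"xyz": [-54, 260, -14], "turn": [-0.3, -0.0, 0.17], "grip": 0},
{"xyz": [-65, 312, -17], "turn": [-0.36, -0.0, 0.2], "grip": 0},
{"xyz": [-61, 365, -21], "turn": [-0.41, -0.0, 0.23], "grip": 0},
{"xyz": [-56, 418, -24], "turn": [-0.46, -0.0, 0.26], "grip": 0},
{"xyz": [-52, 471, -27], "turn": [-0.51, -0.0, 0.29], "grip": 0},
{"xyz": [-48, 524, -30], "turn": [-0.56, -0.0, 0.32], "grip": 0},
{"xyz": [-43, 577, -34], "turn": [-0.61, -0.0, 0.35], "grip": 0},
{"xyz": [-39, 629, -37], "turn": [-0.66, -0.0, 0.38], "grip": 0}
```

```bash
python3 - <<'E'
from edge import *
print(ray('top',C([(248,255),(272,345)],4.5,(365,170)),.045)[:,:2]+[.004,-.010])
psi=40;g=pour_g(psi,90,-.042,back=.03)
g0=grasp_pose(st())[0];gu=g+[0,0,.035];print(gu)
route([(g0*.5+gu*.5+[0.02,0,.04],pf(20,-30,-1),6,0),(gu,pf(psi,-30,-1),6,0)])
E
```

```text
[[ 0.58151003 -0.28649989]
 [ 0.5330201  -0.29623288]]
[ 0.60237512 -0.31453485  0.22962882]
wp [0.594 0.039 0.261] q [ 0.06  0.61  0.93 -0.16  2.09  1.24] err 0.0 lastdq/s 1.21
wp [ 0.602 -0.315  0.23 ] q [-0.33  0.62  0.99 -0.46  1.8   0.5 ] err 0.0 lastdq/s 0.92
t 48.25 op 0.0096 F [-0.1  0.7 -3.2]
{"xyz": [-13, 56, -6], "turn": [-0.06, -0.0, 0.03], "grip": 0},
{"xyz": [-25, 112, -12], "turn": [-0.12, -0.0, 0.07], "grip": 0},
{"xyz": [-38, 168, -17], "turn": [-0.18, -0.0, 0.1], "grip": 0},
{"xyz": [-50, 225, -23], "turn": [-0.24, -0.0, 0.14], "grip": 0},
{"xyz": [-63, 281, -29], "turn": [-0.3, -0.0, 0.17], "grip": 0},
{"xyz": [-75, 337, -35], "turn": [-0.36, -0.0, 0.2], "grip": 0},
{"xyz": [-72, 394, -41], "turn": [-0.41, -0.0, 0.23], "grip": 0},
{"xyz": [-70, 451, -47], "turn": [-0.46, -0.0, 0.26], "grip": 0},
{"xyz": [-67, 508, -53], "turn": [-0.51, -0.0, 0.29], "grip": 0},
{"xyz": [-64, 565, -60], "turn": [-0.56, -0.0, 0.32], "grip": 0},
{"xyz": [-62, 622, -66], "turn": [-0.61, -0.0, 0.35], "grip": 0},
{"xyz": [-59, 679, -72], "turn": [-0.66, -0.0, 0.38], "grip": 0}
```

```bash
python3 - <<'E'
from edge import *
psi=40;g=pour_g(psi,90,.04,back=.032)
g0=grasp_pose(st())[0];gu=g+[0,0,.035];print(gu)
route([(g0*.5+gu*.5+[0.02,0,.04],pf(20,-30,-1),6,0),(gu,pf(psi,-30,-1),6,0)])
E
```

```text
[ 0.55119863 -0.25043363  0.22962882]
wp [0.568 0.071 0.261] q [ 0.11  0.55  1.02 -0.14  2.08  1.3 ] err 0.0 lastdq/s 1.14
wp [ 0.551 -0.25   0.23 ] q [-0.27  0.43  1.23 -0.43  1.77  0.58] err 0.0 lastdq/s 0.9
t 48.25 op 0.0096 F [-0.1  0.7 -3.2]
{"xyz": [-10, 51, -2], "turn": [-0.06, -0.0, 0.03], "grip": 0},
{"xyz": [-20, 102, -4], "turn": [-0.12, -0.0, 0.07], "grip": 0},
{"xyz": [-31, 153, -6], "turn": [-0.18, -0.0, 0.1], "grip": 0},
{"xyz": [-41, 204, -7], "turn": [-0.24, -0.0, 0.14], "grip": 0},
{"xyz": [-51, 255, -9], "turn": [-0.3, -0.0, 0.17], "grip": 0},
{"xyz": [-61, 306, -11], "turn": [-0.36, -0.0, 0.2], "grip": 0},
{"xyz": [-56, 358, -13], "turn": [-0.41, -0.0, 0.23], "grip": 0},
{"xyz": [-52, 410, -15], "turn": [-0.46, -0.0, 0.26], "grip": 0},
{"xyz": [-47, 462, -18], "turn": [-0.51, -0.0, 0.29], "grip": 0},
{"xyz": [-42, 514, -20], "turn": [-0.56, -0.0, 0.32], "grip": 0},
{"xyz": [-37, 566, -22], "turn": [-0.61, -0.0, 0.35], "grip": 0},
{"xyz": [-32, 619, -24], "turn": [-0.66, -0.0, 0.38], "grip": 0}
```

Call:
{"op": "step_arm", "data": {
  "commands": [
    {"xyz": [-6, 30, -1], "turn": [-0.03, 0, 0.02], "grip": 0},
    {"xyz": [-18, 87, -3], "turn": [-0.1, 0, 0.06], "grip": 0},
    {"xyz": [-30, 145, -5], "turn": [-0.17, 0, 0.1], "grip": 0},
    {"xyz": [-41, 204, -7], "turn": [-0.24, 0, 0.14], "grip": 0},
    {"xyz": [-51, 255, -9], "turn": [-0.3, 0, 0.17], "grip": 0},
    {"xyz": [-61, 306, -11], "turn": [-0.36, 0, 0.2], "grip": 0},
    {"xyz": [-56, 360, -13], "turn": [-0.41, 0, 0.23], "grip": 0},
    {"xyz": [-51, 416, -15], "turn": [-0.46, 0, 0.26], "grip": 0},
    {"xyz": [-46, 472, -18], "turn": [-0.52, 0, 0.3], "grip": 0},
    {"xyz": [-41, 528, -20], "turn": [-0.57, 0, 0.33], "grip": 0},
    {"xyz": [-35, 585, -23], "turn": [-0.63, 0, 0.36], "grip": 0},
    {"xyz": [-32, 619, -24], "turn": [-0.66, 0, 0.38], "grip": 0}
  ]
}}

```text
t: 49.75
tool_pos: [0.5746, -0.2322, 0.284]
orientation: [1.246, 0.456, -2.165]
force: [-0.5, -0.5, -2.7]
opening: 0.0096
```

```bash
python3 - <<'E'
from edge import *
psi=40;g=pour_g(psi,90,.04,back=.032)
route([(g+[0,0,.035],pf(psi,30,-1),7,0),(g+[0,0,.015],pf(psi,60,-1),4,0)])
E
```

```text
wp [ 0.551 -0.25   0.23 ] q [-0.82  0.03  1.69  0.53  1.41 -0.03] err 0.0 lastdq/s 1.24
wp [ 0.551 -0.25   0.21 ] q [-1.06  0.19  1.82  1.02  1.5  -0.47] err 0.0 lastdq/s 0.88
t 49.75 op 0.0096 F [-0.5 -0.5 -2.7]
{"xyz": [4, 0, 8], "turn": [0.0, 0.15, 0.0], "grip": 0},
{"xyz": [8, 0, 16], "turn": [0.0, 0.3, 0.0], "grip": 0},
{"xyz": [13, -1, 23], "turn": [0.0, 0.45, 0.0], "grip": 0},
{"xyz": [17, -1, 31], "turn": [0.0, 0.6, 0.0], "grip": 0},
{"xyz": [21, -1, 39], "turn": [0.0, 0.75, 0.0], "grip": 0},
{"xyz": [25, -1, 47], "turn": [0.0, 0.9, 0.0], "grip": 0},
{"xyz": [29, -1, 55], "turn": [0.0, 1.05, 0.0], "grip": 0},
{"xyz": [42, -1, 54], "turn": [0.0, 1.18, 0.0], "grip": 0},
{"xyz": [54, -1, 54], "turn": [0.0, 1.31, 0.0], "grip": 0},
{"xyz": [67, -1, 54], "turn": [0.0, 1.44, 0.0], "grip": 0},
{"xyz": [79, -1, 53], "turn": [0.0, 1.57, 0.0], "grip": 0}
```

Call:
{"op": "step_arm", "data": {
  "commands": [
    {"xyz": [4, 0, 8], "turn": [0, 0.15, 0], "grip": 0},
    {"xyz": [8, 0, 16], "turn": [0, 0.3, 0], "grip": 0},
    {"xyz": [13, -1, 23], "turn": [0, 0.45, 0], "grip": 0},
    {"xyz": [17, -1, 31], "turn": [0, 0.6, 0], "grip": 0},
    {"xyz": [21, -1, 39], "turn": [0, 0.75, 0], "grip": 0},
    {"xyz": [25, -1, 47], "turn": [0, 0.9, 0], "grip": 0},
    {"xyz": [29, -1, 55], "turn": [0, 1.05, 0], "grip": 0},
    {"xyz": [42, -1, 54], "turn": [0, 1.18, 0], "grip": 0},
    {"xyz": [54, -1, 54], "turn": [0, 1.31, 0], "grip": 0},
    {"xyz": [67, -1, 54], "turn": [0, 1.44, 0], "grip": 0},
    {"xyz": [79, -1, 53], "turn": [0, 1.57, 0], "grip": 0},
    {"xyz": [79, -1, 53], "turn": [0, 1.57, 0], "grip": 0}
  ]
}}

```text
t: 51.25
tool_pos: [0.5082, -0.2836, 0.24]
orientation: [2.705, 0.986, -0.73]
force: [0.6, 0.4, -3.5]
opening: 0.0097
```

```bash
python3 - <<'E'
from edge import *
edges((.5773,-.2812),5.6)
psi=40;g=pour_g(psi,90,.04,back=.032)
route([(g,pf(psi,90,-1),5,0)])
E
```

```text
+x off -0.3 mm slope -0.6 deg n 21
+y off 0.7 mm slope 0.6 deg n 21
-y off 1.5 mm slope 0.8 deg n 17
-x off 5.8 mm slope -2.3 deg n 3
wp [ 0.551 -0.25   0.195] q [-1.14  0.58  1.77  1.38  1.76 -0.8 ] err 0.0 lastdq/s 0.71
t 51.3 op 0.0096 F [-0.1 -0.1 -2.8]
{"xyz": [3, 0, 9], "turn": [-0.0, 0.11, 0.0], "grip": 0},
{"xyz": [6, 1, 19], "turn": [-0.0, 0.21, 0.0], "grip": 0},
{"xyz": [8, 1, 28], "turn": [-0.0, 0.32, 0.0], "grip": 0},
{"xyz": [11, 1, 37], "turn": [-0.0, 0.42, 0.0], "grip": 0},
{"xyz": [14, 2, 46], "turn": [-0.0, 0.53, 0.0], "grip": 0}
```

Call:
{"op": "step_arm", "data": {
  "commands": [
    {"xyz": [3, 0, 9], "turn": [0, 0.11, 0], "grip": 0},
    {"xyz": [6, 1, 19], "turn": [0, 0.21, 0], "grip": 0},
    {"xyz": [8, 1, 28], "turn": [0, 0.32, 0], "grip": 0},
    {"xyz": [11, 1, 37], "turn": [0, 0.42, 0], "grip": 0},
    {"xyz": [14, 2, 46], "turn": [0, 0.53, 0], "grip": 0},
    {"xyz": [14, 2, 46], "turn": [0, 0.53, 0], "grip": 0},
    {"xyz": [14, 2, 46], "turn": [0, 0.53, 0], "grip": 0},
    {"xyz": [15, 2, 52], "turn": [0, 0.63, 0], "grip": 0},
    {"xyz": [15, 2, 52], "turn": [0, 0.63, 0], "grip": 0},
    {"xyz": [15, 2, 52], "turn": [0, 0.63, 0], "grip": 0},
    {"xyz": [15, 2, 52], "turn": [0, 0.63, 0], "grip": 0},
    {"xyz": [15, 2, 52], "turn": [0, 0.63, 0], "grip": 0}
  ]
}}

```text
t: 52.8
tool_pos: [0.5016, -0.2945, 0.1926]
orientation: [-2.917, -1.064, -0.154]
force: [-0.2, 0.2, -1.4]
opening: 0.0099
```

```bash
python3 - <<'E'
from edge import *
psi=40;g=pour_g(psi,90,.04,back=.032)
route([(g+[0,0,.02],pf(psi,60,-1),4,0),(g+[0,0,.035],pf(psi,30,-1),3,0),(g+[0,0,.045],pf(psi,-30,-1),6,0)])
a=np.load('pics/side1.npy')[:,:,::-1];im=read_camera('side');np.save('pics/side2.npy',im)
E
```

```text
wp [ 0.551 -0.25   0.215] q [-1.06  0.19  1.81  1.02  1.51 -0.46] err 0.0 lastdq/s 0.97
wp [ 0.551 -0.25   0.23 ] q [-0.82  0.03  1.69  0.53  1.41 -0.03] err 0.0 lastdq/s 1.42
wp [ 0.551 -0.25   0.24 ] q [-0.27  0.43  1.22 -0.43  1.79  0.57] err 0.0 lastdq/s 1.07
t 52.8 op 0.0099 F [-0.2  0.2 -1.4]
{"xyz": [4, 0, -13], "turn": [0.0, -0.16, 0.0], "grip": 0},
{"xyz": [8, -1, -27], "turn": [0.0, -0.31, 0.0], "grip": 0},
{"xyz": [12, -1, -40], "turn": [0.0, -0.47, 0.0], "grip": 0},
{"xyz": [16, -2, -53], "turn": [0.0, -0.63, 0.0], "grip": 0},
{"xyz": [25, -2, -65], "turn": [0.0, -0.8, 0.0], "grip": 0},
{"xyz": [34, -2, -77], "turn": [0.0, -0.98, 0.0], "grip": 0},
{"xyz": [43, -2, -89], "turn": [0.0, -1.15, -0.0], "grip": 0},
{"xyz": [54, -1, -90], "turn": [0.0, -1.33, -0.0], "grip": 0},
{"xyz": [65, -1, -90], "turn": [0.0, -1.5, -0.0], "grip": 0},
{"xyz": [76, -1, -91], "turn": [0.0, -1.67, -0.0], "grip": 0},
{"xyz": [87, -1, -91], "turn": [0.0, -1.85, -0.0], "grip": 0},
{"xyz": [98, -1, -92], "turn": [0.0, -2.02, -0.0], "grip": 0},
{"xyz": [109, -1, -93], "turn": [0.0, -2.2, -0.0], "grip": 0}
```

The load fell from 2.8 N to 1.4 N, so the billet is out. Untilt.

Call:
{"op": "step_arm", "data": {
  "commands": [
    {"xyz": [4, 0, -13], "turn": [0, -0.16, 0], "grip": 0},
    {"xyz": [8, -1, -27], "turn": [0, -0.31, 0], "grip": 0},
    {"xyz": [12, -1, -40], "turn": [0, -0.47, 0], "grip": 0},
    {"xyz": [16, -2, -53], "turn": [0, -0.63, 0], "grip": 0},
    {"xyz": [25, -2, -65], "turn": [0, -0.8, 0], "grip": 0},
    {"xyz": [34, -2, -77], "turn": [0, -0.98, 0], "grip": 0},
    {"xyz": [43, -2, -89], "turn": [0, -1.15, 0], "grip": 0},
    {"xyz": [54, -1, -90], "turn": [0, -1.33, 0], "grip": 0},
    {"xyz": [65, -1, -90], "turn": [0, -1.5, 0], "grip": 0},
    {"xyz": [76, -1, -91], "turn": [0, -1.67, 0], "grip": 0},
    {"xyz": [87, -1, -91], "turn": [0, -1.85, 0], "grip": 0},
    {"xyz": [98, -1, -92], "turn": [0, -2.02, 0], "grip": 0}
  ]
}}

```text
t: 54.35
tool_pos: [0.5682, -0.2363, 0.2946]
orientation: [1.446, 0.523, -2.061]
force: [-0.3, -0.2, -2.2]
opening: 0.0098
```

```bash
python3 - <<'E'
from plan import *
k=0;T=gf(CA[k],30,-1);g=cup_g(k)
p,Rm=grasp_pose(st())
route([((p+g)/2+[0.02,0,.10],pf(18,-30,-1),6,0),(g+[0,0,.12],T,7,0)])
E
```

```text
wp [0.568 0.072 0.248] q [ 0.1   0.56  1.03 -0.12  2.06  1.33] err 0.0 lastdq/s 1.07
wp [0.545 0.394 0.182] q [0.42 0.81 0.8  0.26 1.99 2.11] err 0.0 lastdq/s 0.84
t 54.35 op 0.0098 F [-0.3 -0.2 -2.2]
{"xyz": [-15, -37, -35], "turn": [0.06, -0.03, -0.03], "grip": 0},
{"xyz": [-29, -75, -70], "turn": [0.12, -0.06, -0.06], "grip": 0},
{"xyz": [-44, -112, -105], "turn": [0.17, -0.09, -0.08], "grip": 0},
{"xyz": [-58, -149, -141], "turn": [0.23, -0.12, -0.11], "grip": 0},
{"xyz": [-73, -186, -176], "turn": [0.29, -0.14, -0.14], "grip": 0},
{"xyz": [-88, -224, -211], "turn": [0.35, -0.17, -0.17], "grip": 0},
{"xyz": [-88, -260, -239], "turn": [0.4, -0.17, -0.19], "grip": 0},
{"xyz": [-88, -296, -266], "turn": [0.44, -0.17, -0.21], "grip": 0},
{"xyz": [-88, -332, -294], "turn": [0.49, -0.17, -0.23], "grip": 0},
{"xyz": [-88, -368, -322], "turn": [0.54, -0.17, -0.26], "grip": 0},
{"xyz": [-89, -403, -350], "turn": [0.59, -0.17, -0.28], "grip": 0},
{"xyz": [-89, -439, -377], "turn": [0.64, -0.17, -0.3], "grip": 0},
{"xyz": [-89, -475, -405], "turn": [0.69, -0.17, -0.32], "grip": 0}
```

Call:
{"op": "step_arm", "data": {
  "commands": [
    {"xyz": [-15, -37, -35], "turn": [0.06, -0.03, -0.03], "grip": 0},
    {"xyz": [-29, -75, -70], "turn": [0.12, -0.06, -0.06], "grip": 0},
    {"xyz": [-44, -112, -105], "turn": [0.17, -0.09, -0.08], "grip": 0},
    {"xyz": [-58, -149, -141], "turn": [0.23, -0.12, -0.11], "grip": 0},
    {"xyz": [-73, -186, -176], "turn": [0.29, -0.14, -0.14], "grip": 0},
    {"xyz": [-88, -224, -211], "turn": [0.35, -0.17, -0.17], "grip": 0},
    {"xyz": [-88, -262, -240], "turn": [0.4, -0.17, -0.19], "grip": 0},
    {"xyz": [-88, -303, -272], "turn": [0.45, -0.17, -0.21], "grip": 0},
    {"xyz": [-88, -348, -306], "turn": [0.51, -0.17, -0.24], "grip": 0},
    {"xyz": [-88, -394, -342], "turn": [0.58, -0.17, -0.27], "grip": 0},
    {"xyz": [-89, -440, -377], "turn": [0.64, -0.17, -0.3], "grip": 0},
    {"xyz": [-89, -475, -405], "turn": [0.69, -0.17, -0.32], "grip": 0}
  ]
}}

```text
t: 55.85
tool_pos: [0.576, 0.3935, 0.2392]
orientation: [-1.545, 0.049, 2.674]
force: [0.6, 0.4, -2.1]
opening: 0.0097
```

```bash
python3 - <<'E'
from edge import *
k=0;T=gf(CA[k],30,-1);g=cup_g(k)
route([(g+[0,0,.02],T,4,0),(g+[0,0,.001],T,3,0)])
im=read_camera('top');np.save('pics/t3.npy',im);edges((.5773,-.2812),5.6,im=im)
# grey blobs in the tray floor
pl=proj('top',corners((.577,-.281),5.6,z=.011,h=.072)).astype(np.int32)
m=np.zeros(im.shape[:2],np.uint8);cv2.fillPoly(m,[pl],1)
pt=proj('top',corners((.577,-.281),5.6,z=.068,h=.073)).astype(np.int32);m2=m*0;cv2.fillPoly(m2,[pt],1)
d=((im.min(2)<190)&(m*m2>0)).astype(np.uint8);d=cv2.morphologyEx(d,cv2.MORPH_OPEN,np.ones((3,3)))
n,l,s,c=cv2.connectedComponentsWithStats(d)
for i in range(1,n): print(s[i],ray('top',[c[i]],.03)[0,:2].round(3))
E
```

```text
wp [0.545 0.394 0.082] q [0.42 0.88 0.87 0.24 1.85 2.07] err 0.0 lastdq/s 0.27
wp [0.545 0.394 0.063] q [0.42 0.9  0.88 0.24 1.83 2.06] err 0.0 lastdq/s 0.07
t 55.85 op 0.0097 F [ 0.6  0.4 -2.1]
{"xyz": [22, 0, -13], "turn": [-0.0, -0.0, 0.0], "grip": 0},
{"xyz": [43, 1, -26], "turn": [-0.0, -0.0, 0.0], "grip": 0},
{"xyz": [65, 1, -39], "turn": [-0.0, -0.0, 0.0], "grip": 0},
{"xyz": [87, 1, -51], "turn": [-0.0, -0.0, 0.0], "grip": 0},
{"xyz": [92, 1, -55], "turn": [-0.0, -0.0, 0.0], "grip": 0},
{"xyz": [98, 1, -58], "turn": [-0.0, -0.0, 0.0], "grip": 0},
{"xyz": [103, 1, -61], "turn": [-0.0, -0.0, 0.0], "grip": 0}
+x off -0.3 mm slope -0.5 deg n 21
+y off 0.0 mm slope 0.5 deg n 21
-y off 2.0 mm slope -0.6 deg n 21
-x off 13.2 mm slope -0.1 deg n 12
[413 218  19  17 204] [ 0.581 -0.287]
[397 235  17  16 218] [ 0.541 -0.242]
[420 238  17  18 262] [ 0.531 -0.298]
```

Three billets show in the tray, well apart. Set cup0 down and release.

Call:
{"op": "step_arm", "data": {
  "commands": [
    {"xyz": [22, 0, -13], "turn": [0, 0, 0], "grip": 0},
    {"xyz": [43, 1, -26], "turn": [0, 0, 0], "grip": 0},
    {"xyz": [65, 1, -39], "turn": [0, 0, 0], "grip": 0},
    {"xyz": [87, 1, -51], "turn": [0, 0, 0], "grip": 0},
    {"xyz": [95, 1, -56], "turn": [0, 0, 0], "grip": 0},
    {"xyz": [100, 1, -59], "turn": [0, 0, 0], "grip": 0},
    {"xyz": [103, 1, -61], "turn": [0, 0, 0], "grip": 0},
    {"xyz": [103, 1, -61], "turn": [0, 0, 0], "grip": 0}
  ]
}}

```text
t: 56.9
tool_pos: [0.5787, 0.3903, 0.1209]
orientation: [-1.548, 0.047, 2.673]
force: [0.0, -0.3, -1.2]
opening: 0.0098
```

Call:
{"op": "step_arm", "data": {
  "commands": [
    {"xyz": [0, 0, 0], "turn": [0, 0, 0], "grip": 20},
    {"xyz": [0, 0, 0], "turn": [0, 0, 0], "grip": 40},
    {"xyz": [0, 0, 0], "turn": [0, 0, 0], "grip": 40},
    {"xyz": [0, 0, 0], "turn": [0, 0, 0], "grip": 40},
    {"xyz": [-20, 0, 0], "turn": [0, 0, 0], "grip": 40},
    {"xyz": [-50, 0, 0], "turn": [0, 0, 0], "grip": 40},
    {"xyz": [-90, 0, 15], "turn": [0, 0, 0], "grip": 40},
    {"xyz": [-130, 0, 25], "turn": [0, 0, 0], "grip": 40},
    {"xyz": [-153, 0, 25], "turn": [0, 0, 0], "grip": 40}
  ]
}}

```text
t: 58.02
tool_pos: [0.6335, 0.3871, 0.2691]
orientation: [-1.552, 0.045, 2.67]
force: [0.4, 1.0, -0.8]
opening: 0.0403
```

```bash
python3 - <<'E'
from edge import *
lg=np.array([.5765,-.2815])-.112*xv(5.9)[:2];print(lg)
T=frame([0,0,-1],-yv(5.8))
route([([*lg,.2],T,12,50)])
edges((.5773,-.2812),5.6)
E
```

```text
[ 0.46509328 -0.29301276]
wp [ 0.465 -0.293  0.2  ] q [-0.66  0.02  1.68 -0.    1.45  0.81] err 0.0 lastdq/s 1.03
t 58.02 op 0.0403 F [ 0.4  1.  -0.8]
{"xyz": [5, 57, 9], "turn": [-0.01, 0.04, 0.0], "grip": 50},
{"xyz": [11, 115, 18], "turn": [-0.03, 0.09, 0.01], "grip": 50},
{"xyz": [16, 172, 27], "turn": [-0.04, 0.13, 0.01], "grip": 50},
{"xyz": [22, 230, 36], "turn": [-0.05, 0.17, 0.01], "grip": 50},
{"xyz": [27, 287, 45], "turn": [-0.07, 0.22, 0.02], "grip": 50},
{"xyz": [33, 345, 55], "turn": [-0.08, 0.26, 0.02], "grip": 50},
{"xyz": [38, 402, 64], "turn": [-0.09, 0.3, 0.03], "grip": 50},
{"xyz": [44, 459, 73], "turn": [-0.1, 0.34, 0.03], "grip": 50},
{"xyz": [49, 517, 82], "turn": [-0.12, 0.39, 0.03], "grip": 50},
{"xyz": [55, 574, 91], "turn": [-0.13, 0.43, 0.04], "grip": 50},
{"xyz": [60, 632, 100], "turn": [-0.14, 0.47, 0.04], "grip": 50},
{"xyz": [66, 689, 109], "turn": [-0.16, 0.52, 0.04], "grip": 50}
+x off 0.0 mm slope -0.2 deg n 21
+y off 0.5 mm slope 0.6 deg n 21
-y off 2.0 mm slope -0.6 deg n 21
-x off 13.2 mm slope -0.1 deg n 12
```

Call:
{"op": "step_arm", "data": {
  "commands": [
    {"xyz": [5, 57, 9], "turn": [-0.01, 0.04, 0], "grip": 50},
    {"xyz": [11, 115, 18], "turn": [-0.03, 0.09, 0.01], "grip": 50},
    {"xyz": [16, 172, 27], "turn": [-0.04, 0.13, 0.01], "grip": 50},
    {"xyz": [22, 230, 36], "turn": [-0.05, 0.17, 0.01], "grip": 50},
    {"xyz": [27, 287, 45], "turn": [-0.07, 0.22, 0.02], "grip": 50},
    {"xyz": [33, 345, 55], "turn": [-0.08, 0.26, 0.02], "grip": 50},
    {"xyz": [38, 402, 64], "turn": [-0.09, 0.3, 0.03], "grip": 50},
    {"xyz": [44, 459, 73], "turn": [-0.1, 0.34, 0.03], "grip": 50},
    {"xyz": [49, 517, 82], "turn": [-0.12, 0.39, 0.03], "grip": 50},
    {"xyz": [55, 574, 91], "turn": [-0.13, 0.43, 0.04], "grip": 50},
    {"xyz": [60, 632, 100], "turn": [-0.14, 0.47, 0.04], "grip": 50},
    {"xyz": [66, 689, 109], "turn": [-0.16, 0.52, 0.04], "grip": 50}
  ]
}}

```text
t: 59.58
tool_pos: [0.4632, -0.2944, 0.2623]
orientation: [2.17, 0.115, -2.168]
force: [0.7, 0.3, 0.5]
opening: 0.0499
```

```bash
python3 - <<'E'
from edge import *
lg=np.array([.5765,-.2815])-.112*xv(5.9)[:2]
T=frame([0,0,-1],-yv(5.8))
route([([*lg,.071],T,4,50)])
E
```

```text
wp [ 0.465 -0.293  0.071] q [-0.66  0.14  1.79 -0.    1.21  0.81] err 0.0 lastdq/s 0.48
t 59.58 op 0.0499 F [0.7 0.3 0.5]
{"xyz": [32, 0, 0], "turn": [0.0, -0.0, 0.0], "grip": 50},
{"xyz": [63, -1, -1], "turn": [0.0, -0.0, 0.0], "grip": 50},
{"xyz": [95, -1, -1], "turn": [0.0, -0.0, 0.0], "grip": 50},
{"xyz": [126, -1, -2], "turn": [0.0, -0.0, 0.0], "grip": 50}
```

Call:
{"op": "step_arm", "data": {
  "commands": [
    {"xyz": [32, 0, 0], "turn": [0, 0, 0], "grip": 50},
    {"xyz": [63, -1, -1], "turn": [0, 0, 0], "grip": 50},
    {"xyz": [95, -1, -1], "turn": [0, 0, 0], "grip": 50},
    {"xyz": [118, -1, -2], "turn": [0, 0, 0], "grip": 50},
    {"xyz": [126, -1, -2], "turn": [0, 0, 0], "grip": 50},
    {"xyz": [126, -1, -2], "turn": [0, 0, 0], "grip": 30},
    {"xyz": [126, -1, -2], "turn": [0, 0, 0], "grip": 0},
    {"xyz": [126, -1, -2], "turn": [0, 0, 0], "grip": 0},
    {"xyz": [126, -1, -2], "turn": [0, 0, 0], "grip": 0},
    {"xyz": [126, -1, -2], "turn": [0, 0, 0], "grip": 0},
    {"xyz": [126, -1, -2], "turn": [0, 0, 0], "grip": 0}
  ],
  "force": 55
}}

```text
t: 60.95
tool_pos: [0.4664, -0.2922, 0.1376]
orientation: [2.17, 0.112, -2.168]
force: [-0.2, -0.9, 5.3]
opening: 0.012
```

```bash
python3 - <<'E'
from edge import *
p,Rm=grasp_pose(st());print(p,np.degrees(np.arctan2(Rm[0,1],-Rm[1,1])))
c=np.array([.5676,-.0545]);lg=c-.112*xv(5.2)[:2];print(lg)
route([([*lg,p[2]],frame([0,0,-1],-yv(5.2)),11,0)])
E
```

```text
[ 0.4663887  -0.29218693  0.07264266] 5.88080673184746
[ 0.45606095 -0.06465085]
wp [ 0.456 -0.065  0.073] q [-0.25 -0.1   2.04  0.    1.21  1.23] err 0.0 lastdq/s 0.35
t 60.95 op 0.012 F [-0.2 -0.9  5.3]
{"xyz": [0, -21, -1], "turn": [0.0, -0.0, 0.0], "grip": 0},
{"xyz": [0, -41, -2], "turn": [0.0, -0.0, 0.0], "grip": 0},
{"xyz": [0, -62, -4], "turn": [0.0, -0.0, 0.0], "grip": 0},
{"xyz": [0, -83, -5], "turn": [0.0, -0.0, 0.0], "grip": 0},
{"xyz": [0, -103, -6], "turn": [0.01, -0.0, 0.0], "grip": 0},
{"xyz": [0, -124, -7], "turn": [0.01, -0.0, 0.0], "grip": 0},
{"xyz": [0, -145, -8], "turn": [0.01, -0.0, 0.0], "grip": 0},
{"xyz": [0, -165, -10], "turn": [0.01, -0.0, 0.0], "grip": 0},
{"xyz": [0, -186, -11], "turn": [0.01, -0.0, 0.0], "grip": 0},
{"xyz": [0, -207, -12], "turn": [0.01, -0.0, 0.0], "grip": 0},
{"xyz": [0, -227, -13], "turn": [0.01, -0.0, 0.0], "grip": 0}
```

Call:
{"op": "step_arm", "data": {
  "commands": [
    {"xyz": [0, -6, 0], "turn": [0, 0, 0], "grip": 0},
    {"xyz": [0, -17, -1], "turn": [0, 0, 0], "grip": 0},
    {"xyz": [0, -33, -2], "turn": [0, 0, 0], "grip": 0},
    {"xyz": [0, -53, -3], "turn": [0, 0, 0], "grip": 0},
    {"xyz": [0, -76, -5], "turn": [0, 0, 0], "grip": 0},
    {"xyz": [0, -100, -6], "turn": [0.01, 0, 0], "grip": 0},
    {"xyz": [0, -124, -7], "turn": [0.01, 0, 0], "grip": 0},
    {"xyz": [0, -148, -9], "turn": [0.01, 0, 0], "grip": 0},
    {"xyz": [0, -172, -10], "turn": [0.01, 0, 0], "grip": 0},
    {"xyz": [0, -193, -11], "turn": [0.01, 0, 0], "grip": 0},
    {"xyz": [0, -210, -12], "turn": [0.01, 0, 0], "grip": 0},
    {"xyz": [0, -221, -13], "turn": [0.012, 0, 0], "grip": 0}
  ]
}}

```text
t: 62.45
tool_pos: [0.4563, -0.0706, 0.1377]
orientation: [2.175, 0.099, -2.175]
force: [0.2, -7.4, 2.9]
opening: 0.0122
```

Call:
{"op": "step_arm", "data": {
  "commands": [
    {"xyz": [0, -4, 0], "turn": [0, 0, 0], "grip": 0},
    {"xyz": [0, -6, 0], "turn": [0, 0, 0], "grip": 0},
    {"xyz": [0, -6, 0], "turn": [0, 0, 0], "grip": 0}
  ]
}}

```text
t: 62.82
tool_pos: [0.4559, -0.065, 0.1376]
orientation: [2.176, 0.099, -2.175]
force: [-0.5, -4.7, 2.4]
opening: 0.0117
```

```bash
python3 - <<'E'
from edge import *
p,Rm=grasp_pose(st());print(p,np.degrees(np.arctan2(Rm[0,1],-Rm[1,1])),st()['force'])
# window reference from edge picture e: outline corners and glass
im=read_camera('top');np.save('pics/t4.npy',im)
edges((.5676,-.0545),5.2,im=im,R_=.006)
E
```

```text
[ 0.45589014 -0.0649262   0.07261243] 5.170708876957808 [-0.53046683 -4.67194777  2.36460755]
+x off -0.6 mm slope 1.1 deg n 21
+y off -2.1 mm slope -1.3 deg n 15
-y off 5.1 mm slope 0.7 deg n 17
-x off 1.8 mm slope -1.2 deg n 9
```

Call:
{"op": "step_arm", "data": {
  "commands": [
    {"xyz": [-1, -1, 0], "turn": [-0.012, 0, 0], "grip": 0},
    {"xyz": [-1, -2, -1], "turn": [-0.024, 0, 0], "grip": 0},
    {"xyz": [-1, -2, -1.5], "turn": [-0.024, 0, 0], "grip": 0},
    {"xyz": [-1, -2, -1.5], "turn": [-0.024, 0, 0], "grip": 0}
  ]
}}

```text
t: 63.38
tool_pos: [0.4564, -0.0623, 0.1378]
orientation: [2.161, 0.127, -2.166]
force: [-3.6, -3.2, -3.3]
opening: 0.0118
```

```bash
python3 - <<'E'
from edge import *
p,Rm=grasp_pose(st());print(p,np.degrees(np.arctan2(Rm[0,1],-Rm[1,1])),st()['force'])
edges((.5676,-.0545),5.2,R_=.006)
E
```

```text
[ 0.45625729 -0.06215297  0.07276914] 6.57785102403229 [-3.56608651 -3.21400596 -3.31335312]
+x off -0.7 mm slope -0.2 deg n 21
+y off 3.3 mm slope -0.1 deg n 21
-y off -0.6 mm slope -0.0 deg n 15
-x off 4.2 mm slope 1.0 deg n 13
```

Call:
{"op": "step_arm", "data": {
  "commands": [
    {"xyz": [1, 1, -1], "turn": [0, 0, 0], "grip": 0},
    {"xyz": [1, 2, -2], "turn": [0, 0, 0], "grip": 0},
    {"xyz": [1, 2.5, -2], "turn": [0, 0, 0], "grip": 0},
    {"xyz": [1, 2.5, -2], "turn": [0, 0, 0], "grip": 0}
  ]
}}

```text
t: 63.92
tool_pos: [0.4587, -0.064, 0.1376]
orientation: [2.161, 0.129, -2.166]
force: [-10.1, 1.3, 7.2]
opening: 0.0116
```

```bash
python3 - <<'E'
from edge import *
p,Rm=grasp_pose(st());print(p,np.degrees(np.arctan2(Rm[0,1],-Rm[1,1])),st()['force'])
edges((.5676,-.0545),5.2,R_=.006)
E
```

```text
[ 0.45851596 -0.06381464  0.0726042 ] 6.628457856358021 [-10.11879583   1.30758182   7.2308932 ]
+x off 1.8 mm slope -0.9 deg n 20
+y off 3.3 mm slope -0.1 deg n 21
-y off -0.7 mm slope -0.3 deg n 12
-x off 3.0 mm slope 1.5 deg n 6
```

Call:
{"op": "step_arm", "data": {
  "commands": [
    {"xyz": [-0.5, 1, 0], "turn": [0.006, 0, 0], "grip": 0},
    {"xyz": [-0.5, 1.5, 0.5], "turn": [0.012, 0, 0], "grip": 0},
    {"xyz": [-0.5, 1.5, 0.5], "turn": [0.012, 0, 0], "grip": 0},
    {"xyz": [-0.5, 1.5, 0.5], "turn": [0.012, 0, 0], "grip": 0}
  ]
}}

```text
t: 64.47
tool_pos: [0.459, -0.0659, 0.1377]
orientation: [2.169, 0.115, -2.17]
force: [-1.2, 3.6, -3.9]
opening: 0.0115
```

```bash
python3 - <<'E'
from edge import *
p,Rm=grasp_pose(st());print(p,np.degrees(np.arctan2(Rm[0,1],-Rm[1,1])),st()['force'])
edges((.5676,-.0545),5.2,R_=.006)
E
```

```text
[ 0.45900468 -0.06575074  0.07271345] 5.9347829801319465 [-1.22816269  3.64365761 -3.92920098]
+x off 2.0 mm slope -1.1 deg n 18
+y off 3.0 mm slope 0.9 deg n 17
-y off 0.3 mm slope -0.8 deg n 15
-x off 3.4 mm slope 1.1 deg n 9
```

Call:
{"op": "step_arm", "data": {
  "commands": [
    {"xyz": [0.5, 0, 0], "turn": [0.01, 0, 0], "grip": 0},
    {"xyz": [0.5, 0, 0], "turn": [0.022, 0, 0], "grip": 0},
    {"xyz": [0.5, 0, 0], "turn": [0.022, 0, 0], "grip": 0},
    {"xyz": [0.5, 0, 0], "turn": [0.022, 0, 0], "grip": 0}
  ]
}}

```text
t: 65.03
tool_pos: [0.4594, -0.0663, 0.1377]
orientation: [2.182, 0.09, -2.18]
force: [2.6, 5.2, -2.1]
opening: 0.0117
```

```bash
python3 - <<'E'
from edge import *
p,Rm=grasp_pose(st());print(p,np.degrees(np.arctan2(Rm[0,1],-Rm[1,1])),st()['force'])
edges((.5676,-.0545),5.2,R_=.006)
E
```

```text
[ 0.45949116 -0.06613351  0.0726595 ] 4.639476488993542 [ 2.61405991  5.22835115 -2.0536414 ]
+x off 2.7 mm slope -0.6 deg n 21
+y off 0.3 mm slope 0.1 deg n 17
-y off 3.0 mm slope -0.2 deg n 17
-x off 3.4 mm slope 1.3 deg n 9
```

Call:
{"op": "step_arm", "data": {
  "commands": [
    {"xyz": [0, -1, 1], "turn": [0, 0, 0], "grip": 0},
    {"xyz": [0, -2, 1.5], "turn": [0, 0, 0], "grip": 0},
    {"xyz": [0, -2, 1.5], "turn": [0, 0, 0], "grip": 0},
    {"xyz": [0, -2, 1.5], "turn": [0, 0, 0], "grip": 0}
  ]
}}

```text
t: 65.58
tool_pos: [0.4576, -0.0648, 0.1376]
orientation: [2.181, 0.089, -2.181]
force: [5.0, -2.6, -2.2]
opening: 0.0118
```

```bash
python3 - <<'E'
from edge import *
p,Rm=grasp_pose(st());print(p,np.degrees(np.arctan2(Rm[0,1],-Rm[1,1])),st()['force'])
edges((.5676,-.0545),5.2,R_=.006)
E
```

```text
[ 0.45762019 -0.0647696   0.0726231 ] 4.610357502410754 [ 4.96034843 -2.57818194 -2.17414536]
+x off 0.6 mm slope 0.8 deg n 21
+y off -0.4 mm slope -1.0 deg n 18
-y off 3.4 mm slope 0.2 deg n 15
-x off 3.0 mm slope -0.5 deg n 8
```

Call:
{"op": "step_arm", "data": {
  "commands": [
    {"xyz": [0, -0.3, -0.5], "turn": [-0.01, 0, 0], "grip": 0},
    {"xyz": [0, -0.3, -0.7], "turn": [-0.017, 0, 0], "grip": 0},
    {"xyz": [0, -0.3, -0.7], "turn": [-0.017, 0, 0], "grip": 0},
    {"xyz": [0, -0.3, -0.7], "turn": [-0.017, 0, 0], "grip": 0}
  ]
}}

```text
t: 66.12
tool_pos: [0.4577, -0.0647, 0.1376]
orientation: [2.171, 0.107, -2.173]
force: [-0.7, -5.8, 2.1]
opening: 0.0113
```

```bash
python3 - <<'E'
from edge import *
p,Rm=grasp_pose(st());print(p,np.degrees(np.arctan2(Rm[0,1],-Rm[1,1])),st()['force'])
for i in range(2): edges((.5676,-.0545),5.2,R_=.006)
E
```

```text
[ 0.45763454 -0.06467963  0.07263635] 5.5735941081168265 [-0.71639338 -5.81003553  2.07702936]
+x off 0.6 mm slope 1.0 deg n 21
+y off -0.9 mm slope -1.0 deg n 18
-y off 3.4 mm slope 0.6 deg n 17
-x off 1.8 mm slope -1.6 deg n 5
+x off 0.9 mm slope 0.4 deg n 20
+y off -0.9 mm slope -1.2 deg n 18
-y off 3.4 mm slope 0.5 deg n 16
-x off 3.8 mm slope -0.0 deg n 9
```

Call:
{"op": "step_arm", "data": {
  "commands": [
    {"xyz": [0, 0, 0], "turn": [-0.008, 0, 0], "grip": 0},
    {"xyz": [0, 0, -0.3], "turn": [-0.016, 0, 0], "grip": 0},
    {"xyz": [0, 0, -0.3], "turn": [-0.016, 0, 0], "grip": 0},
    {"xyz": [0, 0, -0.3], "turn": [-0.016, 0, 0], "grip": 0}
  ]
}}

```text
t: 66.72
tool_pos: [0.4578, -0.0647, 0.1376]
orientation: [2.162, 0.123, -2.166]
force: [-2.9, -5.5, 4.3]
opening: 0.0117
```

```bash
python3 - <<'E'
from edge import *
p,Rm=grasp_pose(st());print(p,np.degrees(np.arctan2(Rm[0,1],-Rm[1,1])),st()['force'])
for i in range(2): edges((.5676,-.0545),5.2,R_=.006)
E
```

```text
[ 0.45766542 -0.06468186  0.07264944] 6.4744521129729415 [-2.87174866 -5.48219891  4.27559013]
+x off 0.6 mm slope 0.8 deg n 21
+y off -0.9 mm slope -1.4 deg n 18
-y off 3.8 mm slope -0.2 deg n 18
-x off 1.4 mm slope -0.7 deg n 5
+x off 0.6 mm slope 0.9 deg n 21
+y off -0.7 mm slope -0.7 deg n 18
-y off 3.9 mm slope -0.5 deg n 19
-x off 3.8 mm slope 0.3 deg n 10
```

Call:
{"op": "step_arm", "data": {
  "commands": [
    {"xyz": [-0.5, -0.7, 0], "turn": [-0.006, 0, 0], "grip": 0},
    {"xyz": [-0.5, -1.2, 0], "turn": [-0.008, 0, 0], "grip": 0},
    {"xyz": [-0.5, -1.2, 0], "turn": [-0.008, 0, 0], "grip": 0}
  ]
}}

```text
t: 67.2
tool_pos: [0.4577, -0.0631, 0.1376]
orientation: [2.158, 0.133, -2.161]
force: [-1.3, -5.5, -1.3]
opening: 0.0117
```

```bash
python3 - <<'E'
from edge import *
p,Rm=grasp_pose(st());print(p,np.degrees(np.arctan2(Rm[0,1],-Rm[1,1])),st()['force'])
for i in range(2): edges((.5676,-.0545),5.2,R_=.006)
E
```

```text
[ 0.45764514 -0.06296015  0.07264813] 6.972851789881611 [-1.33747149 -5.50907031 -1.30829086]
+x off 0.9 mm slope -0.3 deg n 21
+y off 3.3 mm slope -0.1 deg n 21
-y off 0.0 mm slope -0.7 deg n 13
-x off 3.8 mm slope 0.9 deg n 12
+x off 0.6 mm slope -0.8 deg n 21
+y off 3.3 mm slope -0.1 deg n 21
-y off -0.6 mm slope -0.0 deg n 14
-x off 2.7 mm slope -3.1 deg n 7
```

Call:
{"op": "step_arm", "data": {
  "commands": [
    {"xyz": [0, 0, 0], "turn": [0, 0, 0], "grip": 20},
    {"xyz": [0, 0, 0], "turn": [0, 0, 0], "grip": 40},
    {"xyz": [0, 0, 0], "turn": [0, 0, 0], "grip": 40},
    {"xyz": [0, 0, 0], "turn": [0, 0, 0], "grip": 40}
  ]
}}

```text
t: 67.8
tool_pos: [0.4581, -0.0626, 0.1378]
orientation: [2.159, 0.134, -2.16]
force: [-0.1, 0.3, 0.0]
opening: 0.0397
```

```bash
python3 - <<'E'
from edge import *
p,Rm=grasp_pose(st());print(p,np.degrees(np.arctan2(Rm[0,1],-Rm[1,1])),st()['force'],st()['opening'])
for i in range(3): edges((.5676,-.0545),5.2,R_=.006)
print('initial');edges((.5676,-.0545),5.2,im=np.load('pics/t3.npy'),z=.008,h=.09,R_=.006)
E
```

```text
[ 0.45807723 -0.06249792  0.07281546] 6.995074824491105 [-0.05997995  0.29430353  0.04648025] 0.03969033309903695
+x off 0.9 mm slope -0.5 deg n 20
+y off 3.3 mm slope -0.1 deg n 21
-y off 0.0 mm slope -1.3 deg n 13
-x off 3.8 mm slope 0.5 deg n 13
+x off 0.9 mm slope -0.7 deg n 21
+y off 3.3 mm slope -0.1 deg n 21
-y off 0.0 mm slope -0.6 deg n 15
-x off 3.8 mm slope -0.2 deg n 12
+x off 0.9 mm slope -0.8 deg n 21
+y off 3.3 mm slope -0.1 deg n 21
-y off -0.7 mm slope -0.8 deg n 15
-x off 3.8 mm slope 1.5 deg n 12
initial
+x off 2.0 mm slope -0.5 deg n 18
+y off 3.4 mm slope -0.3 deg n 19
-y off 1.2 mm slope -0.0 deg n 20
-x off 1.8 mm slope -0.1 deg n 20
```

With the window outline measured by the same method, its centre is about +1 mm in y from my assumed value, so the released tray sits within about 1 mm and 0.5°. Retreat and check finally.

Call:
{"op": "step_arm", "data": {
  "commands": [
    {"xyz": [-30, 0, 0], "turn": [0, 0, 0], "grip": 40},
    {"xyz": [-80, 0, 0], "turn": [0, 0, 0], "grip": 40},
    {"xyz": [-140, 0, 0], "turn": [0, 0, 0], "grip": 40},
    {"xyz": [-200, 0, 0], "turn": [0, 0, 0], "grip": 40},
    {"xyz": [-220, 60, 20], "turn": [0, 0, 0], "grip": 40},
    {"xyz": [-220, 120, 40], "turn": [0, 0, 0], "grip": 40},
    {"xyz": [-220, 180, 60], "turn": [0, 0, 0], "grip": 40},
    {"xyz": [-220, 240, 60], "turn": [0, 0, 0], "grip": 40},
    {"xyz": [-220, 300, 60], "turn": [0, 0, 0], "grip": 40},
    {"xyz": [-220, 300, 60], "turn": [0, 0, 0], "grip": 40}
  ]
}}

```text
t: 69.2
tool_pos: [0.4343, -0.3717, 0.3547]
orientation: [2.159, 0.132, -2.166]
force: [0.1, 0.6, -0.5]
opening: 0.0401
```

```bash
python3 - <<'E'
from edge import *
im=read_camera('top');edges((.5676,-.0534),5.4,im=im,R_=.006)
cv2.imwrite('pics/z.png',cv2.resize(im[125:315,95:400,::-1],None,fx=2.6,fy=2.6,interpolation=cv2.INTER_CUBIC))
print(((proj('top',corners((.5676,-.0534),5.4,z=.008,h=.09))-[95,125])*2.6).round().tolist())
E
```

```text
+x off 0.8 mm slope -0.2 deg n 21
+y off 2.6 mm slope -0.3 deg n 19
-y off 0.3 mm slope -0.1 deg n 20
-x off 2.4 mm slope 0.3 deg n 21
[[496.0, 199.0], [681.0, 181.0], [706.0, 366.0], [516.0, 386.0]]
```

View pics/z.png

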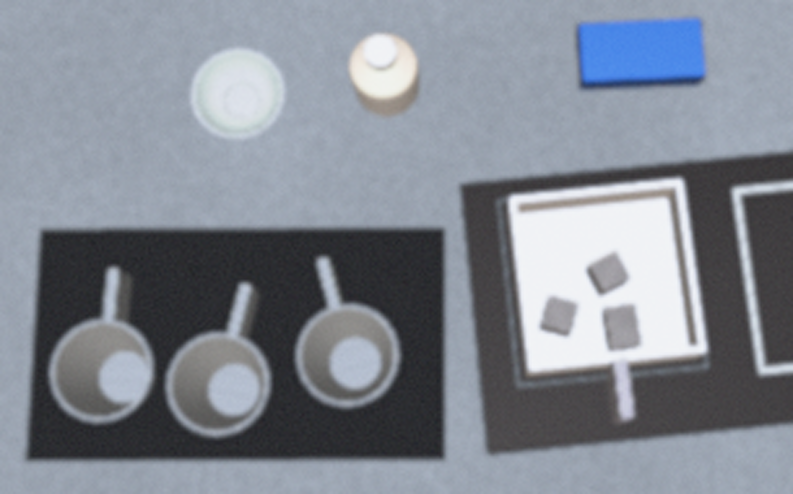

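The final view shows all three cups upright and empty on the mat, and the three billets in the tray at (607,272), (559,316) and (622,327). The tray sits within the window outline, and the bottle, box and dish look where they were. Handing in.

```bash
python3 -c "
from plant import robot,telemetry
print(telemetry.read_state()['t'],robot.close_job())"
```

```text
the job is handed in; nothing more can be done
69.25 None
```

The job is done and handed in at 69 s of the 208 s allowed. I slid the tray by its lug to the loading outline and tipped all three cups into it; each one held a billet. I then stood the cups back on the mat and slid the tray back over the window.

**Knock:** Before the third pour I found the tray about 1 cm off the loading outline. I set cup0 down with its billet still in it and re-centred the tray to about 1 mm and half a degree. Then I poured the third billet.

**Last checks, from the top camera:**
- **Tray:** It sits about 1 mm in y and 1 mm in x from the window outline's centre, and within about 0.3° of square. The calibration itself is only good to about 2 mm.
- **Billets and cups:** All three billets are in the tray, and all three cups are upright and empty on the mat.
- **Bottle, slide box and glass dish:** They look undisturbed.

**Checks that were less clean:**
- **Edge readings:** While the gripper was over the lug, the tray's -x edge readings were unreliable because the hand blocked the view. With the arm clear, all four edges agreed.
- **Final placing:** The tray moved in jumps of up to about 4 mm at the window, so it took several small corrections. During these the wrist briefly read up to about 4 N of upward pull on the lug. I saw no sign of lifting, but I did not check for it separately.

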